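# Fit out a radio gateway: bayonet antennas and a straight module row

## Task

Get the radio gateway ready: lock every antenna from the holder into the bayonet socket of its own collar colour (line up the lugs with the slots, push down against the spring, twist a quarter turn clockwise to the stop, let go). Holding the straightedge against the whole row at once, push the loose modules into one straight line squarely on the white band, side by side along it, then lay the straightedge back along the middle of its rubber mat. If something gets knocked out of place on the way, put it right, and leave the spray can and the roll of tape alone.

Things in the scene. Friction and masses are not known exactly. Their poses are not given: they have to be found in the camera images.
- gateway: Radio gateway: fixed black flat box, 320 mm (x) by 300 mm (y), 50 mm high, flat deck; origin under its centre. Its four bayonet sockets stand 72 mm apart in a row along y, 115 mm from the centre in +x.
- band (a point): Centre of the white band painted on the gateway's deck, at deck surface. The band is 20 mm wide (x) and 270 mm long (y); x points across it towards the sockets, z up. The deck reaches 135 mm from it in -x (robot side), 150 mm in y and -y; the row of sockets is 140 mm from it in +x.
- port_red (a point): Bayonet socket with a red disc (58 mm) round its foot; point on its axis at deck level, z up. Aluminium, 43 mm wide, top 19 mm above the point. Its 7 mm top plate (12 to 19 mm) has a 25.5 mm bore and two opposite entry slots for the lugs, 14 mm wide, along x and -x (black ticks). A spring plunger inside: joint plunger_red. Empty if its antenna is absent.
- plunger_red (a joint): m. Plunger in the red socket: 0 = up, top 8 mm over the deck; 5 N to start, 8 N at 5 mm. Press the antenna's foot below 7 mm (collar stops it at 3 mm) and keep it pressed while turning clockwise from above; a stop ends the turn at 90 degrees. Let go: the spring lifts the lugs against the top plate, locked foot 7 mm over the deck.
- port_white (a point): Bayonet socket with a white disc (58 mm) round its foot; point on its axis at deck level, z up. Aluminium, 43 mm wide, top 19 mm above the point. Its 7 mm top plate (12 to 19 mm) has a 25.5 mm bore and two opposite entry slots for the lugs, 14 mm wide, along x and -x (black ticks). A spring plunger inside: joint plunger_white. Empty if its antenna is absent.
- plunger_white (a joint): m. Plunger in the white socket: 0 = up, top 8 mm over the deck; 5 N to start, 8 N at 5 mm. Press the antenna's foot below 7 mm (collar stops it at 3 mm) and keep it pressed while turning clockwise from above; a stop ends the turn at 90 degrees. Let go: the spring lifts the lugs against the top plate, locked foot 7 mm over the deck.
- port_yellow (a point): Bayonet socket with a yellow disc (58 mm) round its foot; point on its axis at deck level, z up. Aluminium, 43 mm wide, top 19 mm above the point. Its 7 mm top plate (12 to 19 mm) has a 25.5 mm bore and two opposite entry slots for the lugs, 14 mm wide, along x and -x (black ticks). A spring plunger inside: joint plunger_yellow. Empty if its antenna is absent.
- plunger_yellow (a joint): m. Plunger in the yellow socket: 0 = up, top 8 mm over the deck; 5 N to start, 8 N at 5 mm. Press the antenna's foot below 7 mm (collar stops it at 3 mm) and keep it pressed while turning clockwise from above; a stop ends the turn at 90 degrees. Let go: the spring lifts the lugs against the top plate, locked foot 7 mm over the deck.
- port_blue (a point): Bayonet socket with a blue disc (58 mm) round its foot; point on its axis at deck level, z up. Aluminium, 43 mm wide, top 19 mm above the point. Its 7 mm top plate (12 to 19 mm) has a 25.5 mm bore and two opposite entry slots for the lugs, 14 mm wide, along x and -x (black ticks). A spring plunger inside: joint plunger_blue. Empty if its antenna is absent.
- plunger_blue (a joint): m. Plunger in the blue socket: 0 = up, top 8 mm over the deck; 5 N to start, 8 N at 5 mm. Press the antenna's foot below 7 mm (collar stops it at 3 mm) and keep it pressed while turning clockwise from above; a stop ends the turn at 90 degrees. Let go: the spring lifts the lugs against the top plate, locked foot 7 mm over the deck.
- antenna_red_mid (a point): Antenna with red collar, 70 g, 115 mm tall; point on its axis half-way up, z up, x along lugs and broad side of blade. Foot: shaft 22 mm wide, two lugs to 17 mm from the axis in x and -x (9 mm wide, lowest 5 mm). Collar 38 mm wide, 16 to 24 mm up. Blade to grip: 24 (x) by 12 mm (y), 24 to 115 mm up. Half-turn alike. Upright in the holder at first; may be absent.
- antenna_white_mid (a point): Antenna with white collar, 70 g, 115 mm tall; point on its axis half-way up, z up, x along lugs and broad side of blade. Foot: shaft 22 mm wide, two lugs to 17 mm from the axis in x and -x (9 mm wide, lowest 5 mm). Collar 38 mm wide, 16 to 24 mm up. Blade to grip: 24 (x) by 12 mm (y), 24 to 115 mm up. Half-turn alike. Upright in the holder at first; may be absent.
- antenna_yellow_mid (a point): Antenna with yellow collar, 70 g, 115 mm tall; point on its axis half-way up, z up, x along lugs and broad side of blade. Foot: shaft 22 mm wide, two lugs to 17 mm from the axis in x and -x (9 mm wide, lowest 5 mm). Collar 38 mm wide, 16 to 24 mm up. Blade to grip: 24 (x) by 12 mm (y), 24 to 115 mm up. Half-turn alike. Upright in the holder at first; may be absent.
- antenna_blue_mid (a point): Antenna with blue collar, 70 g, 115 mm tall; point on its axis half-way up, z up, x along lugs and broad side of blade. Foot: shaft 22 mm wide, two lugs to 17 mm from the axis in x and -x (9 mm wide, lowest 5 mm). Collar 38 mm wide, 16 to 24 mm up. Blade to grip: 24 (x) by 12 mm (y), 24 to 115 mm up. Half-turn alike. Upright in the holder at first; may be absent.
- holder: Fixed grey tray with four open pockets in a row along its x, 265 by 56 mm, rim 16 mm high, origin at the table under its centre; pockets 60 by 46 mm, 65 mm apart, floor 5 mm above the table. The antennas start in it.
- module1_mid (a point): Loose plug-in module, coral block with a white patch on top, 20 mm (x) by 32 mm (y) by 14 mm high, 30 g; the point is its centre, z up. Lies on the gateway deck, starting on the robot's side of the white band. May be absent.
- module2_mid (a point): Loose plug-in module, pink block with a white patch on top, 20 mm (x) by 32 mm (y) by 14 mm high, 30 g; the point is its centre, z up. Lies on the gateway deck, starting on the robot's side of the white band. May be absent.
- module3_mid (a point): Loose plug-in module, coral block with a white patch on top, 20 mm (x) by 32 mm (y) by 14 mm high, 30 g; the point is its centre, z up. Lies on the gateway deck, starting on the robot's side of the white band. May be absent.
- module4_mid (a point): Loose plug-in module, pink block with a white patch on top, 20 mm (x) by 32 mm (y) by 14 mm high, 30 g; the point is its centre, z up. Lies on the gateway deck, starting on the robot's side of the white band. May be absent.
- straightedge_mid (a point): Straightedge: aluminium bar 240 mm (x) by 25 mm (y) by 10 mm high, with a blue upright grip on its middle, 70 mm (x) by 12 mm (y), from 10 to 55 mm above the underside; 220 g. The point is on its middle, 27.5 mm above the underside; z up. Its long sides are the pushing edges. Starts lying on the rubber mat.
- straightedge: The same straightedge; origin at the middle of its underside, same axes.
- rest_top (a point): Centre of the top of the fixed black rubber mat of the straightedge, 280 mm (x) by 80 mm (y), 4 mm thick; z up. The straightedge lies along x.
- cleaner: Bystander: upright spray can 48 mm wide, 130 mm tall, beside the gateway's far end; origin under it.
- tape_roll: Bystander: orange roll of tape lying flat, 90 mm wide, 22 mm high, beside the gateway's far end; origin under it.
Mind the look-alikes: they are no part of the job. Leave any purple look-alike of the part that bears antenna_blue_mid alone.

How it is judged:
By the outcome, as a careful person would: the job done as asked, in the order asked, and still so for the second after the job is handed in, with the robot touching nothing.
Of antenna_red, antenna_white, antenna_yellow, antenna_blue only 3 to 4 are there at a start; the rules pass over those that are not, and their reading is None.
Of module1, module2, module3, module4 only 3 to 4 are there at a start; the rules pass over those that are not, and their reading is None.
At some moment in a run one of module1, module2, module3, module4, straightedge may be knocked a few centimetres aside while the robot is not near it.
It also fails if it takes over 210 s, if anything falls off the work surface, if the arm or the gripper's body presses on something with over 40 N, if the wrist force passes 120 N, or if a joint passes its speed limit or range.

## Robot

A 6-joint arm with a two-finger parallel gripper is mounted at the origin on the work surface. World frame = base frame: x ahead of the robot, y to its left, z up, the work surface at z = 0. Lengths are in mm, angles in rad, forces in N, time in s.
With the tool pointing down it reaches from about 350 to 975 mm from the base axis. Payload 7.1 kg.
Tool frame: the origin (TCP) lies on the centre line of the jaws, within the pads' length; the fingertips stand 25 mm ahead of it and the grasp point (between the pads) lies 6 mm ahead of it (ctrl.nose_length is the distance from the TCP to the fingertips, in mm); x points along the fingers, y is the direction in which the jaws open and shut, and the axes are right-handed (so a half turn about x gives the same grasp; the last joint's range is limited). The gripper opens to 88 mm and grips with 3 to 60 N. Pads are 20 mm wide; open, the fingers measure 115 mm over their backs; the gripper's body (75 mm by 178 mm) begins 61 mm behind the grasp point.
Start: joints at [-1.17, 0.423, 1.63, -0, 1.089, -0.019], TCP at [254.751, -570.707, 217.675] pointing down, gripper open.
Joint ranges: [-3, 3], [-0.9, 2.11], [0.09, 2.58], [-1.31, 4.45], [0.11, 2.69], [-2.54, 2.54]. Speed limits (rad/s): [2.39, 2.39, 3.01, 3.14, 3.14, 3.14].

## Interface

Orientations are given as a rotation vector (axis times angle).
In Python, from workcell import ctrl gives the robot as it stands.
- The arm moves only by the tool arm_command, never from a script. Its argument "deltas" is a list of rows, each a list of 4 numbers: the shift along the tool's x, y, z in m, then the turn about the tool's x in rad. In form: [[tx, ty, tz, yaw], ...]. A call has 1 to 10 rows; each row shifts and turns the pose as measured when the row begins, along the tool's axes as they then stand; what a row does not reach is not made up. A row lasts 1/10 s, in which the tool goes at most 50 mm and 8.59 degrees, less where a joint would pass 70% of its speed; a pose out of reach is approached as far as the arm can. A call is refused whole if a number of a shift passes 0.05 or a number of a turn 0.15, either way. A call with a gripper value outside its range is refused whole. "hand" is the finger opening in m, from 0 to 0.0878, set as the call begins (left out, the last holds). The fingers move at their own pace and stop on an object; the grip force is fixed at half the most. Time passes only in rows, so rows that do not move let the fingers close. It gives the time, the measured TCP pose, the force and the opening at its end, in the units of the state.
- ctrl.get_obs(): the state, without advancing time (a new reading comes with each control period).
- ctrl.get_image(name): name is "side" or "top"; returns the picture (480x640x3 uint8, red, green, blue); there is no depth.
- ctrl.get_calibration(name): a dict with "fx", "fy", "cx", "cy" (pixels), "dist" ([k1, k2, p1, p2, k3] as OpenCV has them; the pictures are not rectified), "R" (3x3) and "t" (3): a world point X has camera coordinates R X + t. Camera axes: x right, y down, z forward; pixel columns grow to the right and rows downward; lengths in mm; the calibration is good to about 2 mm. A picture is of the moment at which its call begins. get_calibration takes no time and is no camera call.
- ctrl.close_job(): hands the job in, once; it reports no verdict.
The state is a dict: "t": time; "qpos": joint angles; "qvel": joint speeds; "joint_torque": joint torques, N m; "ee_pos": TCP position; "orientation": TCP orientation; "ft_force": force on the tool from outside, world axes, zero at the start; "moment": the same for the moment, N m; "width": finger opening in mm.
Only numpy, scipy, OpenCV 4.12 (cv2) and the standard library are available. Lean on these libraries where they do the work, as an engineer would, in place of code of your own. Each camera call takes 0.05 s, during which the arm holds its last target.

## Working session

There is one attempt and no reset: what is moved stays moved. The work goes in short steps, Python scripts to look and compute and a tool call to move; the robot and the scene stay as the last step left them, time stands still between calls to the robot, and variables do not carry over. Pictures are saved under pics/ and viewed, and the job is handed in when it is done.

Besides the shell and the picture viewer there is one more tool, called after "Request:" by a JSON object that holds its "method" and its "body", one argument or row to a line. arm_command: Moves the arm, as the interface text tells. Its arguments: {"type":"object","properties":{"deltas":{"type":"array","items":{"type":"array","items":{"type":"number"}}},"hand":{"type":"number"}},"required":["deltas"]}

```bash
mkdir -p pics; ls; python3 - <<'E'
from workcell import ctrl
import cv2
o=ctrl.get_obs();print(o)
for n in("side","top"):
    c=ctrl.get_calibration(n);print(n,{k:(v.tolist() if hasattr(v,'tolist') else v) for k,v in c.items()})
    cv2.imwrite(f"pics/{n}0.png",ctrl.get_image(n)[:,:,::-1])
print(ctrl.nose_length)
E
```

```text
pics
{'t': 0.0, 'qpos': array([-1.17001980e+00,  4.23835168e-01,  1.63069000e+00,  2.24296379e-05,
        1.08858518e+00, -1.90329345e-02]), 'qvel': array([-1.02884794e-03,  1.14559493e-03, -2.95186719e-04,  9.23074443e-05,
       -8.77196164e-04, -1.13052979e-03]), 'joint_torque': array([-3.21662083e-04, -5.44632518e+01, -2.73666608e+01,  6.43202942e-02,
        2.27505318e-02, -1.04432927e-04]), 'ee_pos': array([ 254.53265968, -570.20696128,  216.90524099]), 'orientation': array([ 1.99018273,  0.42556169, -1.99072901]), 'ft_force': array([0.80584571, 0.19542043, 0.63466085]), 'moment': array([-0.00171554,  0.0597911 , -0.00031015]), 'width': 87.7782481475546}
side {'fx': 511.2617226509032, 'fy': 511.2617226509032, 'cx': 316.8511638254993, 'cy': 236.75813805806607, 'dist': [-0.038496046886641704, 0.0, 0.0, 0.0, 0.0], 'R': [[-0.8678108964191719, -0.49658768869508907, -0.017461829589793115], [-0.3608522167004797, 0.6539867925270969, -0.6648961970882898], [0.3415990716593118, -0.5707030249057642, -0.7467316329210295]], 't': [495.6254726045397, 239.1732245384665, 884.046961013836]}
top {'fx': 567.6835501232002, 'fy': 567.6835501232002, 'cx': 325.8231790753708, 'cy': 236.59312535804213, 'dist': [-0.07350563702857467, 0.0, 0.0, 0.0, 0.0], 'R': [[0.020447622259535475, -0.9996848683820654, 0.01456223443925245], [-0.9915738021190349, -0.02214098196900234, -0.12763687503480073], [0.12791907479001074, -0.011829659563179135, -0.9917140562982288]], 't': [13.947397692565168, 566.5913339976644, 1359.4724023521644]}
25.0
```

View pics/side0.png

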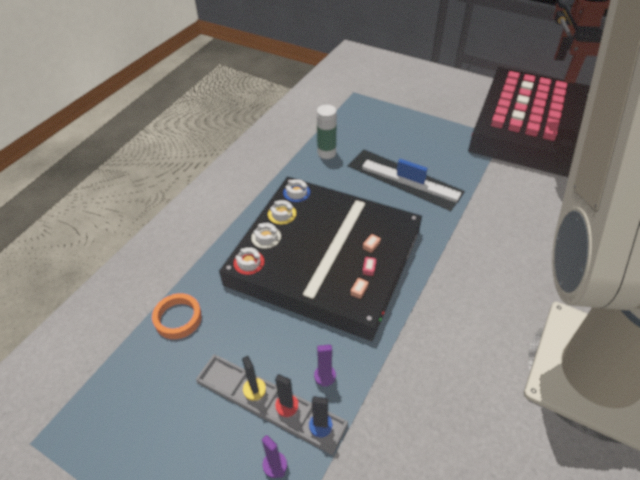

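View pics/top0.png

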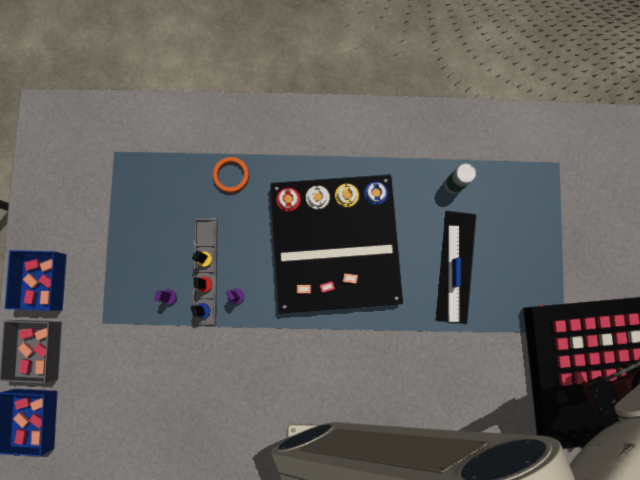

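The side and top views show three antennas in the holder: yellow (top 203,258), red (203,284) and blue (201,311). Two purple look-alikes stand outside it at (166,296) and (236,296). There are three modules near (303,289), (327,287) and (350,279). The straightedge lies on its mat at (455,272). Next come enlarged crops and measurements.

```bash
cat > h.py <<'E'
import numpy as np, cv2
from workcell import ctrl
def cal(n):
    c=ctrl.get_calibration(n);K=np.array([[c['fx'],0,c['cx']],[0,c['fy'],c['cy']],[0,0,1]]);return K,np.array(c['dist'],float),np.array(c['R']),np.array(c['t'])
def ray(n,p):
    K,d,R,t=cal(n);u=cv2.undistortPoints(np.array(p,float).reshape(-1,1,2),K,d).reshape(-1,2)
    v=np.c_[u,np.ones(len(u))]@R;return -R.T@t,v
def plane(n,p,z):
    o,v=ray(n,p);return o+v*((z-o[2])/v[:,2])[:,None]
def proj(n,X):
    K,d,R,t=cal(n);return cv2.projectPoints(np.array(X,float).reshape(-1,1,3),cv2.Rodrigues(R)[0],t,K,d)[0].reshape(-1,2)
def tri(ps,pt):
    o1,v1=ray('side',[ps]);o2,v2=ray('top',[pt]);v1=v1[0];v2=v2[0]
    A=np.c_[v1,-v2];s=np.linalg.lstsq(A,o2-o1,rcond=None)[0]
    a=o1+v1*s[0];b=o2+v2*s[1];return (a+b)/2,np.linalg.norm(a-b)
def blobs(img,lo,hi,roi,amin=8):
    x0,y0,x1,y1=roi
    h=cv2.cvtColor(img[y0:y1,x0:x1],cv2.COLOR_RGB2HSV)
    m=cv2.inRange(h,np.array(lo),np.array(hi))
    n,l,s,c=cv2.connectedComponentsWithStats(m)
    return [(c[i]+[x0,y0],int(s[i,4]),s[i,:4].tolist()) for i in range(1,n) if s[i,4]>=amin],m
def snap(tag):
    r={}
    for n in('side','top'):
        r[n]=ctrl.get_image(n);cv2.imwrite(f'pics/{n}_{tag}.png',r[n][:,:,::-1])
    return r
def crop(img,roi,f,name):
    x0,y0,x1,y1=roi;c=cv2.resize(img[y0:y1,x0:x1],None,fx=f,fy=f,interpolation=cv2.INTER_CUBIC);cv2.imwrite('pics/'+name,c[:,:,::-1])
E
python3 - <<'E'
from h import *
a=cv2.imread('pics/top0.png')[:,:,::-1];s=cv2.imread('pics/side0.png')[:,:,::-1]
crop(a,(140,200,270,335),4,'c1.png')
crop(a,(260,165,410,320),4,'c2.png')
crop(s,(190,330,360,480),4,'c3.png')
crop(s,(215,140,475,335),3,'c4.png')
E
```

```text
(no output)
```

View pics/c1.png

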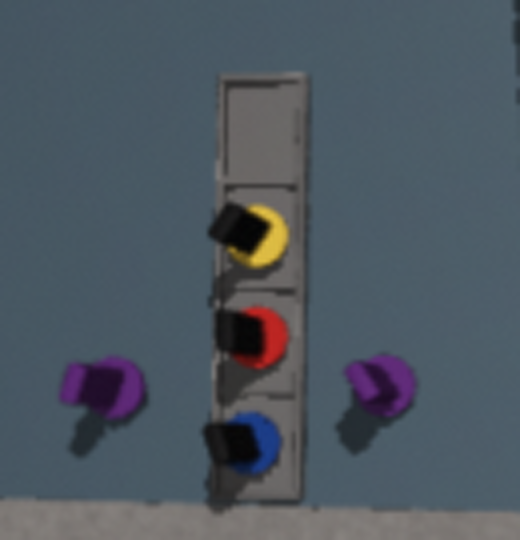

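View pics/c2.png

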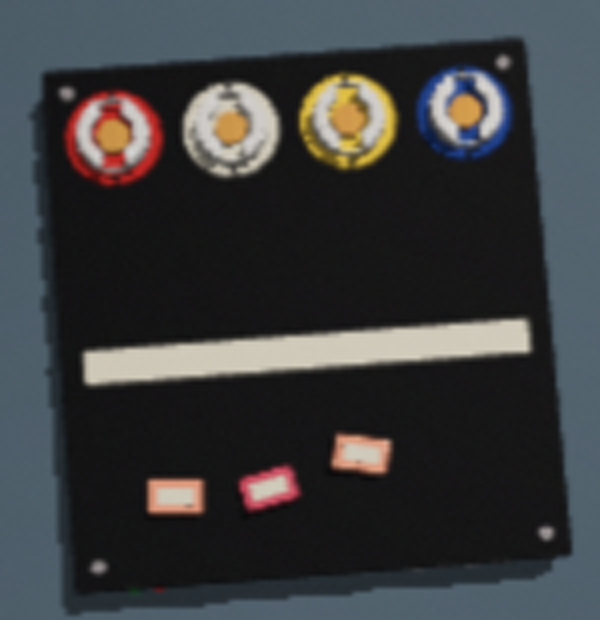

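View pics/c3.png

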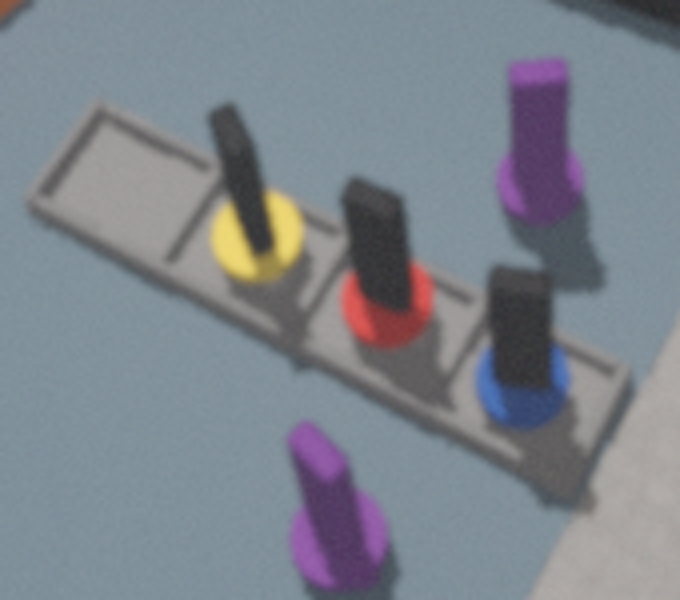

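View pics/c4.png

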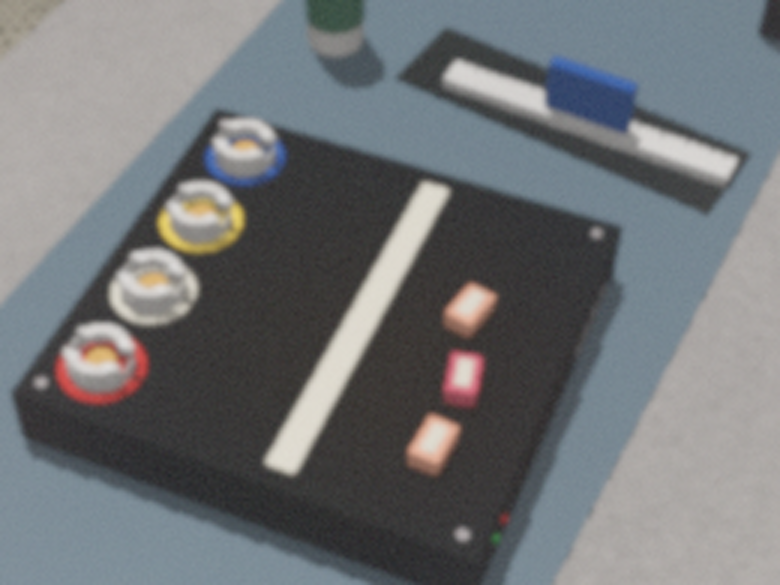

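```bash
cat > meas.py <<'E'
from h import *
def colmask(img,c):
    h=cv2.cvtColor(img,cv2.COLOR_RGB2HSV)
    if c=='red': return cv2.inRange(h,(0,150,90),(8,255,255))|cv2.inRange(h,(173,150,90),(180,255,255))
    if c=='yellow': return cv2.inRange(h,(20,110,110),(32,255,255))
    if c=='blue': return cv2.inRange(h,(104,150,60),(122,255,255))
def hullell(img,c,roi,n,z):
    m=colmask(img,c);M=np.zeros_like(m);x0,y0,x1,y1=roi;M[y0:y1,x0:x1]=m[y0:y1,x0:x1]
    nn,l,s,ce=cv2.connectedComponentsWithStats(M);
    ys,xs=np.nonzero(M)
    h=cv2.convexHull(np.c_[xs,ys].astype(np.int32)).reshape(-1,2)
    P=plane(n,h,z)[:,:2].astype(np.float32)
    (cx,cy),r=cv2.minEnclosingCircle(P)
    # algebraic circle fit on hull
    A=np.c_[2*P,np.ones(len(P))];s=np.linalg.lstsq(A,(P**2).sum(1),rcond=None)[0]
    return np.round(s[:2],1),round(float(np.sqrt(s[2]+s[0]**2+s[1]**2)),1),np.round([cx,cy,r],1)
E
python3 - <<'E'
from meas import *
a=cv2.imread('pics/top0.png')[:,:,::-1];s=cv2.imread('pics/side0.png')[:,:,::-1]
for c in('red','yellow','blue'):
    print(c,'socket top',hullell(a,c,(265,170,400,215),'top',50),'side',hullell(s,c,(220,170,320,280),'side',50))
for c,rt,rs in(('yellow',(185,240,222,275),(235,370,275,405)),('red',(185,270,222,300),(265,385,305,420)),('blue',(185,300,222,325),(305,405,340,440))):
    print(c,'ant top',hullell(a,c,rt,'top',29),'side',hullell(s,c,rs,'side',29))
# band
h=cv2.cvtColor(a,cv2.COLOR_RGB2HSV);m=cv2.inRange(h,(15,0,130),(45,90,255));m[:235]=0;m[268:]=0;m[:,:272]=0;m[:,400:]=0
p=cv2.findNonZero(m).reshape(-1,2);P=plane('top',p,50)[:,:2].astype(np.float32);print('band',cv2.minAreaRect(P),P.mean(0))
h=cv2.cvtColor(s,cv2.COLOR_RGB2HSV);m=cv2.inRange(h,(15,0,130),(45,90,255));m[:195]=0;m[300:]=0;m[:,:300]=0;m[:,370:]=0
p=cv2.findNonZero(m).reshape(-1,2);P=plane('side',p,50)[:,:2].astype(np.float32);print('band side',cv2.minAreaRect(P),P.mean(0))
# gateway screws corners (deck)
for q in [(277,188),(390,180.5),(284.7,306.7),(396.5,298.3)]: print(plane('top',[q],50)[0].round(1))
E
```

```text
red socket top (array([655.3, 120.9]), 29.3, array([654.8, 120.8,  29.8])) side (array([655. , 121.3]), 28.6, array([654.6, 121.7,  28.7]))
yellow socket top (array([669.3, -22.6]), 29.3, array([669.2, -22.6,  29.7])) side (array([667.4, -19. ]), 29.1, array([669.2, -22.1,  31.8]))
blue socket top (array([676.3, -94.3]), 29.5, array([676.3, -94.2,  30. ])) side (array([345.6, -35.2]), 347.3, array([691.1, -70.5,   0. ]))
yellow ant top (array([506.1, 324.8]), 18.7, array([506.2, 324.9,  19.1])) side (array([502.8, 328. ]), 18.3, array([503.1, 327.9,  18.8]))
red ant top (array([444. , 321.1]), 17.4, array([443.8, 320.8,  17.9])) side (array([441.5, 324.6]), 15.9, array([440.5, 325.4,  16.7]))
blue ant top (array([379.4, 323.4]), 17.4, array([379.5, 323.4,  17.8])) side (array([190.9, 169.5]), 255.3, array([381.7, 339. ,   0. ]))
band ((526.0819091796875, 0.2018280029296875), (19.928800582885742, 269.12640380859375), 5.50481653213501) [5.2623254e+02 1.8010435e-01]
band side ((532.6803588867188, -10.189956665039062), (137.66494750976562, 273.32318115234375), 32.23572540283203) [522.30475   11.741547]
[682.2 148.8  50. ]
[ 707.8 -129.6   50. ]
[392.8 121.3  50. ]
[ 418.3 -147.1   50. ]
```

```bash
python3 - <<'E'
from h import *
a=cv2.imread('pics/top0.png')[:,:,::-1];s=cv2.imread('pics/side0.png')[:,:,::-1]
def en(x): return np.clip(x.astype(float)*2.5,0,255).astype(np.uint8)
crop(en(a),(188,245,222,325),7,'d1.png')
crop(en(s),(235,350,335,440),7,'d2.png')
E
```

```text
(no output)
```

View pics/d1.png

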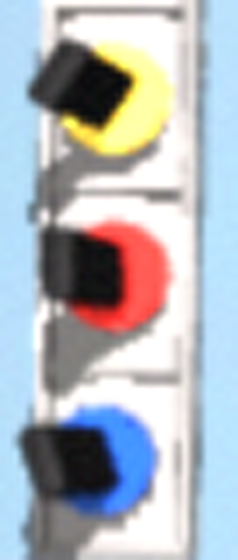

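View pics/d2.png

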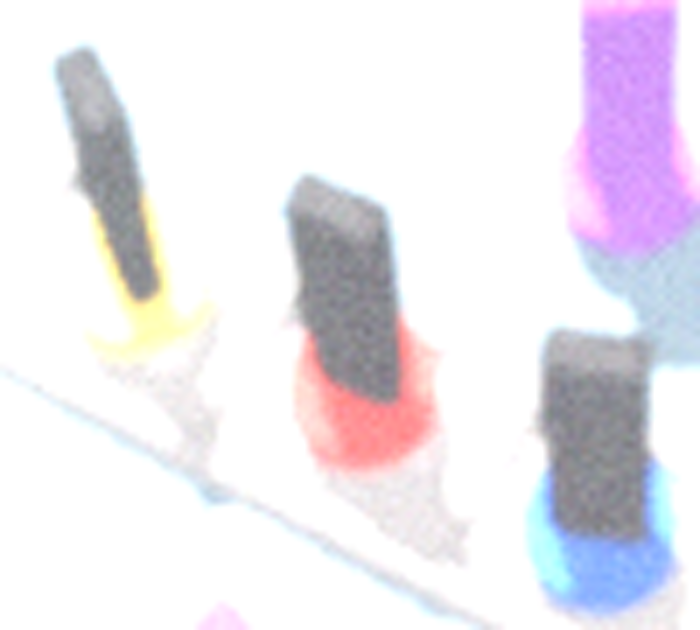

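```bash
python3 - <<'E'
from h import *
a=cv2.imread('pics/top0.png')[:,:,::-1];s=cv2.imread('pics/side0.png')[:,:,::-1]
def run(img,n,roi,lo,hi):
    x0,y0,x1,y1=roi;f=4
    c=cv2.resize(img[y0:y1,x0:x1],None,fx=f,fy=f,interpolation=cv2.INTER_CUBIC)
    v=cv2.GaussianBlur(c,(5,5),0);mx=v.max(2);sat=mx.astype(int)-v.min(2)
    m=((mx>=lo)&(mx<=hi)&(sat<25)).astype(np.uint8)
    m=cv2.morphologyEx(m,cv2.MORPH_OPEN,np.ones((9,9),np.uint8))
    nn,l,st,ce=cv2.connectedComponentsWithStats(m);
    if nn<2: print('none');return
    i=1+np.argmax(st[1:,4]);p=cv2.findNonZero((l==i).astype(np.uint8)).reshape(-1,2)
    P=plane(n,(p+.5)/f-.5+[x0,y0],120)[:,:2].astype(np.float32)
    r=cv2.minAreaRect(P);print(n,roi,'px',((p.mean(0)+.5)/f-.5+[x0,y0]).round(1),'mean',P.mean(0).round(1),'rect',np.round(r[0],1),np.round(r[1],1),round(r[2],1))
    C=np.cov(P.T);w,V=np.linalg.eigh(C);print('   yaw of long axis',np.degrees(np.arctan2(V[1,1],V[0,1])).round(1),'len',np.sqrt(12*w).round(1))
for roi in [(188,247,209,264),(190,273,209,292),(188,302,205,320)]:
    x0,y0,x1,y1=roi;print(a[y0:y1,x0:x1].max(2)[:, :][8])
    run(a,'top',roi,27,70)
for roi in [(241,354,255,372),(274,373,292,388),(311,395,330,407)]:
    x0,y0,x1,y1=roi;print(s[y0:y1,x0:x1].max(2)[7])
    run(s,'side',roi,42,85)
E
```

```text
[100 100 100  99  90  52  26  24  26  27  19  10   7   7   7   6  12  32
  76 148 212]
none
[100 101  96  67  25  23  27  26  14   9   7   8   6  10  18  71 149 183
 187]
top (190, 273, 209, 292) px [194.8 273.5] mean [463.4 325.7] rect [463.4 325.5] [ 4.  10.4] 1.4
   yaw of long axis 93.5 len [ 4.5 10.6]
[100 100  96  51  24  24  27  25  16   7   8   9  10   8  11  30  83]
top (188, 302, 205, 320) px [196.6 317.9] mean [362.6 316.9] rect [363.5 313.7] [ 8.5 29.1] 1.4
   yaw of long axis 83.1 len [ 8.  26.4]
[142 113  85  77  78  78  80  77  77  89 124 143 153 156]
side (241, 354, 255, 372) px [247.8 365. ] mean [500.5 331.1] rect [500.6 330.4] [12.  27.1] 46.1
   yaw of long axis 144.3 len [10.5 25. ]
[133 101  76  70  67  69  77  76  76  77  74  78  75  69  70  72 100 130]
side (274, 373, 292, 388) px [282.7 382.2] mean [439.  328.8] rect [439.1 327.3] [22.2 19.2] 29.4
   yaw of long axis -179.3 len [15.8 21.8]
[117  87  70  63  62  68  70  73  75  70  76  76  76  74  75  74  78  97
 107]
side (311, 395, 330, 407) px [319.8 402.1] mean [375.8 328.6] rect [375.6 328.2] [23.4 13.6] 29.3
   yaw of long axis -148.1 len [13.3 22.3]
```

```bash
python3 - <<'E'
from h import *
a=cv2.imread('pics/top0.png')[:,:,::-1]
for roi in [(188,247,209,264),(190,273,209,292),(188,302,205,320)]:
    x0,y0,x1,y1=roi;f=6
    c=cv2.resize(a[y0:y1,x0:x1],None,fx=f,fy=f,interpolation=cv2.INTER_CUBIC)
    v=cv2.GaussianBlur(c,(5,5),0);mx=v.max(2).astype(int)
    m=((mx>=17)&(mx<=60)).astype(np.uint8);m=cv2.morphologyEx(m,cv2.MORPH_OPEN,np.ones((19,19),np.uint8))
    nn,l,st,ce=cv2.connectedComponentsWithStats(m)
    for i in range(1,nn):
        p=cv2.findNonZero((l==i).astype(np.uint8)).reshape(-1,2)
        q=(p+.5)/f-.5+[x0,y0];P=plane('top',q,120)[:,:2].astype(np.float32)
        r=cv2.minAreaRect(P);w,V=np.linalg.eigh(np.cov(P.T))
        print(q.mean(0).round(1),P.mean(0).round(1),np.round(r[0],1),np.round(r[1],1),round(r[2],1),'yaw',np.degrees(np.arctan2(V[1,1],V[0,1])).round(1),np.sqrt(12*w).round(1))
E
```

```text
[195.7 254.8] [506.3 325.7] [506.3 325.9] [11.2 24.1] 58.6 yaw 149.3 [10.  20.4]
[194.6 273.3] [463.7 326.2] [463.7 326.2] [3.4 7.8] 1.4 yaw 91.0 [3.8 8.1]
[195.6 282.2] [443.6 322.9] [443.4 322.9] [23.8 10.7] 2.7 yaw -175.0 [10.6 23.4]
[196.6 290.7] [424.2 319.7] [424.2 319.7] [3.4 7. ] 1.4 yaw 90.9 [3.8 7.3]
[194.9 313.5] [372.4 321.3] [374.7 319. ] [34.9 21.5] 10.4 yaw -153.9 [14.2 35.1]
```

```bash
python3 - <<'E'
from h import *
def y(n,off,p,q):
    P=plane(n,np.array([p,q])/7+off,120)[:,:2];d=P[1]-P[0];return np.degrees(np.arctan2(d[1],d[0])).round(1),np.hypot(*d).round(1),P.mean(0).round(1)
print(y('side',[235,350],(546,365),(645,372)),y('side',[235,350],(558,335),(648,342)))
print(y('top',[188,245],(22,430),(38,495)),y('top',[188,245],(52,430),(68,495)))
print(y('side',[235,350],(290,210),(375,240)),y('side',[235,350],(310,178),(385,208)))
print(y('top',[188,245],(43,228),(40,285)))
from scipy.spatial.transform import Rotation as R
o=ctrl.get_obs();print(R.from_rotvec(o['orientation']).as_matrix().round(3))
E
```

```text
(np.float64(-154.9), np.float64(20.5), array([375. , 329.2])) (np.float64(-155.4), np.float64(18.7), array([376.8, 322.8]))
(np.float64(-163.5), np.float64(21.8), array([377.7, 327.4])) (np.float64(-163.5), np.float64(21.7), array([378. , 317.6]))
(np.float64(-171.0), np.float64(19.6), array([439.3, 328.9])) (np.float64(-173.6), np.float64(17.8), array([440.5, 321.1]))
(np.float64(179.7), np.float64(18.6), array([444.7, 326.8]))
[[-0.001  0.408 -0.913]
 [ 0.001 -0.913 -0.408]
 [-1.    -0.001 -0.   ]]
```

Request:
{"method": "arm_command", "body": {
  "deltas": [
    [0, -0.034, -0.0315, 0],
    [0, -0.034, -0.0315, 0],
    [0, -0.034, -0.0315, 0],
    [0, -0.034, -0.0315, 0],
    [0, -0.034, -0.0315, 0],
    [0, -0.034, -0.0315, 0],
    [0, -0.034, -0.0315, 0],
    [0, -0.034, -0.0315, 0],
    [0, -0.034, -0.0315, 0],
    [0, -0.034, -0.0315, 0]
  ],
  "hand": 0.05
}}

```text
t: 1.1
ee_pos: [405.8, -120.2, 214.6]
orientation: [1.996, 0.416, -1.998]
ft_force: [0.6, -0.0, 0.3]
width: 49.8
```

```bash
cat > go.py <<'E'
import sys
from h import *
from scipy.spatial.transform import Rotation as R
def tot(x,y,z,phi=None):
    o=ctrl.get_obs();M=R.from_rotvec(o['orientation']).as_matrix();p=o['ee_pos']
    ph=np.degrees(np.arctan2(M[1,1],M[0,1]));d=M.T@(np.array([x,y,z])-p)
    print('t',round(o['t'],2),'pos',p.round(1),'phi',ph.round(2),'q6',np.degrees(o['qpos'][5]).round(1),'F',o['ft_force'].round(1),'w',round(o['width'],1),'tilt',M[2].round(3))
    s='need tool mm '+str(d.round(1))
    if phi is not None:
        dy=-((phi-ph+180)%360-180);s+=' yaw rad %.4f'%np.radians(dy)
        # deltas after yawing
        c,s_=np.cos(np.radians(phi)),np.sin(np.radians(phi));w=np.array([x,y,z])-p
        s+=' | after yaw: x %.1f y %.1f z %.1f'%(-w[2],w[0]*c+w[1]*s_,w[0]*s_-w[1]*c)
    print(s)
if __name__=='__main__': a=[float(v) for v in sys.argv[1:]];tot(*a)
E
python3 go.py 450 0 220 95.5
```

```text
t 1.1 pos [ 405.8 -120.2  214.6] phi -66.55 q6 48.3 F [ 0.6 -0.   0.3] w 49.8 tilt [-1.    -0.002  0.001]
need tool mm [ -5.3 -92.7 -88.3] yaw rad -2.8283 | after yaw: x -5.4 y 115.4 z 55.5
```

Request:
{"method": "arm_command", "body": {
  "deltas": [
    [-0.002, 0, 0, -0.1414],
    [-0.002, 0, 0, -0.1414],
    [-0.002, 0, 0, -0.1414],
    [-0.002, 0, 0, -0.1414],
    [-0.002, 0, 0, -0.1414],
    [-0.002, 0, 0, -0.1414],
    [-0.002, 0, 0, -0.1414],
    [-0.002, 0, 0, -0.1414],
    [-0.002, 0, 0, -0.1414],
    [-0.002, 0, 0, -0.1414]
  ]
}}

```text
t: 2.1
ee_pos: [405.0, -111.6, 233.2]
orientation: [0.973, 1.351, -0.973]
ft_force: [0.0, -0.6, -0.0]
width: 49.9
```

Request:
{"method": "arm_command", "body": {
  "deltas": [
    [0, 0, 0, -0.1414],
    [0, 0, 0, -0.1414],
    [0, 0, 0, -0.1414],
    [0, 0, 0, -0.1414],
    [0, 0, 0, -0.1414],
    [0, 0, 0, -0.1414],
    [0, 0, 0, -0.1414],
    [0, 0, 0, -0.1414],
    [0, 0, 0, -0.1414],
    [0, 0, 0, -0.1414]
  ]
}}

```text
t: 3.1
ee_pos: [402.4, -110.8, 231.3]
orientation: [-0.169, 1.575, 0.18]
ft_force: [-0.7, 0.1, -0.6]
width: 50.3
```

```bash
python3 go.py 379 324 180 109
```

```text
t 3.1 pos [ 402.4 -110.8  231.3] phi 102.72 q6 -119.9 F [-0.7  0.1 -0.6] w 50.3 tilt [-1.     0.008 -0.01 ]
need tool mm [ 54.1 428.8  73.5] yaw rad -0.1096 | after yaw: x 51.3 y 418.7 z 119.5
```

Request:
{"method": "arm_command", "body": {
  "deltas": [
    [0, 0, 0, -0.11],
    [0, 0.045, 0.013, 0],
    [0, 0.045, 0.013, 0],
    [0, 0.045, 0.013, 0],
    [0, 0.045, 0.013, 0],
    [0, 0.045, 0.013, 0],
    [0, 0.045, 0.013, 0],
    [0, 0.045, 0.013, 0],
    [0, 0.045, 0.013, 0],
    [0, 0, 0, 0]
  ]
}}

```text
t: 4.1
ee_pos: [379.7, 275.8, 233.3]
orientation: [-0.257, 1.563, 0.27]
ft_force: [-0.1, -1.5, -0.5]
width: 49.9
```

```bash
python3 go.py 379 324 180 109
```

```text
t 4.1 pos [379.7 275.8 233.3] phi 109.19 q6 -75.5 F [-0.1 -1.5 -0.5] w 49.9 tilt [-1.     0.009 -0.007]
need tool mm [53.6 45.3 15.6] yaw rad 0.0033 | after yaw: x 53.3 y 45.8 z 15.1
```

Request:
{"method": "arm_command", "body": {
  "deltas": [
    [0, 0.0225, 0.0075, 0],
    [0, 0.0225, 0.0075, 0],
    [0, 0, 0, 0.14],
    [0, 0, 0, 0.14],
    [0, 0, 0, 0.14],
    [0, 0, 0, 0.14],
    [0, 0, 0, 0.14],
    [0, 0, 0, 0.14],
    [0, 0, 0, 0.14],
    [0, 0, 0, 0.14]
  ],
  "hand": 0.05
}}

```text
t: 5.1
ee_pos: [376.3, 318.4, 229.8]
orientation: [0.64, 1.488, -0.654]
ft_force: [-0.3, 0.2, 0.5]
width: 50.4
```

Request:
{"method": "arm_command", "body": {
  "deltas": [
    [0, 0, 0, 0.14],
    [0, 0, 0, 0.14],
    [0, 0, 0, 0.14],
    [0, 0, 0, 0]
  ]
}}

```text
t: 5.5
ee_pos: [375.8, 314.2, 228.5]
orientation: [0.972, 1.35, -0.999]
ft_force: [0.6, 0.6, 0.4]
width: 50.2
```

```bash
python3 go.py 379 324 96 19
```

```text
t 5.5 pos [375.8 314.2 228.5] phi 17.33 q6 20.6 F [0.6 0.6 0.4] w 50.2 tilt [-1.    -0.021 -0.001]
need tool mm [132.3   8.7  -8.3] yaw rad -0.0291 | after yaw: x 132.5 y 6.2 z -8.2
```

Request:
{"method": "arm_command", "body": {
  "deltas": [
    [0, 0.003, -0.0045, -0.028],
    [0.03, 0.003, -0.004, 0],
    [0.04, 0, 0, 0],
    [0.04, 0, 0, 0],
    [0.022, 0, 0, 0],
    [0, 0, 0, 0]
  ]
}}

```text
t: 6.1
ee_pos: [379.3, 324.9, 93.8]
orientation: [0.934, 1.369, -0.951]
ft_force: [-0.7, -0.2, -0.1]
width: 50.0
```

```bash
python3 go.py 379 324 96 19
```

```text
t 6.1 pos [379.3 324.9  93.8] phi 20.53 q6 17.9 F [-0.7 -0.2 -0.1] w 50.0 tilt [-1.    -0.015 -0.004]
need tool mm [-2.2 -0.6  0.7] yaw rad 0.0268 | after yaw: x -2.2 y -0.6 z 0.7
```

Request:
{"method": "arm_command", "body": {
  "deltas": [
    [0, 0, 0, 0],
    [0, 0, 0, 0],
    [0, 0, 0, 0],
    [0, 0, 0, 0]
  ],
  "hand": 0.0
}}

```text
t: 6.5
ee_pos: [381.3, 326.3, 97.1]
orientation: [0.934, 1.37, -0.943]
ft_force: [-0.3, 0.3, -1.2]
width: 23.6
```

```bash
python3 go.py 379 324 96 19; python3 - <<'E'
from h import *
r=snap('b1');crop(r['side'],(220,290,400,460),4,'e1.png')
E
```

```text
t 6.5 pos [381.3 326.3  97.1] phi 20.85 q6 17.5 F [-0.3  0.3 -1.2] w 23.6 tilt [-1.    -0.011 -0.005]
need tool mm [ 1.1 -2.9  1.4] yaw rad 0.0323 | after yaw: x 1.1 y -2.9 z 1.5
```

View pics/e1.png

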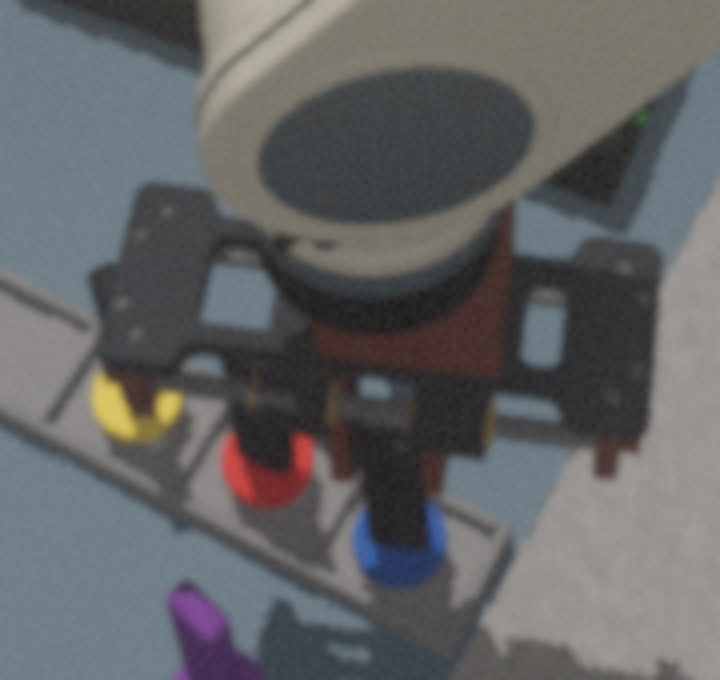

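Request:
{"method": "arm_command", "body": {
  "deltas": [
    [0, 0, 0, 0],
    [0, 0, 0, 0],
    [0, 0, 0, -0.14],
    [0, 0, 0, -0.14],
    [0, 0, 0, -0.14],
    [0, 0, 0, -0.14],
    [0, 0, 0, -0.14],
    [0, 0, 0, -0.14],
    [0, 0, 0, -0.14],
    [0, 0, 0, -0.14]
  ],
  "hand": 0.05
}}

```text
t: 7.6
ee_pos: [381.8, 326.9, 98.4]
orientation: [0.036, 1.58, -0.032]
ft_force: [-0.2, -0.3, -0.2]
width: 49.9
```

```bash
python3 go.py 381.3 326.3 96 110.9
```

```text
t 7.6 pos [381.8 326.9  98.4] phi 87.53 q6 -49.1 F [-0.2 -0.3 -0.2] w 49.9 tilt [-1.     0.002 -0.01 ]
need tool mm [ 2.4 -0.6 -0.5] yaw rad -0.4078 | after yaw: x 2.4 y -0.3 z -0.7
```

Request:
{"method": "arm_command", "body": {
  "deltas": [
    [0, 0, 0, -0.12],
    [0, 0, 0, -0.12],
    [0, 0, 0, -0.1],
    [0, 0, 0, 0]
  ]
}}

```text
t: 8.0
ee_pos: [382.0, 327.0, 98.7]
orientation: [-0.244, 1.566, 0.25]
ft_force: [0.1, 0.1, 0.5]
width: 50.2
```

```bash
python3 go.py 381.3 326.3 96 110.9
```

```text
t 8.0 pos [382.  327.   98.7] phi 108.0 q6 -69.6 F [0.1 0.1 0.5] w 50.2 tilt [-1.     0.006 -0.008]
need tool mm [ 2.7 -0.4 -0.8] yaw rad -0.0506 | after yaw: x 2.7 y -0.4 z -0.8
```

Request:
{"method": "arm_command", "body": {
  "deltas": [
    [0.002, 0, -0.0008, -0.045],
    [0, 0, 0, 0]
  ]
}}

```text
t: 8.2
ee_pos: [381.3, 326.8, 96.8]
orientation: [-0.275, 1.561, 0.282]
ft_force: [0.9, 0.3, 0.6]
width: 50.0
```

Request:
{"method": "arm_command", "body": {
  "deltas": [
    [0, 0, 0, 0],
    [0, 0, 0, 0],
    [0, 0, 0, 0],
    [0, 0, 0, 0],
    [0, 0, 0, 0]
  ],
  "hand": 0.0
}}

```text
t: 8.7
ee_pos: [381.5, 327.0, 97.1]
orientation: [-0.269, 1.562, 0.277]
ft_force: [0.5, 0.6, 0.3]
width: 13.7
```

```bash
python3 go.py 381.3 326.3 240 110.9
```

```text
t 8.7 pos [381.5 327.   97.1] phi 109.93 q6 -71.5 F [0.5 0.6 0.3] w 13.7 tilt [-1.     0.006 -0.007]
need tool mm [-142.9    0.3   -1.4] yaw rad -0.0170 | after yaw: x -142.9 y -0.5 z -0.4
```

Request:
{"method": "arm_command", "body": {
  "deltas": [
    [0, 0, 0, 0],
    [0, 0, 0, 0],
    [-0.02, 0, 0, 0],
    [-0.04, 0, 0, 0],
    [-0.045, 0, 0, 0],
    [-0.035, 0, 0, 0],
    [0, 0, 0, 0]
  ]
}}

```text
t: 9.4
ee_pos: [381.6, 325.5, 240.2]
orientation: [-0.271, 1.567, 0.274]
ft_force: [1.0, 0.5, -1.3]
width: 11.4
```

```bash
python3 go.py 676 -94 240 95.5
```

```text
t 9.4 pos [381.6 325.5 240.2] phi 109.88 q6 -71.3 F [ 1.   0.5 -1.3] w 11.4 tilt [-1.     0.004 -0.013]
need tool mm [  -3.6 -494.6  134.1] yaw rad 0.2510 | after yaw: x 0.2 y -445.8 z 252.8
```

Request:
{"method": "arm_command", "body": {
  "deltas": [
    [0, 0, 0, 0.12],
    [0, 0, 0, 0.12],
    [0, -0.04, 0.0225, 0],
    [0, -0.04, 0.0225, 0],
    [0, -0.04, 0.0225, 0],
    [0, -0.04, 0.0225, 0],
    [0, -0.04, 0.0225, 0],
    [0, -0.04, 0.0225, 0],
    [0, -0.04, 0.0225, 0],
    [0, -0.04, 0.0225, 0]
  ]
}}

```text
t: 10.4
ee_pos: [592.4, 17.7, 227.5]
orientation: [-0.082, 1.592, 0.084]
ft_force: [0.1, 0.4, -0.5]
width: 11.5
```

```bash
python3 go.py 676 -94 240 95.5
```

```text
t 10.4 pos [592.4  17.7 227.5] phi 96.04 q6 -95.5 F [ 0.1  0.4 -0.5] w 11.5 tilt [-1.     0.002 -0.023]
need tool mm [ -14.5 -119.8   71. ] yaw rad 0.0095 | after yaw: x -12.5 y -119.2 z 72.5
```

Request:
{"method": "arm_command", "body": {
  "deltas": [
    [-0.004, -0.039, 0.024, 0],
    [-0.004, -0.039, 0.024, 0],
    [-0.004, -0.04, 0.024, 0],
    [0, 0, 0, 0]
  ]
}}

```text
t: 10.8
ee_pos: [678.9, -102.1, 230.2]
orientation: [-0.078, 1.599, 0.08]
ft_force: [-0.1, 0.7, -0.8]
width: 11.6
```

```bash
cat >> go.py <<'E'
E
python3 go.py 676 -94 200 95.5;  python3 - <<'E'
from h import *
r=snap('b2');crop(r['side'],(220,100,420,250),4,'e2.png');crop(r['top'],(330,140,430,240),5,'e3.png')
E
```

```text
t 10.8 pos [ 678.9 -102.1  230.2] phi 95.76 q6 -105.1 F [-0.1  0.7 -0.8] w 11.6 tilt [-1.     0.003 -0.03 ]
need tool mm [30.3  8.3 -1.2] yaw rad 0.0045 | after yaw: x 30.2 y 8.4 z -2.1
```

View pics/e2.png

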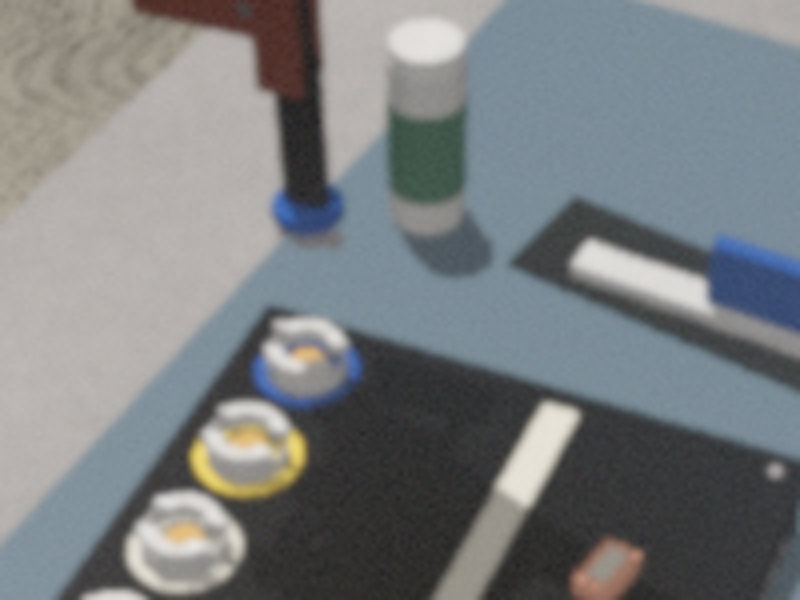

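View pics/e3.png

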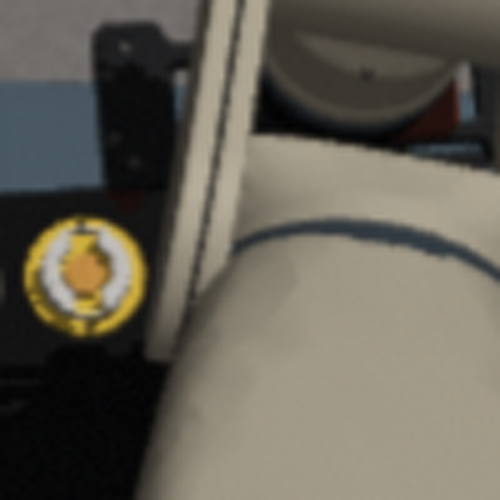

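```bash
cat >> meas.py <<'E'
from scipy.spatial.transform import Rotation as Rn
def tip(L):
    o=ctrl.get_obs();M=Rn.from_rotvec(o['orientation']).as_matrix();return o['ee_pos']+M[:,0]*L,M
def pts(m,roi):
    x0,y0,x1,y1=roi;ys,xs=np.nonzero(m[y0:y1,x0:x1]);return np.c_[xs+x0,ys+y0]
def circ(P):
    A=np.c_[2*P,np.ones(len(P))];s=np.linalg.lstsq(A,(P**2).sum(1),rcond=None)[0];return s[:2],np.sqrt(s[2]+s[0]**2+s[1]**2)
E
python3 - <<'E'
from meas import *
s=cv2.imread('pics/side_b2.png')[:,:,::-1];s0=cv2.imread('pics/side0.png')[:,:,::-1]
h=cv2.cvtColor(s,cv2.COLOR_RGB2HSV)
print(h[154,297],h[201,297],h[199,288])
m=cv2.inRange(h,(104,120,50),(124,255,255))
for nm,roi in(('collar',(280,140,312,162)),('disc',(278,178,316,205))):
    p=pts(m,roi);hl=cv2.convexHull(p.astype(np.int32)).reshape(-1,2)
    print(nm,len(p),p.min(0),p.max(0))
    z=50 if nm=='disc' else None
    if z: 
        P=plane('side',hl,50)[:,:2];print(circ(P),cv2.minEnclosingCircle(P.astype(np.float32)))
    else:
        T,M=tip(72);cen=(p.min(0)+p.max(0))/2
        (c,r)=cv2.minEnclosingCircle(p.astype(np.float32))
        print('expected',T.round(1),'px',proj('side',T).round(1),'seen',cen,c,r, plane('side',[cen],T[2]).round(1))
E
```

```text
[110 139 119] [111 121 114] [111 132 141]
collar 93 [289 149] [304 157]
expected [673.4 -98.1 157.5] px [[296.1 152.9]] seen [296.5 153. ] (296.5, 151.0) 7.762187480926514 [[672.6 -98.4 157.5]]
disc 60 [283 188] [309 201]
(array([676.62127993, -93.69242045]), np.float64(29.005682575666963)) ((676.5364990234375, -93.7447280883789), 29.601354598999023)
```

```bash
cat >> go.py <<'E'
    if len(sys.argv)>1:
        o=ctrl.get_obs();M=R.from_rotvec(o['orientation']).as_matrix()
        T=o['ee_pos']+M[:,0]*92;d=M.T@(np.array([a[0],a[1],T[2]])-T);print('tip92',T.round(1),'tip err tool y,z',d[1:].round(1))
E
python3 go.py 676.5 -94 200 95.5
```

```text
File "go.py", line 16
    if len(sys.argv)>1:
IndentationError: unexpected indent
```

```bash
sed -i "s/^if __name__.*/if __name__=='__main__':\n    a=[float(v) for v in sys.argv[1:]];tot(*a)/" go.py
python3 go.py 676.5 -94 200 95.5
```

```text
t 10.9 pos [675.9 -98.3 229.5] phi 95.86 q6 -105.0 F [-1.2  0.  -0.7] w 11.6 tilt [-0.999  0.005 -0.033]
need tool mm [29.4  4.   2.1] yaw rad 0.0063 | after yaw: x 29.5 y 4.2 z 1.0
tip92 [672.8 -98.1 137.5] tip err tool y,z [3.7 4.1]
```

Request:
{"method": "arm_command", "body": {
  "deltas": [
    [0.02, 0.0012, 0.0016, 0],
    [0.02, 0.0012, 0.0016, 0],
    [0.02, 0.0012, 0.001, 0],
    [0, 0, 0, 0]
  ]
}}

```text
t: 11.3
ee_pos: [672.9, -88.3, 165.1]
orientation: [-0.079, 1.608, 0.088]
ft_force: [0.6, -0.1, -1.1]
width: 11.7
```

```bash
python3 go.py 676.5 -94 165 95.5
```

```text
t 11.3 pos [672.9 -88.3 165.1] phi 96.06 q6 -104.4 F [ 0.6 -0.1 -1.1] w 11.7 tilt [-0.999  0.008 -0.039]
need tool mm [-0.1 -6.1  2.9] yaw rad 0.0098 | after yaw: x 0.1 y -6.0 z 3.0
tip92 [669.3 -87.9  73.1] tip err tool y,z [-6.8  6.5]
```

Request:
{"method": "arm_command", "body": {
  "deltas": [
    [-0.003, 0, 0, 0],
    [0, 0, 0, 0],
    [0, 0, 0, 0]
  ]
}}

```text
t: 11.6
ee_pos: [672.4, -85.7, 169.9]
orientation: [-0.081, 1.608, 0.091]
ft_force: [0.6, 0.3, -0.9]
width: 11.6
```

```bash
python3 go.py 676.5 -94 165 95.5
```

```text
t 11.6 pos [672.4 -85.7 169.9] phi 96.23 q6 -104.4 F [ 0.6  0.3 -0.9] w 11.6 tilt [-0.999  0.008 -0.038]
need tool mm [ 4.7 -8.7  3.4] yaw rad 0.0127 | after yaw: x 4.9 y -8.6 z 3.3
tip92 [668.8 -85.3  78. ] tip err tool y,z [-9.4  6.7]
```

Request:
{"method": "arm_command", "body": {
  "deltas": [
    [0, -0.003, -0.04, 0],
    [0, -0.003, -0.04, 0],
    [0, 0, 0, 0],
    [0, 0, 0, 0]
  ]
}}

```text
t: 12.0
ee_pos: [593.7, -100.5, 176.6]
orientation: [-0.083, 1.601, 0.09]
ft_force: [0.3, 0.3, -0.3]
width: 11.6
```

```bash
python3 go.py 676.5 -94 165 95.5
```

```text
t 12.0 pos [ 593.7 -100.5  176.6] phi 96.28 q6 -106.8 F [ 0.3  0.3 -0.3] w 11.6 tilt [-0.999  0.006 -0.031]
need tool mm [ 9.  -2.6 83.3] yaw rad 0.0136 | after yaw: x 11.6 y -1.4 z 83.0
tip92 [ 590.8 -100.3   84.7] tip err tool y,z [-3.1 85.8]
```

Request:
{"method": "arm_command", "body": {
  "deltas": [
    [-0.001, 0, 0.012, 0],
    [-0.001, 0, 0.012, 0],
    [-0.001, 0, 0.012, 0],
    [-0.001, 0, 0.012, 0],
    [-0.001, 0, 0.012, 0],
    [-0.001, 0, 0.012, 0],
    [-0.001, 0, 0.008, 0],
    [0, 0, 0, 0]
  ]
}}

```text
t: 12.8
ee_pos: [691.7, -89.4, 183.4]
orientation: [-0.086, 1.589, 0.091]
ft_force: [-0.7, 0.6, -0.8]
width: 11.5
```

```bash
python3 go.py 676.5 -94 165 95.5
```

```text
t 12.8 pos [691.7 -89.4 183.4] phi 96.43 q6 -104.7 F [-0.7  0.6 -0.8] w 11.5 tilt [-1.     0.004 -0.02 ]
need tool mm [ 18.7  -2.9 -15.2] yaw rad 0.0162 | after yaw: x 18.4 y -3.1 z -15.6
tip92 [689.8 -89.3  91.4] tip err tool y,z [ -3.2 -13.7]
```

Request:
{"method": "arm_command", "body": {
  "deltas": [
    [0, -0.0015, -0.006, -0.005],
    [0, -0.001, -0.006, 0],
    [0, 0, 0, 0],
    [0, 0, 0, 0]
  ]
}}

```text
t: 13.2
ee_pos: [678.3, -93.4, 182.9]
orientation: [-0.09, 1.591, 0.095]
ft_force: [-0.4, -0.7, -0.2]
width: 11.9
```

```bash
python3 go.py 676.5 -94 165 95.5
```

```text
t 13.2 pos [678.3 -93.4 182.9] phi 96.76 q6 -105.5 F [-0.4 -0.7 -0.2] w 11.9 tilt [-1.     0.004 -0.022]
need tool mm [17.9 -0.4 -1.5] yaw rad 0.0220 | after yaw: x 17.9 y -0.4 z -1.9
tip92 [676.3 -93.3  90.9] tip err tool y,z [-0.8  0.2]
```

Request:
{"method": "arm_command", "body": {
  "deltas": [
    [0.007, -0.0003, 0.0002, 0.01],
    [0.007, -0.0003, 0.0002, 0.01],
    [0, 0, 0, 0]
  ]
}}

```text
t: 13.5
ee_pos: [678.0, -94.3, 168.2]
orientation: [-0.073, 1.591, 0.077]
ft_force: [-0.4, 0.3, -1.0]
width: 11.8
```

```bash
python3 go.py 676.5 -94 165 95.5;  python3 - <<'E'
from h import *
r=ctrl.get_image('side');crop(r,(250,120,350,220),6,'e4.png')
E
```

```text
t 13.5 pos [678.  -94.3 168.2] phi 95.47 q6 -104.3 F [-0.4  0.3 -1. ] w 11.8 tilt [-1.     0.004 -0.022]
need tool mm [ 3.3  0.4 -1.4] yaw rad -0.0005 | after yaw: x 3.2 y 0.4 z -1.5
tip92 [676.  -94.1  76.3] tip err tool y,z [0.1 0.5]
```

View pics/e4.png

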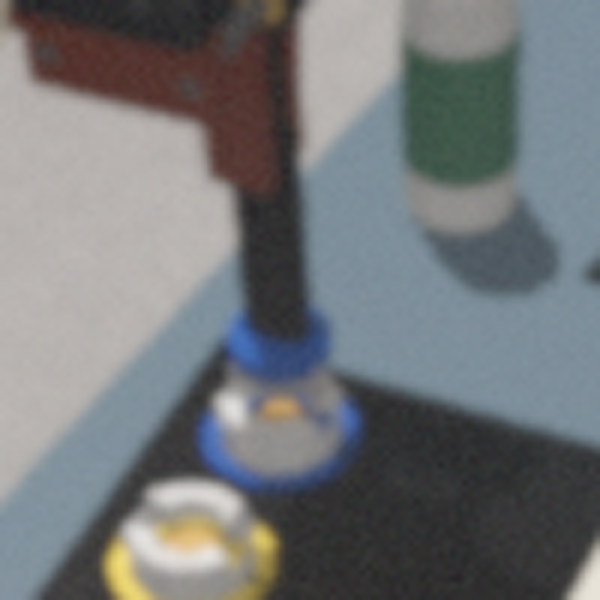

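Request:
{"method": "arm_command", "body": {
  "deltas": [
    [0.004, 0, 0.0003, 0],
    [0.004, 0, 0.0002, 0],
    [0.003, 0, 0.0001, 0],
    [0, 0, 0, 0]
  ]
}}

```text
t: 13.95
ee_pos: [678.8, -94.1, 156.5]
orientation: [-0.073, 1.591, 0.078]
ft_force: [0.3, -0.4, -1.0]
width: 11.5
```

```bash
python3 go.py 676.5 -94 145 95.5
```

```text
t 13.95 pos [678.8 -94.1 156.5] phi 95.5 q6 -104.3 F [ 0.3 -0.4 -1. ] w 11.5 tilt [-1.     0.004 -0.021]
need tool mm [11.5  0.3 -2. ] yaw rad 0.0000 | after yaw: x 11.5 y 0.4 z -2.3
tip92 [676.8 -94.   64.5] tip err tool y,z [ 0.  -0.3]
```

Request:
{"method": "arm_command", "body": {
  "deltas": [
    [0.003, 0, 0, 0],
    [0.003, 0, 0, 0],
    [0.002, 0, 0, 0],
    [0.001, 0, 0, 0]
  ]
}}

```text
t: 14.35
ee_pos: [679.4, -94.2, 148.2]
orientation: [-0.074, 1.589, 0.078]
ft_force: [-2.1, -0.5, 5.5]
width: 12.1
```

```bash
python3 go.py 676.5 -94 145 95.5
```

```text
t 14.35 pos [679.4 -94.2 148.2] phi 95.51 q6 -104.3 F [-2.1 -0.5  5.5] w 12.1 tilt [-1.     0.003 -0.02 ]
need tool mm [ 3.2  0.5 -2.8] yaw rad 0.0002 | after yaw: x 3.2 y 0.5 z -2.8
tip92 [677.5 -94.1  56.2] tip err tool y,z [ 0.2 -1. ]
```

Request:
{"method": "arm_command", "body": {
  "deltas": [
    [0.003, 0, -0.0004, 0],
    [0.002, 0, -0.0002, 0],
    [0.001, 0, 0, 0]
  ]
}}

```text
t: 14.65
ee_pos: [679.5, -94.3, 145.3]
orientation: [-0.074, 1.587, 0.077]
ft_force: [-3.0, -0.2, 7.0]
width: 11.7
```

```bash
python3 go.py 676.5 -94 145 95.5
```

```text
t 14.65 pos [679.5 -94.3 145.3] phi 95.51 q6 -104.3 F [-3.  -0.2  7. ] w 11.7 tilt [-1.     0.003 -0.017]
need tool mm [ 0.3  0.6 -3. ] yaw rad 0.0002 | after yaw: x 0.3 y 0.6 z -3.0
tip92 [677.9 -94.2  53.3] tip err tool y,z [ 0.3 -1.4]
```

Request:
{"method": "arm_command", "body": {
  "deltas": [
    [0.0015, 0, -0.0006, 0.05],
    [0.0015, 0, 0, 0.1],
    [0.0015, 0, 0, 0.12],
    [0.0015, 0, 0, 0.12],
    [0.0015, 0, 0, 0.12]
  ]
}}

```text
t: 15.15
ee_pos: [681.4, -94.4, 145.2]
orientation: [0.337, 1.554, -0.34]
ft_force: [-1.5, 0.5, 9.4]
width: 11.4
```

```bash
python3 go.py 676.5 -94 145 5.5
```

```text
t 15.15 pos [681.4 -94.4 145.2] phi 65.29 q6 -74.1 F [-1.5  0.5  9.4] w 11.4 tilt [-1.    -0.004 -0.01 ]
need tool mm [ 0.3 -1.7 -4.6] yaw rad 1.0436 | after yaw: x 0.2 y -4.8 z -0.9
tip92 [680.5 -94.4  53.2] tip err tool y,z [-1.3 -3.8]
```

Request:
{"method": "arm_command", "body": {
  "deltas": [
    [0.001, -0.0005, -0.001, 0.1],
    [0.001, -0.0005, -0.001, 0.1],
    [0.001, -0.0005, -0.001, 0.1],
    [0.001, -0.0005, 0, 0.12],
    [0.001, 0, 0, 0.12]
  ]
}}

```text
t: 15.65
ee_pos: [680.4, -95.6, 146.1]
orientation: [0.773, 1.43, -0.777]
ft_force: [-2.8, 0.2, 7.0]
width: 11.9
```

```bash
python3 go.py 676.5 -94 145 5.5
```

```text
t 15.65 pos [680.4 -95.6 146.1] phi 33.05 q6 -41.9 F [-2.8  0.2  7. ] w 11.9 tilt [-1.    -0.003  0.   ]
need tool mm [ 1.2 -2.4 -3.4] yaw rad 0.4809 | after yaw: x 1.1 y -3.7 z -1.9
tip92 [680.1 -95.7  54.1] tip err tool y,z [-2.1 -3.4]
```

Request:
{"method": "arm_command", "body": {
  "deltas": [
    [0.002, -0.0005, -0.001, 0.12],
    [0.0015, -0.0005, -0.001, 0.12],
    [0.001, -0.0005, 0, 0.12],
    [0.001, 0, 0, 0.12],
    [0.001, 0, 0, 0.05],
    [0, 0, 0, 0.03]
  ]
}}

```text
t: 16.25
ee_pos: [676.3, -95.3, 145.6]
orientation: [1.211, 1.206, -1.221]
ft_force: [-1.9, 0.7, -0.9]
width: 11.9
```

```bash
python3 go.py 676.5 -94 145 5.5; python3 - <<'E'
from h import *
print(ctrl.get_obs()['moment'])
r=ctrl.get_image('side');crop(r,(250,120,350,220),6,'e5.png')
E
```

```text
t 16.25 pos [676.3 -95.3 145.6] phi -0.48 q6 -8.3 F [-1.9  0.7 -0.9] w 11.9 tilt [-1.    -0.005  0.003]
need tool mm [ 0.5  0.2 -1.3] yaw rad -0.1043 | after yaw: x 0.6 y 0.3 z -1.3
tip92 [675.9 -95.6  53.6] tip err tool y,z [ 0.6 -1.6]
[0.16084107 0.39849159 0.44214593]
```

View pics/e5.png

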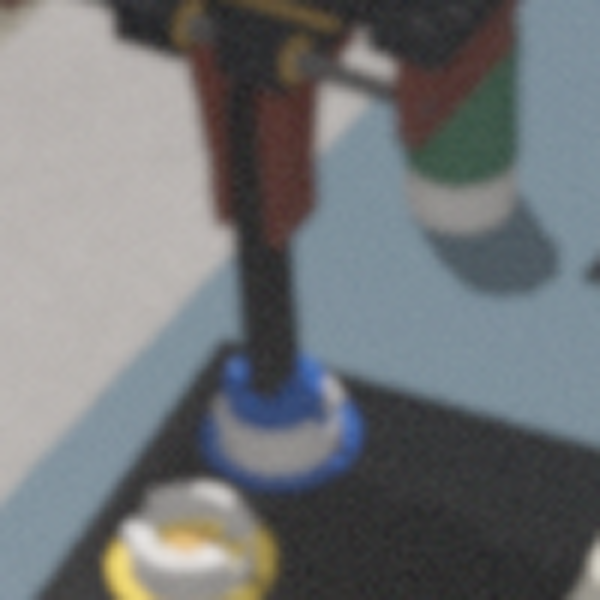

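Request:
{"method": "arm_command", "body": {
  "deltas": [
    [0, 0, 0, -0.04],
    [0, 0, 0, 0],
    [0, 0, 0, 0]
  ],
  "hand": 0.05
}}

```text
t: 16.6
ee_pos: [676.7, -95.4, 145.3]
orientation: [1.181, 1.224, -1.19]
ft_force: [-0.4, 0.1, -0.2]
width: 32.6
```

Request:
{"method": "arm_command", "body": {
  "deltas": [
    [-0.03, 0, 0, 0],
    [-0.045, 0, 0, 0],
    [-0.03, 0, 0, 0],
    [0, 0, 0, 0]
  ]
}}

```text
t: 17.0
ee_pos: [676.7, -95.0, 251.4]
orientation: [1.182, 1.226, -1.194]
ft_force: [0.7, -0.5, -0.3]
width: 50.1
```

```bash
python3 go.py 443.7 325 235 93;  python3 - <<'E'
from h import *
r=ctrl.get_image('side');cv2.imwrite('pics/side_b6.png',r[:,:,::-1]);crop(r,(250,120,350,220),6,'e6.png')
E
```

```text
t 17.0 pos [676.7 -95.  251.4] phi 1.72 q6 -10.5 F [ 0.7 -0.5 -0.3] w 50.1 tilt [-1.    -0.007  0.003]
need tool mm [  16.8 -220.2 -426.8] yaw rad -1.5932 | after yaw: x 16.4 y 431.6 z -210.7
tip92 [676.1 -95.3 159.4] tip err tool y,z [-219.6 -427. ]
```

View pics/e6.png

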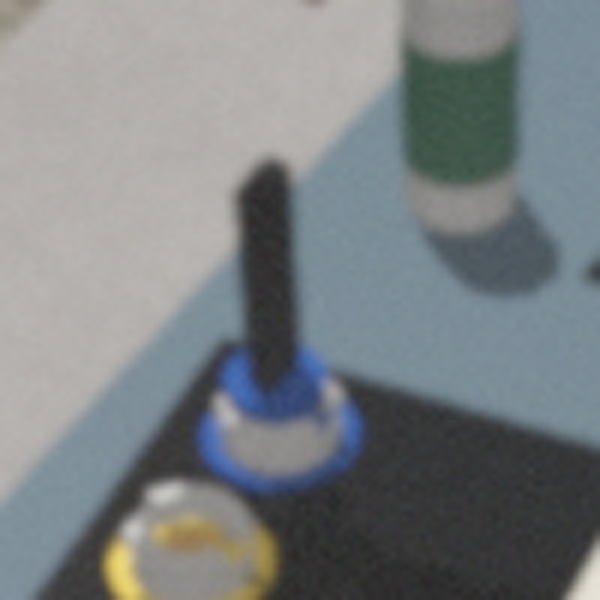

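```bash
python3 - <<'E'
from h import *
print(proj('side',[[676.5,-94,172],[676.5,-94,69+12],[676.5,-94,50]]))
x=np.array([676.5,-94.,172]);c,s=np.cos(np.radians(95.5)),np.sin(np.radians(95.5))
for dz in(-4,0,4): print(dz,[((proj('side',x+[a*12*c-b*6*s,a*12*s+b*6*c,dz])[0]-[250,120])*6+3).round(0).tolist() for a,b in((1,1),(1,-1),(-1,-1),(-1,1))])
E
python3 - <<'E'
import cv2,numpy as np
s=cv2.imread('pics/side_b6.png');c=np.clip(s[140:200,275:320].astype(float)*2.5,0,255).astype(np.uint8)
cv2.imwrite('pics/e7.png',cv2.resize(c,None,fx=10,fy=10,interpolation=cv2.INTER_CUBIC))
E
```

```text
[[293.40319319 148.02710817]
 [295.5575456  181.30396429]
 [296.23439682 191.74026004]]
-4 [[264.0, 206.0], [233.0, 197.0], [264.0, 156.0], [295.0, 164.0]]
0 [[264.0, 196.0], [232.0, 187.0], [263.0, 147.0], [295.0, 155.0]]
4 [[263.0, 187.0], [231.0, 178.0], [262.0, 137.0], [294.0, 146.0]]
```

View pics/e7.png

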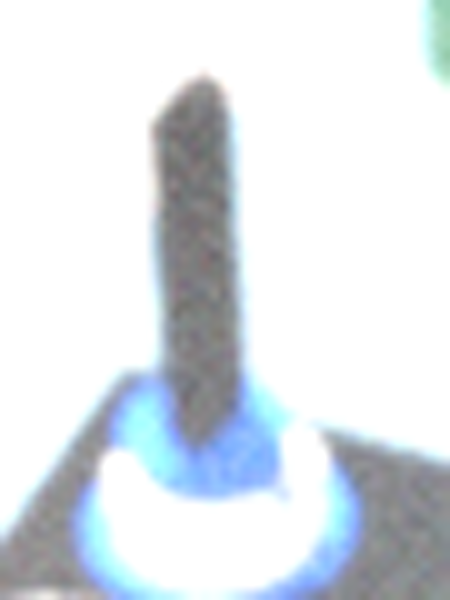

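Request:
{"method": "arm_command", "body": {
  "deltas": [
    [0, -0.021, -0.041, 0],
    [0, -0.021, -0.041, 0],
    [0, -0.021, -0.041, 0],
    [0, -0.021, -0.041, 0],
    [0, -0.021, -0.041, 0],
    [0, -0.021, -0.041, 0],
    [0, -0.021, -0.041, 0],
    [0, -0.021, -0.041, 0],
    [0, -0.021, -0.041, 0],
    [0, 0, 0, 0]
  ]
}}

```text
t: 18.05
ee_pos: [462.3, 277.7, 233.5]
orientation: [1.174, 1.235, -1.218]
ft_force: [1.1, 0.5, -0.7]
width: 50.1
```

```bash
python3 go.py 443.7 325 235 3; python3 - <<'E'
from h import *
r=snap('b7');crop(r['top'],(350,160,410,220),10,'e8.png');crop(r['side'],(275,135,325,205),8,'e9.png')
E
```

```text
t 18.05 pos [462.3 277.7 233.5] phi 1.22 q6 28.0 F [ 1.1  0.5 -0.7] w 50.1 tilt [-1.    -0.029  0.007]
need tool mm [ -1.3 -17.6 -47.7] yaw rad -0.0311 | after yaw: x -1.5 y -16.1 z -48.2
tip92 [459.6 276.9 141.5] tip err tool y,z [-14.9 -48.4]
```

View pics/e8.png

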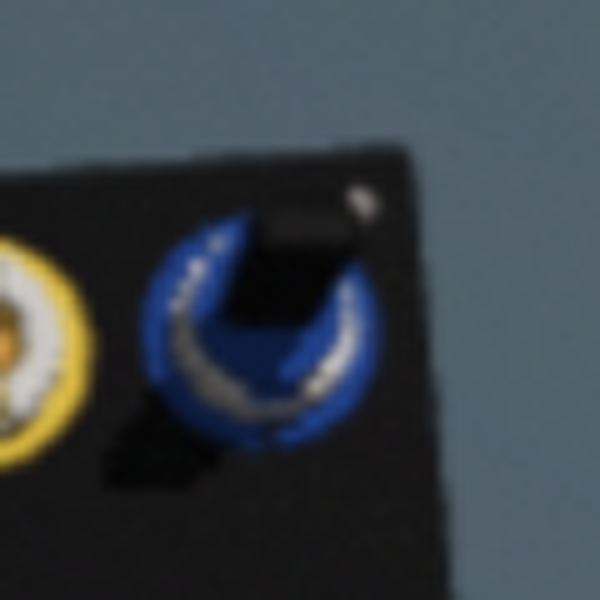

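View pics/e9.png

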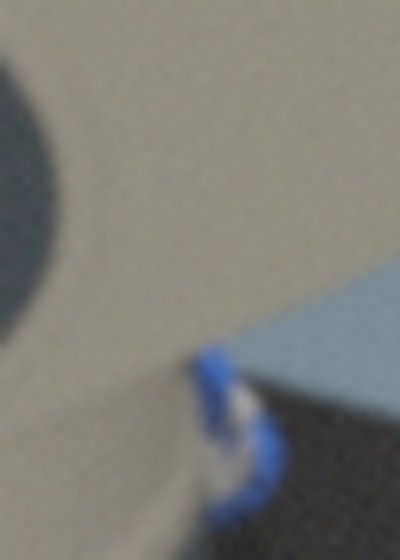

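```bash
cat > blade.py <<'E'
from h import *
def blade(f,roi,z,lo,hi,name=None,F=8):
    a=cv2.imread(f)[:,:,::-1];x0,y0,x1,y1=roi
    c=cv2.resize(a[y0:y1,x0:x1],None,fx=F,fy=F,interpolation=cv2.INTER_CUBIC)
    if name: crop(np.clip(a.astype(float)*4,0,255).astype(np.uint8),roi,F,name)
    v=cv2.GaussianBlur(c,(9,9),0);mx=v.max(2).astype(int)
    m=((mx>=lo)&(mx<=hi)).astype(np.uint8);m=cv2.morphologyEx(m,cv2.MORPH_OPEN,np.ones((17,17),np.uint8))
    nn,l,st,ce=cv2.connectedComponentsWithStats(m)
    for i in range(1,nn):
        if st[i,4]<600: continue
        p=cv2.findNonZero((l==i).astype(np.uint8)).reshape(-1,2)
        q=(p+.5)/F-.5+[x0,y0];P=plane('top',q,z)[:,:2].astype(np.float32)
        r=cv2.minAreaRect(P);w,V=np.linalg.eigh(np.cov(P.T))
        print(q.mean(0).round(1),P.mean(0).round(1),np.round(r[0],1),np.round(r[1],1),round(r[2],1),'yaw',np.degrees(np.arctan2(V[1,1],V[0,1])).round(1),np.sqrt(12*w).round(1))
E
python3 -c "
from blade import *
blade('pics/top_b7.png',(370,176,392,192),172,19,45,'e10.png',20)"
```

```text
[382.3 180.9] [677.9 -96.8] [671.9 -93. ] [36.7 49.6] 1.4 yaw 68.3 [25.  52.9]
```

View pics/e10.png

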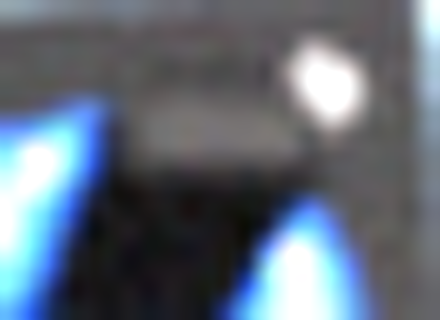

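```bash
python3 -c "
from h import *
print(proj('top',[[676.5,-94,172],[676.5,-94,168],[676.5,-94,50]]))"; python3 go.py 443.7 325 235 3
```

```text
[[381.00296186 181.49090751]
 [380.8070567  181.88681282]
 [375.52428457 192.56086628]]
t 18.15 pos [464.1 274.6 233.6] phi 1.11 q6 27.9 F [ 0.6 -0.4  0. ] w 49.9 tilt [-1.    -0.028  0.009]
need tool mm [ -1.3 -19.5 -50.8] yaw rad -0.0331 | after yaw: x -1.4 y -17.8 z -51.4
tip92 [461.5 273.8 141.6] tip err tool y,z [-16.8 -51.6]
```

```bash
python3 go.py 507 327 200 -31
```

```text
t 18.15 pos [464.1 274.6 233.6] phi 1.11 q6 27.9 F [ 0.6 -0.4  0. ] w 49.9 tilt [-1.    -0.028  0.009]
need tool mm [ 31.9  44.8 -51.8] yaw rad 0.5603 | after yaw: x 33.6 y 9.7 z -67.0
tip92 [461.5 273.8 141.6] tip err tool y,z [ 46.5 -52.3]
```

Request:
{"method": "arm_command", "body": {
  "deltas": [
    [0, 0, 0, 0.13],
    [0, 0, 0, 0.13],
    [0, 0, 0, 0.13],
    [0, 0, 0, 0.13],
    [0.005, 0.005, -0.03, 0],
    [0.01, 0.005, -0.03, 0],
    [0, 0, 0, 0],
    [0, 0, 0, 0]
  ]
}}

```text
t: 18.95
ee_pos: [508.4, 308.2, 209.8]
orientation: [1.559, 0.908, -1.629]
ft_force: [-0.2, -0.2, -0.4]
width: 49.9
```

```bash
python3 go.py 507 327 97 -31
```

```text
t 18.95 pos [508.4 308.2 209.8] phi -30.88 q6 60.7 F [-0.2 -0.2 -0.4] w 49.9 tilt [-0.999 -0.022  0.032]
need tool mm [112.4  -8.4 -19. ] yaw rad 0.0021 | after yaw: x 112.8 y -10.9 z -15.4
tip92 [505.2 306.7 117.9] tip err tool y,z [ -8.9 -18.3]
```

Request:
{"method": "arm_command", "body": {
  "deltas": [
    [0, -0.005, -0.008, 0],
    [0, -0.0045, -0.008, 0],
    [0, 0, 0, 0],
    [0.03, 0, 0, 0],
    [0.035, 0, 0, 0],
    [0.03, 0, 0, 0],
    [0, 0, 0, 0],
    [0, 0, 0, 0]
  ]
}}

```text
t: 19.75
ee_pos: [505.9, 325.0, 116.0]
orientation: [1.565, 0.907, -1.626]
ft_force: [-0.7, -0.7, 0.0]
width: 49.8
```

```bash
python3 go.py 507 327 97 -31
```

```text
t 19.75 pos [505.9 325.  116. ] phi -30.95 q6 62.2 F [-0.7 -0.7  0. ] w 49.8 tilt [-0.999 -0.019  0.027]
need tool mm [18.9  0.3 -2.8] yaw rad 0.0009 | after yaw: x 19.0 y -0.1 z -2.3
tip92 [503.1 323.7  24. ] tip err tool y,z [ 1.7 -4.8]
```

Request:
{"method": "arm_command", "body": {
  "deltas": [
    [0.01, 0, -0.001, 0],
    [0.008, 0, -0.001, 0],
    [0, 0, 0, 0]
  ]
}}

```text
t: 20.05
ee_pos: [508.4, 327.9, 100.6]
orientation: [1.57, 0.907, -1.62]
ft_force: [1.0, -0.6, -0.7]
width: 50.2
```

Request:
{"method": "arm_command", "body": {
  "deltas": [
    [0, 0, 0, 0],
    [0, 0, 0, 0],
    [0, 0, 0, 0],
    [0, 0, 0, 0],
    [0, 0, 0, 0]
  ],
  "hand": 0.0
}}

```text
t: 20.55
ee_pos: [509.4, 328.5, 102.3]
orientation: [1.573, 0.907, -1.617]
ft_force: [0.6, 0.6, -0.6]
width: 23.9
```

```bash
python3 go.py 507 327 97 -31
```

```text
t 20.55 pos [509.4 328.5 102.3] phi -30.92 q6 62.3 F [ 0.6  0.6 -0.6] w 23.9 tilt [-1.    -0.015  0.019]
need tool mm [ 5.3 -1.2  2.4] yaw rad 0.0014 | after yaw: x 5.3 y -1.3 z 2.5
tip92 [507.3 327.7  10.3] tip err tool y,z [0.1 0.7]
```

Request:
{"method": "arm_command", "body": {
  "deltas": [
    [0, 0, 0, 0],
    [0, 0, 0, 0],
    [0, 0, 0, -0.138],
    [0, 0, 0, -0.138],
    [0, 0, 0, -0.138],
    [0, 0, 0, -0.138],
    [0, 0, 0, -0.138],
    [0, 0, 0, -0.138],
    [0, 0, 0, -0.138],
    [0, 0, 0, -0.138]
  ],
  "hand": 0.05
}}

```text
t: 21.55
ee_pos: [509.6, 328.6, 102.5]
orientation: [0.738, 1.453, -0.768]
ft_force: [0.1, 0.0, 0.8]
width: 49.7
```

Request:
{"method": "arm_command", "body": {
  "deltas": [
    [0, 0, 0, -0.138],
    [0, 0, 0, -0.138],
    [0, 0, 0, -0.1],
    [0, 0, 0, 0]
  ]
}}

```text
t: 21.95
ee_pos: [509.7, 328.6, 102.6]
orientation: [0.435, 1.543, -0.459]
ft_force: [-0.1, -0.6, 1.2]
width: 49.9
```

```bash
python3 go.py 509.4 328.5 98 59
```

```text
t 21.95 pos [509.7 328.6 102.6] phi 57.39 q6 -26.0 F [-0.1 -0.6  1.2] w 49.9 tilt [-1.    -0.019 -0.014]
need tool mm [ 4.6 -0.2 -0.2] yaw rad -0.0281 | after yaw: x 4.6 y -0.2 z -0.3
tip92 [507.7 327.8  10.6] tip err tool y,z [1.5 1. ]
```

Stable. I lower slightly, then grip and lift.

Request:
{"method": "arm_command", "body": {
  "deltas": [
    [0.005, 0, 0, -0.025],
    [0, 0, 0, 0]
  ]
}}

```text
t: 22.15
ee_pos: [509.7, 328.5, 97.3]
orientation: [0.418, 1.547, -0.441]
ft_force: [-0.1, 0.4, 0.9]
width: 50.0
```

Request:
{"method": "arm_command", "body": {
  "deltas": [
    [0, 0, 0, 0],
    [0, 0, 0, 0],
    [0, 0, 0, 0],
    [0, 0, 0, 0],
    [0, 0, 0, 0],
    [0, 0, 0, 0],
    [0, 0, 0, 0]
  ],
  "hand": 0.0
}}

```text
t: 22.85
ee_pos: [509.6, 328.5, 97.1]
orientation: [0.421, 1.546, -0.444]
ft_force: [-0.4, 0.3, -0.5]
width: 11.6
```

```bash
python3 go.py 669.3 -22.4 242 95.5
```

```text
t 22.85 pos [509.6 328.5  97.1] phi 58.46 q6 -27.1 F [-0.4  0.3 -0.5] w 11.6 tilt [-1.    -0.019 -0.014]
need tool mm [-145.3 -218.3  317.6] yaw rad -0.6464 | after yaw: x -144.9 y -364.6 z 125.3
tip92 [507.6 327.7   5.1] tip err tool y,z [-213.8  321. ]
```

Request:
{"method": "arm_command", "body": {
  "deltas": [
    [-0.02, 0, 0, 0],
    [-0.04, 0, 0, 0],
    [-0.045, 0, 0, 0],
    [-0.035, 0, 0, 0],
    [0, 0, 0, -0.13],
    [0, 0, 0, -0.13],
    [0, 0, 0, -0.13],
    [0, 0, 0, -0.13],
    [0, 0, 0, -0.1],
    [0, 0, 0, 0]
  ]
}}

```text
t: 23.85
ee_pos: [511.8, 329.2, 242.4]
orientation: [-0.08, 1.594, 0.066]
ft_force: [0.1, -0.2, -0.8]
width: 11.9
```

```bash
python3 go.py 669.3 -22.4 242 95.5
```

```text
t 23.85 pos [511.8 329.2 242.4] phi 95.35 q6 -63.9 F [ 0.1 -0.2 -0.8] w 11.9 tilt [-1.    -0.008 -0.025]
need tool mm [ 2.000e-01 -3.647e+02  1.241e+02] yaw rad -0.0027 | after yaw: x 0.4 y -365.0 z 123.0
tip92 [509.6 328.2 150.4] tip err tool y,z [-364.   126.3]
```

Request:
{"method": "arm_command", "body": {
  "deltas": [
    [0, -0.04, 0.0135, 0],
    [0, -0.04, 0.0135, 0],
    [0, -0.04, 0.0135, 0],
    [0, -0.04, 0.0135, 0],
    [0, -0.04, 0.0135, 0],
    [0, -0.04, 0.0135, 0],
    [0, -0.04, 0.0135, 0],
    [0, -0.035, 0.0135, 0],
    [0, -0.01, 0.0, 0],
    [0, 0, 0, 0]
  ]
}}

```text
t: 24.85
ee_pos: [650.4, 3.6, 240.7]
orientation: [-0.059, 1.595, 0.045]
ft_force: [-0.1, -0.1, -1.4]
width: 12.0
```

```bash
python3 go.py 669.3 -22.4 182 95.5
```

```text
t 24.85 pos [650.4   3.6 240.7] phi 93.8 q6 -94.0 F [-0.1 -0.1 -1.4] w 12.0 tilt [-1.    -0.008 -0.025]
need tool mm [ 58.5 -26.7  18.6] yaw rad -0.0297 | after yaw: x 58.7 y -27.7 z 16.3
tip92 [648.2   2.7 148.7] tip err tool y,z [-26.5  19.4]
```

Request:
{"method": "arm_command", "body": {
  "deltas": [
    [0.01, -0.01, 0.007, -0.015],
    [0.015, -0.008, 0.006, -0.01],
    [0.015, -0.004, 0.004, 0],
    [0.01, 0, 0, 0],
    [0, 0, 0, 0],
    [0, 0, 0, 0]
  ]
}}

```text
t: 25.45
ee_pos: [666.9, -14.4, 183.6]
orientation: [-0.08, 1.599, 0.069]
ft_force: [0.5, 0.2, 0.2]
width: 11.3
```

```bash
python3 go.py 669.3 -22.4 168 95.5
```

```text
t 25.45 pos [666.9 -14.4 183.6] phi 95.45 q6 -97.2 F [0.5 0.2 0.2] w 11.3 tilt [-1.    -0.005 -0.03 ]
need tool mm [15.6 -8.1  2.1] yaw rad -0.0009 | after yaw: x 15.6 y -8.2 z 1.6
tip92 [664.2 -15.2  91.6] tip err tool y,z [-7.7  4.4]
```

Request:
{"method": "arm_command", "body": {
  "deltas": [
    [0, -0.004, 0.002, 0],
    [0, -0.003, 0.0015, 0],
    [0, 0, 0, 0],
    [0, 0, 0, 0]
  ]
}}

```text
t: 25.85
ee_pos: [672.0, -20.8, 185.0]
orientation: [-0.081, 1.597, 0.07]
ft_force: [-0.4, -0.4, -1.4]
width: 11.9
```

```bash
python3 go.py 669.3 -22.4 168 95.5; cat > colr.py <<'E'
import sys
from meas import *
c=sys.argv[1];s=ctrl.get_image('side');tag=sys.argv[2];cv2.imwrite(f'pics/side_{tag}.png',s[:,:,::-1])
m=colmask(s,c);T,M=tip(72);px=proj('side',T)[0];x,y=px.round().astype(int)
crop(s,(max(x-50,0),y-45,x+50,y+55),6,f'{tag}.png')
r=pts(m,(x-13,y-8,x+14,y+7));cen=(r.min(0)+r.max(0))/2
print('n',len(r),'exp px',px.round(1),'seen',cen,r.min(0),r.max(0),'exp',T.round(1),'seen world',plane('side',[cen],T[2]).round(1))
E
python3 colr.py yellow f1
```

```text
t 25.85 pos [672.  -20.8 185. ] phi 95.5 q6 -97.7 F [-0.4 -0.4 -1.4] w 11.9 tilt [-1.    -0.006 -0.028]
need tool mm [17.1 -1.2 -2.4] yaw rad -0.0001 | after yaw: x 17.0 y -1.3 z -2.9
tip92 [669.5 -21.6  93.1] tip err tool y,z [-0.8 -0.3]
n 135 exp px [278.9 191.6] seen [279. 192.] [271 186] [287 198] exp [670.1 -21.5 113.1] seen world [[669.4 -20.6 113.1]]
```

View pics/f1.png

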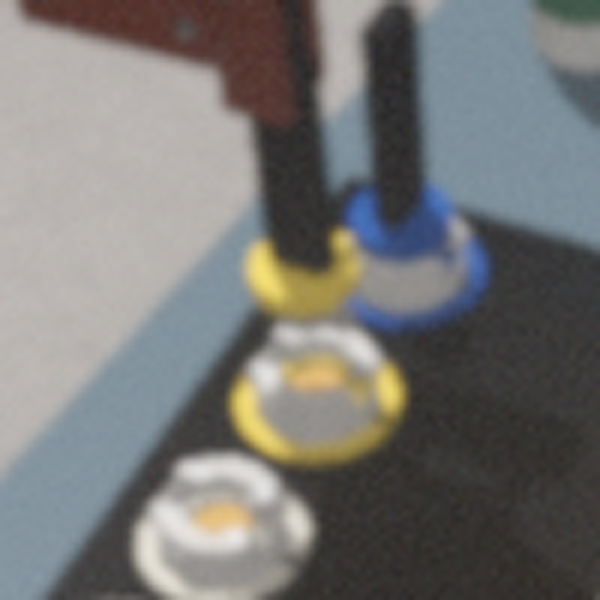

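Request:
{"method": "arm_command", "body": {
  "deltas": [
    [0.007, -0.0004, 0.0002, 0],
    [0.007, -0.0003, 0.0002, 0],
    [0, 0, 0, 0],
    [0.004, 0, 0.0002, 0],
    [0.004, 0, 0.0002, 0],
    [0, 0, 0, 0]
  ]
}}

```text
t: 26.5
ee_pos: [672.1, -21.7, 161.1]
orientation: [-0.081, 1.597, 0.07]
ft_force: [0.9, 0.7, 0.1]
width: 11.9
```

```bash
python3 go.py 669.3 -22.4 145 95.5
```

```text
t 26.5 pos [672.1 -21.7 161.1] phi 95.49 q6 -97.8 F [0.9 0.7 0.1] w 11.9 tilt [-1.    -0.006 -0.028]
need tool mm [16.2 -0.4 -2.4] yaw rad -0.0002 | after yaw: x 16.1 y -0.4 z -2.8
tip92 [669.6 -22.4  69.1] tip err tool y,z [ 0.1 -0.3]
```

Request:
{"method": "arm_command", "body": {
  "deltas": [
    [0.004, 0, 0.0001, 0],
    [0.003, 0, 0.0001, 0],
    [0, 0, 0, 0]
  ]
}}

```text
t: 26.8
ee_pos: [672.1, -21.6, 153.4]
orientation: [-0.081, 1.597, 0.07]
ft_force: [-1.3, -0.3, -1.1]
width: 11.6
```

```bash
python3 go.py 669.3 -22.4 145 95.5
```

```text
t 26.8 pos [672.1 -21.6 153.4] phi 95.5 q6 -97.8 F [-1.3 -0.3 -1.1] w 11.6 tilt [-1.    -0.006 -0.028]
need tool mm [ 8.5 -0.4 -2.6] yaw rad -0.0001 | after yaw: x 8.4 y -0.5 z -2.9
tip92 [669.6 -22.4  61.4] tip err tool y,z [ 0.  -0.3]
```

Entered the bore without force. Next I press the plunger.

Request:
{"method": "arm_command", "body": {
  "deltas": [
    [0.003, 0, -0.0002, 0],
    [0.003, 0, -0.0002, 0],
    [0.002, 0, -0.0002, 0],
    [0.001, 0, 0, 0]
  ]
}}

```text
t: 27.2
ee_pos: [672.4, -21.8, 146.2]
orientation: [-0.081, 1.594, 0.07]
ft_force: [-2.2, 0.4, 5.5]
width: 11.5
```

```bash
python3 go.py 669.3 -22.4 145 95.5
```

```text
t 27.2 pos [672.4 -21.8 146.2] phi 95.49 q6 -97.8 F [-2.2  0.4  5.5] w 11.5 tilt [-1.    -0.006 -0.025]
need tool mm [ 1.2 -0.3 -3.1] yaw rad -0.0001 | after yaw: x 1.2 y -0.3 z -3.1
tip92 [670.1 -22.6  54.2] tip err tool y,z [ 0.2 -0.8]
```

Request:
{"method": "arm_command", "body": {
  "deltas": [
    [0.002, 0, -0.0004, 0.05],
    [0.0015, 0, -0.0004, 0.1],
    [0.001, 0, -0.0005, 0.12],
    [0.001, 0, -0.0005, 0.12],
    [0.001, 0, -0.0005, 0.12]
  ]
}}

```text
t: 27.7
ee_pos: [672.2, -21.6, 145.6]
orientation: [0.33, 1.56, -0.349]
ft_force: [-1.4, -0.8, 6.7]
width: 11.8
```

```bash
python3 go.py 669.3 -22.4 145 5.5
```

```text
t 27.7 pos [672.2 -21.6 145.6] phi 65.26 q6 -67.5 F [-1.4 -0.8  6.7] w 11.8 tilt [-1.    -0.015 -0.013]
need tool mm [ 0.6 -1.9 -2.3] yaw rad 1.0430 | after yaw: x 0.6 y -3.0 z 0.5
tip92 [670.5 -22.4  53.6] tip err tool y,z [-0.5 -1.1]
```

Request:
{"method": "arm_command", "body": {
  "deltas": [
    [0.001, 0, -0.0005, 0.12],
    [0.001, 0, -0.0005, 0.12],
    [0.001, -0.0002, -0.0005, 0.12],
    [0.001, -0.0002, 0, 0.12],
    [0.001, 0, 0, 0.12]
  ]
}}

```text
t: 28.2
ee_pos: [672.5, -21.6, 145.8]
orientation: [0.812, 1.416, -0.836]
ft_force: [-3.0, -0.2, 6.1]
width: 11.8
```

```bash
python3 go.py 669.3 -22.4 145 5.5
```

```text
t 28.2 pos [672.5 -21.6 145.8] phi 29.42 q6 -31.7 F [-3.  -0.2  6.1] w 11.8 tilt [-1.    -0.016  0.002]
need tool mm [ 0.8 -3.1 -0.9] yaw rad 0.4175 | after yaw: x 0.8 y -3.2 z 0.5
tip92 [671.3 -22.5  53.8] tip err tool y,z [-1.7 -1. ]
```

Request:
{"method": "arm_command", "body": {
  "deltas": [
    [0.001, -0.0005, 0, 0.12],
    [0.001, -0.0005, 0, 0.12],
    [0.001, -0.0005, 0, 0.12],
    [0.001, 0, 0, 0.08],
    [0.0005, 0, 0, 0.04]
  ]
}}

```text
t: 28.7
ee_pos: [670.5, -21.9, 145.7]
orientation: [1.188, 1.217, -1.215]
ft_force: [-3.4, 1.3, 4.2]
width: 11.8
```

```bash
python3 go.py 669.3 -22.4 145 5.5; python3 -c "
from h import *
print(ctrl.get_obs()['moment'])"
```

```text
t 28.7 pos [670.5 -21.9 145.7] phi 0.63 q6 -2.9 F [-3.4  1.3  4.2] w 11.8 tilt [-1.    -0.013  0.009]
need tool mm [ 0.7 -1.2  0.5] yaw rad -0.0850 | after yaw: x 0.7 y -1.2 z 0.4
tip92 [669.3 -22.8  53.7] tip err tool y,z [ 0.  -0.4]
[0.14128954 0.77881441 0.36400872]
```

Request:
{"method": "arm_command", "body": {
  "deltas": [
    [0, 0, 0, 0],
    [0, 0, 0, 0],
    [0, 0, 0, 0]
  ],
  "hand": 0.05
}}

```text
t: 29.0
ee_pos: [670.5, -21.9, 145.7]
orientation: [1.188, 1.217, -1.214]
ft_force: [-0.4, 0.2, -0.4]
width: 32.4
```

Request:
{"method": "arm_command", "body": {
  "deltas": [
    [-0.03, 0, 0, 0],
    [-0.045, 0, 0, 0],
    [-0.03, 0, 0, 0],
    [0, 0, 0, 0]
  ]
}}

```text
t: 29.4
ee_pos: [671.3, -21.0, 251.4]
orientation: [1.184, 1.222, -1.214]
ft_force: [0.7, 0.2, 0.5]
width: 50.0
```

```bash
python3 go.py 446 326 210 3; python3 colr.py yellow f2
```

```text
t 29.4 pos [671.3 -21.  251.4] phi 0.84 q6 -3.2 F [0.7 0.2 0.5] w 50.0 tilt [-1.    -0.016  0.009]
need tool mm [  41.9 -219.4 -350.7] yaw rad -0.0377 | after yaw: x 41.4 y -206.8 z -358.4
tip92 [669.8 -21.9 159.4] tip err tool y,z [-218.6 -351.1]Traceback (most recent call last):
  File "colr.py", line 6, in <module>
    r=pts(m,(x-13,y-8,x+14,y+7));cen=(r.min(0)+r.max(0))/2
                                      ~~~~~^^^
    return umr_minimum(a, axis, None, out, keepdims, initial, where)
ValueError: zero-size array to reduction operation minimum which has no identity
```

```bash
python3 -c "
from h import *
s=cv2.imread('pics/side_f2.png')[:,:,::-1];crop(s,(240,130,330,230),6,'f3.png')"
```

```text
(no output)
```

View pics/f3.png

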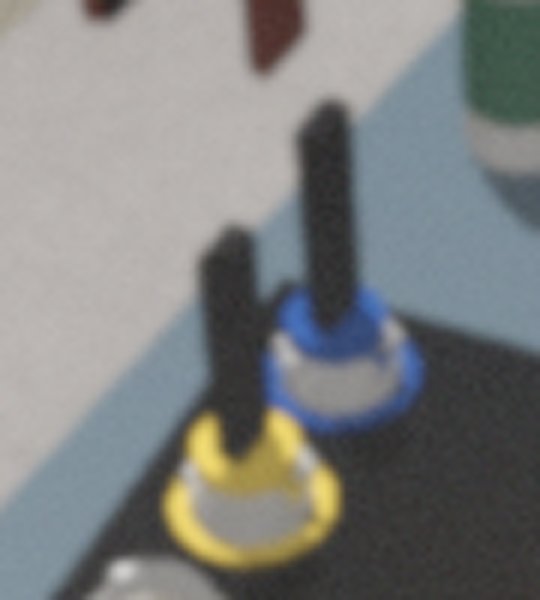

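Request:
{"method": "arm_command", "body": {
  "deltas": [
    [0, -0.024, -0.04, 0],
    [0, -0.024, -0.04, 0],
    [0, -0.024, -0.04, 0],
    [0, -0.024, -0.04, 0],
    [0, -0.024, -0.04, 0],
    [0, -0.024, -0.04, 0],
    [0, -0.024, -0.04, 0],
    [0, -0.023, -0.04, -0.03],
    [0, 0, 0, -0.02],
    [0, 0, 0, 0]
  ]
}}

```text
t: 30.45
ee_pos: [460.3, 302.9, 232.8]
orientation: [1.13, 1.257, -1.195]
ft_force: [-0.2, -0.5, 0.1]
width: 49.9
```

```bash
python3 go.py 445.5 326 150 4
```

```text
t 30.45 pos [460.3 302.9 232.8] phi 3.83 q6 27.9 F [-0.2 -0.5  0.1] w 49.9 tilt [-0.999 -0.039  0.014]
need tool mm [ 82.9 -10.  -25.3] yaw rad -0.0030 | after yaw: x 82.8 y -13.2 z -24.1
tip92 [456.8 301.3 140.9] tip err tool y,z [ -9.6 -25.4]
```

Request:
{"method": "arm_command", "body": {
  "deltas": [
    [0, -0.005, -0.012, 0],
    [0.02, -0.003, -0.01, 0],
    [0.03, -0.001, 0, 0],
    [0.025, 0, 0, 0],
    [0, 0, 0, 0],
    [0, 0, 0, 0]
  ]
}}

```text
t: 31.05
ee_pos: [449.3, 320.3, 154.0]
orientation: [1.137, 1.252, -1.205]
ft_force: [0.2, 0.3, 0.2]
width: 50.1
```

```bash
python3 go.py 445.5 326 98 4
```

```text
t 31.05 pos [449.3 320.3 154. ] phi 3.18 q6 30.5 F [0.2 0.3 0.2] w 50.1 tilt [-0.999 -0.04   0.015]
need tool mm [56.  -1.2 -6.7] yaw rad -0.0142 | after yaw: x 56.0 y -3.4 z -5.9
tip92 [445.7 318.7  62.1] tip err tool y,z [ 0.2 -7.3]
```

Request:
{"method": "arm_command", "body": {
  "deltas": [
    [0, -0.001, -0.003, -0.014],
    [0.02, 0, -0.003, 0],
    [0.02, 0, 0, 0],
    [0.013, 0, 0, 0],
    [0, 0, 0, 0],
    [0, 0, 0, 0]
  ]
}}

```text
t: 31.65
ee_pos: [451.5, 328.1, 106.4]
orientation: [1.137, 1.256, -1.184]
ft_force: [-0.2, -0.2, 1.1]
width: 50.1
```

```bash
python3 go.py 445.5 326 98 4
```

```text
t 31.65 pos [451.5 328.1 106.4] phi 3.95 q6 30.1 F [-0.2 -0.2  1.1] w 50.1 tilt [-1.    -0.03   0.008]
need tool mm [ 8.6 -5.9  1.6] yaw rad -0.0008 | after yaw: x 8.4 y -6.1 z 1.6
tip92 [448.8 327.1  14.4] tip err tool y,z [-3.3  0.9]
```

Request:
{"method": "arm_command", "body": {
  "deltas": [
    [0.007, -0.003, 0.0005, 0],
    [0, -0.002, 0, 0],
    [0, 0, 0, 0]
  ]
}}

```text
t: 31.95
ee_pos: [447.1, 327.8, 101.1]
orientation: [1.14, 1.255, -1.182]
ft_force: [0.6, -0.2, 0.4]
width: 50.3
```

Request:
{"method": "arm_command", "body": {
  "deltas": [
    [0, 0, 0, 0],
    [0, 0, 0, 0],
    [0, 0, 0, 0],
    [0, 0, 0, 0],
    [0, 0, 0, 0]
  ],
  "hand": 0.0
}}

```text
t: 32.45
ee_pos: [447.4, 328.1, 102.0]
orientation: [1.141, 1.255, -1.18]
ft_force: [-0.3, 0.1, -0.5]
width: 23.9
```

```bash
python3 go.py 445.5 326 98 4
```

```text
t 32.45 pos [447.4 328.1 102. ] phi 3.96 q6 30.4 F [-0.3  0.1 -0.5] w 23.9 tilt [-1.    -0.026  0.006]
need tool mm [ 4.1 -1.9  1.9] yaw rad -0.0007 | after yaw: x 4.0 y -2.1 z 2.0
tip92 [445.  327.4  10. ] tip err tool y,z [0.4 1.4]
```

Request:
{"method": "arm_command", "body": {
  "deltas": [
    [0, 0, 0, 0],
    [0, 0, 0, 0],
    [0, 0, 0, -0.138],
    [0, 0, 0, -0.138],
    [0, 0, 0, -0.138],
    [0, 0, 0, -0.138],
    [0, 0, 0, -0.138],
    [0, 0, 0, -0.138],
    [0, 0, 0, -0.138],
    [0, 0, 0, -0.138]
  ],
  "hand": 0.05
}}

```text
t: 33.45
ee_pos: [447.7, 328.2, 102.0]
orientation: [0.27, 1.577, -0.289]
ft_force: [0.7, 0.1, -0.2]
width: 50.2
```

Request:
{"method": "arm_command", "body": {
  "deltas": [
    [0, 0, 0, -0.138],
    [0, 0, 0, -0.138],
    [0, 0, 0, -0.12],
    [0, 0, 0, 0]
  ]
}}

```text
t: 33.85
ee_pos: [447.8, 328.2, 101.9]
orientation: [-0.053, 1.596, 0.042]
ft_force: [0.3, -1.0, 0.2]
width: 50.2
```

```bash
python3 go.py 447 327.8 97 94
```

```text
t 33.85 pos [447.8 328.2 101.9] phi 93.43 q6 -59.1 F [ 0.3 -1.   0.2] w 50.2 tilt [-1.    -0.006 -0.026]
need tool mm [ 4.9 -0.3 -0.7] yaw rad -0.0099 | after yaw: x 4.9 y -0.3 z -0.8
tip92 [445.5 327.5  10. ] tip err tool y,z [0.2 1.6]
```

Request:
{"method": "arm_command", "body": {
  "deltas": [
    [0.005, 0, -0.0005, -0.01],
    [0, 0, 0, 0]
  ]
}}

```text
t: 34.05
ee_pos: [447.2, 328.1, 96.6]
orientation: [-0.057, 1.596, 0.046]
ft_force: [0.5, 0.0, 0.1]
width: 50.1
```

Request:
{"method": "arm_command", "body": {
  "deltas": [
    [0, 0, 0, 0],
    [0, 0, 0, 0],
    [0, 0, 0, 0],
    [0, 0, 0, 0],
    [0, 0, 0, 0],
    [0, 0, 0, 0],
    [0, 0, 0, 0]
  ],
  "hand": 0.0
}}

```text
t: 34.75
ee_pos: [447.1, 328.2, 96.4]
orientation: [-0.053, 1.596, 0.042]
ft_force: [-1.0, -0.4, -0.5]
width: 11.8
```

```bash
python3 go.py 655.2 121.2 242 95.5
```

```text
t 34.75 pos [447.1 328.2  96.4] phi 93.48 q6 -59.1 F [-1.  -0.4 -0.5] w 11.8 tilt [-1.    -0.006 -0.026]
need tool mm [-149.3 -220.1  191.3] yaw rad -0.0352 | after yaw: x -145.6 y -226.0 z 187.3
tip92 [444.8 327.5   4.4] tip err tool y,z [-218.7  197.5]
```

Request:
{"method": "arm_command", "body": {
  "deltas": [
    [-0.02, 0, 0, 0],
    [-0.04, 0, 0, 0],
    [-0.045, 0, 0, 0],
    [-0.036, 0, 0, -0.03],
    [0, -0.036, 0.031, 0],
    [0, -0.036, 0.031, 0],
    [0, -0.036, 0.031, 0],
    [0, -0.036, 0.031, 0],
    [0, -0.036, 0.031, 0],
    [0, 0, 0, 0]
  ]
}}

```text
t: 35.75
ee_pos: [626.7, 159.3, 240.0]
orientation: [-0.083, 1.594, 0.07]
ft_force: [-0.5, 0.4, -0.7]
width: 12.0
```

```bash
python3 go.py 655.2 121.2 187 95.5
```

```text
t 35.75 pos [626.7 159.3 240. ] phi 95.59 q6 -82.2 F [-0.5  0.4 -0.7] w 12.0 tilt [-1.    -0.007 -0.025]
need tool mm [ 52.6 -40.4  26. ] yaw rad 0.0016 | after yaw: x 53.0 y -40.7 z 24.7
tip92 [624.5 158.5 148. ] tip err tool y,z [-40.1  27. ]
```

Request:
{"method": "arm_command", "body": {
  "deltas": [
    [0.005, -0.016, 0.01, 0],
    [0.013, -0.013, 0.008, 0],
    [0.015, -0.006, 0.004, 0],
    [0.01, 0, 0, 0],
    [0, 0, 0, 0],
    [0, 0, 0, 0]
  ]
}}

```text
t: 36.35
ee_pos: [648.7, 125.8, 190.7]
orientation: [-0.082, 1.601, 0.07]
ft_force: [-0.5, 0.2, -1.2]
width: 11.8
```

```bash
python3 go.py 655.2 121.2 187 95.5
```

```text
t 36.35 pos [648.7 125.8 190.7] phi 95.52 q6 -85.4 F [-0.5  0.2 -1.2] w 11.8 tilt [-0.999 -0.006 -0.032]
need tool mm [ 3.6 -5.2  6.1] yaw rad 0.0003 | after yaw: x 3.7 y -5.2 z 6.0
tip92 [645.9 125.   98.8] tip err tool y,z [-4.7  8.9]
```

Request:
{"method": "arm_command", "body": {
  "deltas": [
    [0, -0.0025, 0.0035, 0],
    [0, -0.002, 0.003, 0],
    [0, 0, 0, 0],
    [0, 0, 0, 0]
  ]
}}

```text
t: 36.75
ee_pos: [656.2, 123.7, 192.1]
orientation: [-0.083, 1.599, 0.072]
ft_force: [0.0, 0.0, -0.6]
width: 11.5
```

```bash
python3 go.py 655.2 121.2 187 95.5; python3 colr.py red g1; python3 -c "
from meas import *
s=cv2.imread('pics/side_g1.png')[:,:,::-1];m=colmask(s,'red')
p=pts(m,(228,236,270,280));h=cv2.convexHull(p.astype(np.int32)).reshape(-1,2);P=plane('side',h,50)[:,:2];print(p.min(0),p.max(0),circ(P),cv2.minEnclosingCircle(P.astype(np.float32)))"
```

```text
t 36.75 pos [656.2 123.7 192.1] phi 95.65 q6 -85.8 F [ 0.   0.  -0.6] w 11.5 tilt [-1.    -0.006 -0.029]
need tool mm [ 5.1 -2.3 -1.1] yaw rad 0.0027 | after yaw: x 5.1 y -2.4 z -1.3
tip92 [653.6 122.9 100.1] tip err tool y,z [-1.8  1.4]
n 89 exp px [243.9 238.7] seen [244.5 238.5] [236 232] [253 245] exp [654.2 123.  120.2] seen world [[653.6 122.  120.2]]
[234 237] [263 273] (array([671.23620386, 104.88269546]), np.float64(44.1821362621889)) ((675.5977783203125, 111.57382202148438), 49.40848159790039)
```

View pics/g1.png

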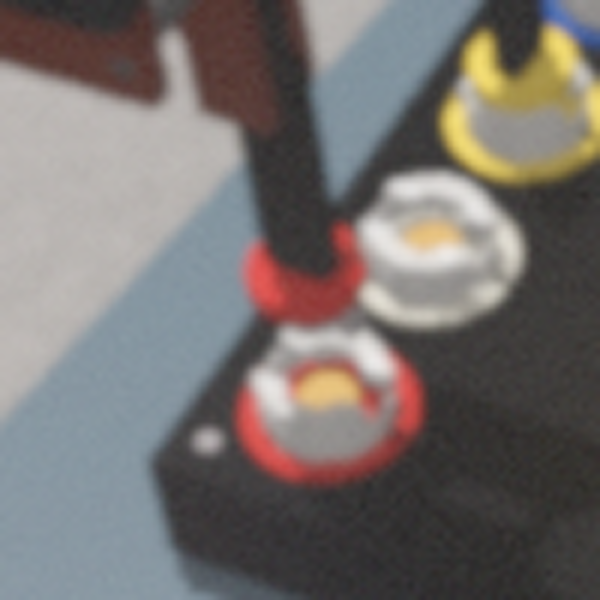

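Request:
{"method": "arm_command", "body": {
  "deltas": [
    [0.004, -0.001, 0.001, 0],
    [0.007, -0.0004, 0.0005, 0],
    [0.006, 0, 0.0002, 0],
    [0, 0, 0, 0],
    [0, 0, 0, 0]
  ]
}}

```text
t: 37.3
ee_pos: [657.5, 122.1, 173.4]
orientation: [-0.083, 1.599, 0.072]
ft_force: [-0.2, 0.7, -1.0]
width: 11.4
```

```bash
python3 go.py 655.2 121.2 145 95.5
```

```text
t 37.3 pos [657.5 122.1 173.4] phi 95.65 q6 -85.9 F [-0.2  0.7 -1. ] w 11.4 tilt [-1.    -0.006 -0.03 ]
need tool mm [28.5 -0.5 -1.5] yaw rad 0.0026 | after yaw: x 28.4 y -0.7 z -2.3
tip92 [654.8 121.3  81.5] tip err tool y,z [-0.1  0.4]
```

Request:
{"method": "arm_command", "body": {
  "deltas": [
    [0.007, 0, 0.0003, 0],
    [0.006, 0, 0.0003, 0],
    [0.003, 0, 0.0001, 0],
    [0, 0, 0, 0]
  ]
}}

```text
t: 37.7
ee_pos: [657.6, 122.0, 155.8]
orientation: [-0.083, 1.599, 0.072]
ft_force: [-1.0, 0.8, -1.0]
width: 11.5
```

```bash
python3 go.py 655.2 121.2 145 95.5
```

```text
t 37.7 pos [657.6 122.  155.8] phi 95.65 q6 -85.9 F [-1.   0.8 -1. ] w 11.5 tilt [-1.    -0.006 -0.03 ]
need tool mm [10.9 -0.5 -2.1] yaw rad 0.0025 | after yaw: x 10.8 y -0.6 z -2.5
tip92 [654.9 121.2  63.8] tip err tool y,z [-0.   0.3]
```

Request:
{"method": "arm_command", "body": {
  "deltas": [
    [0.004, 0, 0, 0],
    [0.003, 0, 0, 0],
    [0.002, 0, -0.0002, 0],
    [0.002, 0, -0.0002, 0]
  ]
}}

```text
t: 38.1
ee_pos: [657.8, 122.0, 145.9]
orientation: [-0.083, 1.597, 0.072]
ft_force: [-1.0, -0.1, 5.7]
width: 11.4
```

```bash
python3 go.py 655.2 121.2 145 95.5
```

```text
t 38.1 pos [657.8 122.  145.9] phi 95.65 q6 -85.9 F [-1.  -0.1  5.7] w 11.4 tilt [-1.    -0.006 -0.028]
need tool mm [ 0.9 -0.5 -2.7] yaw rad 0.0026 | after yaw: x 0.9 y -0.6 z -2.7
tip92 [655.4 121.2  53.9] tip err tool y,z [-0.  -0.2]
```

Request:
{"method": "arm_command", "body": {
  "deltas": [
    [0.002, 0, -0.0004, 0.05],
    [0.0015, 0, -0.0004, 0.1],
    [0.001, 0, -0.0005, 0.12],
    [0.001, 0, -0.0005, 0.12],
    [0.001, 0, -0.0005, 0.12]
  ]
}}

```text
t: 38.6
ee_pos: [657.7, 122.4, 145.0]
orientation: [0.328, 1.563, -0.347]
ft_force: [-1.6, -0.7, 6.8]
width: 12.1
```

Request:
{"method": "arm_command", "body": {
  "deltas": [
    [0.001, 0, -0.0005, 0.12],
    [0.001, 0, -0.0005, 0.12],
    [0.001, -0.0002, -0.0005, 0.12],
    [0.001, -0.0002, 0, 0.12],
    [0.001, 0, 0, 0.12]
  ]
}}

```text
t: 39.1
ee_pos: [657.6, 122.2, 145.0]
orientation: [0.809, 1.42, -0.835]
ft_force: [-1.9, -0.9, 6.9]
width: 11.5
```

```bash
python3 go.py 655.2 121.2 145 5.5
```

```text
t 39.1 pos [657.6 122.2 145. ] phi 29.6 q6 -19.7 F [-1.9 -0.9  6.9] w 11.5 tilt [-1.    -0.018 -0.   ]
need tool mm [ 0.1 -2.6 -0.4] yaw rad 0.4206 | after yaw: x 0.0 y -2.5 z 0.7
tip92 [656.1 121.4  53. ] tip err tool y,z [-0.9 -0.3]
```

Request:
{"method": "arm_command", "body": {
  "deltas": [
    [0.001, -0.0005, 0, 0.12],
    [0.001, -0.0005, 0, 0.12],
    [0.001, -0.0005, 0, 0.12],
    [0.001, 0, 0, 0.08],
    [0.0005, 0, 0, 0.04]
  ]
}}

```text
t: 39.6
ee_pos: [656.3, 121.6, 145.2]
orientation: [1.186, 1.22, -1.213]
ft_force: [-3.3, -0.4, 2.6]
width: 11.7
```

```bash
python3 go.py 655.2 121.2 145 5.5;python3 -c "
from h import *
print(ctrl.get_obs()['moment'])"
```

```text
t 39.6 pos [656.3 121.6 145.2] phi 0.8 q6 9.0 F [-3.3 -0.4  2.6] w 11.7 tilt [-1.    -0.015  0.008]
need tool mm [ 0.2 -1.1  0.4] yaw rad -0.0820 | after yaw: x 0.2 y -1.1 z 0.3
tip92 [654.9 120.9  53.2] tip err tool y,z [ 0.3 -0.3]
[0.00800316 0.57847957 0.35723649]
```

Request:
{"method": "arm_command", "body": {
  "deltas": [
    [0, 0, 0, 0],
    [0, 0, 0, 0],
    [0, 0, 0, 0]
  ],
  "hand": 0.05
}}

```text
t: 39.9
ee_pos: [656.5, 121.7, 145.2]
orientation: [1.186, 1.221, -1.211]
ft_force: [-0.6, 0.1, -1.0]
width: 32.2
```

Request:
{"method": "arm_command", "body": {
  "deltas": [
    [-0.03, 0, 0, 0],
    [-0.045, 0, 0, 0],
    [-0.035, 0, 0, 0],
    [0, -0.03, -0.01, 0],
    [0, -0.045, -0.01, 0],
    [0, -0.045, -0.01, 0],
    [0, -0.045, -0.01, 0],
    [0, -0.03, -0.01, 0],
    [0, 0, 0, 0]
  ]
}}

```text
t: 40.8
ee_pos: [456.8, 169.4, 259.4]
orientation: [1.183, 1.222, -1.206]
ft_force: [-0.0, -1.2, 0.2]
width: 49.8
```

```bash
python3 go.py 450 -260 220 5; python3 - <<'E'
from h import *
r=snap('h1');crop(r['side'],(215,120,475,330),3,'h1.png');crop(r['top'],(260,160,480,330),3.5,'h2.png')
E
```

```text
t 40.8 pos [456.8 169.4 259.4] phi 1.16 q6 18.0 F [-0.  -1.2  0.2] w 49.8 tilt [-1.    -0.012  0.007]
need tool mm [ 42.5 -15.  428.9] yaw rad -0.0671 | after yaw: x 39.4 y -44.2 z 427.2
tip92 [455.7 168.8 167.5] tip err tool y,z [-14.4 428.6]
```

View pics/h1.png

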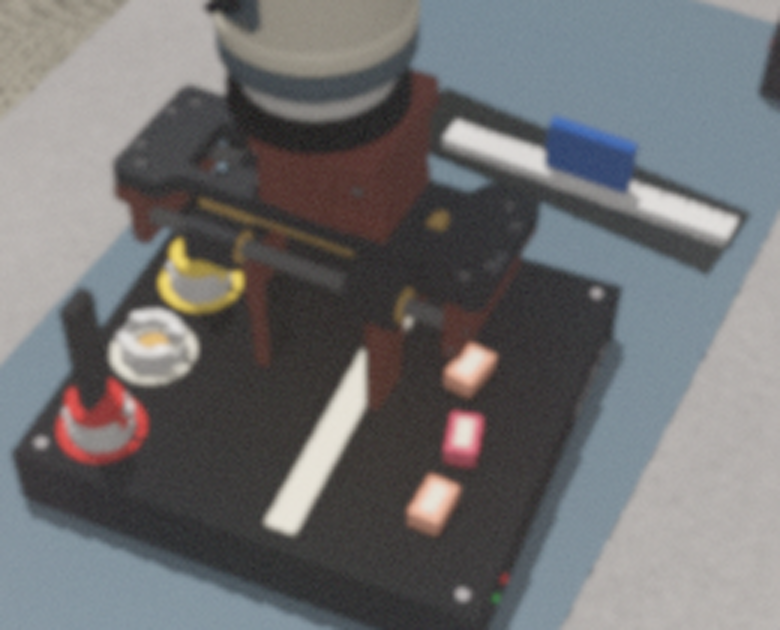

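View pics/h2.png

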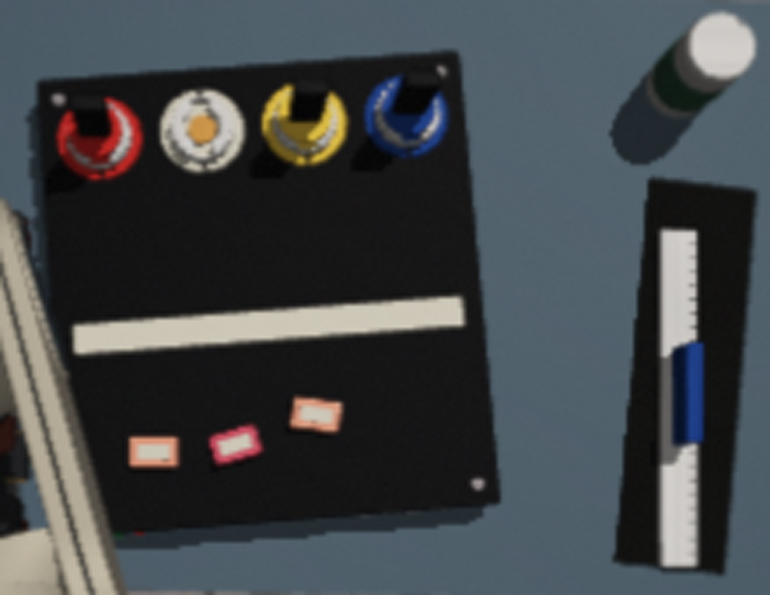

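```bash
cat > se.py <<'E'
from h import *
import sys
def run(f):
    a=cv2.imread(f)[:,:,::-1];x0,y0,x1,y1=430,205,485,330
    h=cv2.cvtColor(a,cv2.COLOR_RGB2HSV)
    m=np.zeros(a.shape[:2],np.uint8);mm=cv2.inRange(h,(0,0,100),(180,60,255));m[y0:y1,x0:x1]=mm[y0:y1,x0:x1]
    n,l,s,c=cv2.connectedComponentsWithStats(m)
    p=cv2.findNonZero(m).reshape(-1,2)
    def rect(P): 
        r=cv2.minAreaRect(P.astype(np.float32));return np.round(r[0],1),np.round(r[1],1),round(r[2],2)
    P=plane('top',p,14)[:,:2];print('bar z14',rect(P),p.min(0),p.max(0))
    mm=cv2.inRange(h,(104,120,50),(124,255,255));m2=np.zeros_like(m);m2[y0:y1,x0:x1]=mm[y0:y1,x0:x1]
    p2=cv2.findNonZero(m2).reshape(-1,2);print('grip z59',rect(plane('top',p2,59)[:,:2]))
    mk=((a.max(2)<45)|(m>0)|(m2>0)).astype(np.uint8);k=np.zeros_like(mk);k[y0:y1,x0:x1]=mk[y0:y1,x0:x1]
    n,l,s,c=cv2.connectedComponentsWithStats(k);i=1+np.argmax(s[1:,4]);p3=cv2.findNonZero((l==i).astype(np.uint8)).reshape(-1,2)
    print('mat z4',rect(plane('top',p3,4)[:,:2]))
if __name__=='__main__': run(sys.argv[1])
E
python3 se.py pics/top_h1.png; python3 se.py pics/top0.png
```

```text
bar z14 (array([ 511.8, -304.6]), array([138.1, 292.7]), 89.79) [430 205] [484 321]
grip z59 (array([ 484.1, -293.7]), array([14.5, 68.6]), 87.49)
mat z4 (array([ 510.4, -303.2]), array([ 88.4, 296.2]), 86.93)
bar z14 (array([ 512.1, -304.6]), array([138.2, 293.3]), 89.79) [430 205] [484 321]
grip z59 (array([ 484.1, -292.5]), array([14.6, 68.2]), 89.56)
mat z4 (array([ 512.4, -285.8]), array([113.6, 294.4]), 84.61)
```

```bash
sed -i 's/(0,0,100),(180,60,255)/(0,0,140),(180,70,255)/' se.py; python3 se.py pics/top_h1.png; python3 - <<'E'
from h import *
c=np.array([(650,178),(757,190),(724,574),(614,561)])/3.5+[260,160]-.36
P=plane('top',c,4)[:,:2];print(P.round(1),P.mean(0).round(1))
for i in range(4):
    d=P[(i+1)%4]-P[i];print(np.hypot(*d).round(1),np.degrees(np.arctan2(d[1],d[0])).round(1))
from se import *
a=cv2.imread('pics/side_h1.png')[:,:,::-1];h=cv2.cvtColor(a,cv2.COLOR_RGB2HSV)
m=cv2.inRange(h,(100,100,40),(124,255,255));p=cv2.findNonZero(m[150:200,390:440]).reshape(-1,2)+[390,150];print(p.min(0),p.max(0),p.mean(0), proj('side',[484.1,-293,59-22]))
E
```

```text
bar z14 (array([ 484.5, -294.7]), array([ 23., 238.]), 89.58) [449 226] [458 321]
grip z59 (array([ 484.1, -293.7]), array([14.5, 68.6]), 87.49)
mat z4 (array([ 502.3, -302.2]), array([ 79.1, 277.4]), 84.58)
[[ 644.1 -277.4]
 [ 637.2 -356.2]
 [ 359.5 -329.2]
 [ 367.5 -250.2]] [ 502.1 -303.3]
79.1 -95.0
279.0 174.5
79.4 84.2
278.0 -5.6
[397 159] [426 182] [411.3887689  170.35853132] [[411.42485384 171.64059958]]
```

Request:
{"method": "arm_command", "body": {
  "deltas": [
    [0, 0.002, 0.045, 0],
    [0, 0.002, 0.047, 0],
    [0, 0.002, 0.047, 0],
    [0, 0.002, 0.047, 0],
    [0, 0.002, 0.047, 0],
    [0, 0.002, 0.047, 0],
    [0, 0.002, 0.047, 0],
    [0, 0.002, 0.047, 0],
    [0, 0.002, 0.03, 0],
    [0, 0, 0, 0]
  ]
}}

```text
t: 41.9
ee_pos: [502.5, -258.2, 263.3]
orientation: [1.188, 1.208, -1.196]
ft_force: [-0.2, -0.8, 0.1]
width: 50.1
```

```bash
python3 go.py 484.3 -294 150 -90.4; python3 - <<'E'
from h import *
a=cv2.imread('pics/top_h1.png')[:,:,::-1]
h=cv2.cvtColor(a,cv2.COLOR_RGB2HSV);th=np.radians(5.5);X=np.array([np.cos(th),np.sin(th)]);Y=np.array([-np.sin(th),np.cos(th)]);B=np.array([526.1,.2])
m=(a[265:305,285:370].max(2)>90).astype(np.uint8)
n,l,s,c=cv2.connectedComponentsWithStats(m)
for i in range(1,n):
    if s[i,4]<20: continue
    p=cv2.findNonZero((l==i).astype(np.uint8)).reshape(-1,2)+[285,265];P=plane('top',p,64)[:,:2];r=cv2.minAreaRect(P.astype(np.float32))
    d=np.array(r[0])-B;print(np.round(r[0],1),np.round(r[1],1),round(r[2],1),'gx,gy',(d@X).round(1),(d@Y).round(1),'rear',(((P-B)@X).min()).round(1))
E
```

```text
t 41.9 pos [ 502.5 -258.2  263.3] phi 1.2 q6 -29.2 F [-0.2 -0.8  0.1] w 50.1 tilt [-1.     0.004  0.01 ]
need tool mm [113.6 -19.4  34.2] yaw rad 1.5988 | after yaw: x 113.3 y 35.9 z 18.0
tip92 [ 502.9 -259.1  171.3] tip err tool y,z [-19.3  34.5]
[464.  -33.4] [33.8 20.6] 83.1 gx,gy -65.1 -27.5 rear -77.5
[442.8  21.3] [20.3 33.1] 17.1 gx,gy -80.8 29.0 rear -93.3
[436.8  77. ] [16.6 31. ] 1.2 gx,gy -81.5 85.0 rear -91.0
```

Request:
{"method": "arm_command", "body": {
  "deltas": [
    [0, -0.01, 0.017, 0.1],
    [0, -0.008, 0.015, 0.14],
    [0, 0, 0, 0.14],
    [0, 0, 0, 0.14],
    [0, 0, 0, 0.14],
    [0, 0, 0, 0.14],
    [0, 0, 0, 0.14],
    [0, 0, 0, 0.14],
    [0, 0, 0, 0.14],
    [0, 0, 0, 0.14]
  ]
}}

```text
t: 42.9
ee_pos: [488.8, -294.9, 260.0]
orientation: [2.129, 0.177, -2.122]
ft_force: [-0.1, -0.5, 0.1]
width: 49.6
```

Request:
{"method": "arm_command", "body": {
  "deltas": [
    [0, 0, 0, 0.12],
    [0.03, 0, 0, 0.05],
    [0.03, 0, 0, 0],
    [0, 0, 0, 0]
  ]
}}

```text
t: 43.3
ee_pos: [492.6, -296.0, 198.9]
orientation: [2.227, -0.018, -2.211]
ft_force: [0.7, 0.4, -0.5]
width: 49.7
```

```bash
python3 go.py 484.3 -294 120 -90.4
```

```text
t 43.3 pos [ 492.6 -296.   198.9] phi -90.33 q6 58.5 F [ 0.7  0.4 -0.5] w 49.7 tilt [-1.     0.01  -0.007]
need tool mm [78.8 -2.7  8.9] yaw rad 0.0012 | after yaw: x 78.9 y -1.9 z 8.4
tip92 [ 493.3 -296.9  106.9] tip err tool y,z [-2.9  9. ]
```

Request:
{"method": "arm_command", "body": {
  "deltas": [
    [0.02, -0.001, 0.004, 0],
    [0.04, -0.001, 0.004, 0],
    [0.04, 0, 0, 0],
    [0.025, 0, 0, 0],
    [0, 0, 0, 0],
    [0, 0, 0, 0]
  ]
}}

```text
t: 43.9
ee_pos: [493.1, -298.4, 76.5]
orientation: [2.233, -0.02, -2.198]
ft_force: [0.5, 1.3, -0.1]
width: 50.2
```

```bash
python3 go.py 484.3 -294 50 -90.4
```

```text
t 43.9 pos [ 493.1 -298.4   76.5] phi -90.19 q6 58.2 F [ 0.5  1.3 -0.1] w 50.2 tilt [-1.     0.015 -0.016]
need tool mm [26.3 -4.7  9.2] yaw rad 0.0037 | after yaw: x 26.5 y -4.3 z 8.8
tip92 [ 494.5 -299.8  -15.4] tip err tool y,z [-5.7 10.2]
```

Request:
{"method": "arm_command", "body": {
  "deltas": [
    [0, -0.0025, 0.005, 0],
    [0.012, -0.0015, 0.004, 0],
    [0.01, 0, 0, 0],
    [0, 0, 0, 0],
    [0, 0, 0, 0]
  ]
}}

```text
t: 44.4
ee_pos: [487.1, -296.3, 58.2]
orientation: [2.238, -0.025, -2.188]
ft_force: [0.3, 0.1, -0.7]
width: 50.4
```

```bash
python3 go.py 484.3 -294 50 -90.4
```

```text
t 44.4 pos [ 487.1 -296.3   58.2] phi -90.17 q6 58.1 F [ 0.3  0.1 -0.7] w 50.4 tilt [-1.     0.019 -0.023]
need tool mm [ 8.1 -2.5  3. ] yaw rad 0.0039 | after yaw: x 8.2 y -2.3 z 2.8
tip92 [ 489.2 -298.1  -33.8] tip err tool y,z [-4.1  4.9]
```

Request:
{"method": "arm_command", "body": {
  "deltas": [
    [0.006, -0.001, 0.0015, 0],
    [0, -0.0005, 0.0005, 0],
    [0, 0, 0, 0]
  ]
}}

```text
t: 44.7
ee_pos: [485.3, -295.0, 51.9]
orientation: [2.239, -0.025, -2.187]
ft_force: [0.1, -0.4, 0.2]
width: 50.1
```

Request:
{"method": "arm_command", "body": {
  "deltas": [
    [0, 0, 0, 0],
    [0, 0, 0, 0],
    [0, 0, 0, 0],
    [0, 0, 0, 0],
    [0, 0, 0, 0],
    [0, 0, 0, 0],
    [0, 0, 0, 0]
  ],
  "hand": 0.0
}}

```text
t: 45.4
ee_pos: [485.6, -295.1, 52.2]
orientation: [2.239, -0.025, -2.186]
ft_force: [0.1, 1.0, -0.5]
width: 11.0
```

```bash
python3 go.py 484.3 -294 200 -90.4
```

```text
t 45.4 pos [ 485.6 -295.1   52.2] phi -90.18 q6 58.1 F [ 0.1  1.  -0.5] w 11.0 tilt [-1.     0.02  -0.024]
need tool mm [-147.8    1.9   -2.2] yaw rad 0.0038 | after yaw: x -147.8 y -1.0 z 1.3
tip92 [ 487.8 -296.9  -39.8] tip err tool y,z [-2.9  3.5]
```

Request:
{"method": "arm_command", "body": {
  "deltas": [
    [-0.015, 0, 0, 0],
    [-0.03, 0, 0, 0],
    [-0.04, 0, 0, 0],
    [-0.04, 0, 0, 0],
    [-0.02, 0, 0, 0],
    [0, 0, 0, 0]
  ]
}}

```text
t: 46.0
ee_pos: [480.3, -291.1, 204.8]
orientation: [2.236, -0.023, -2.191]
ft_force: [1.1, 0.0, -2.4]
width: 11.0
```

```bash
python3 go.py 414.3 14 200 5.5; python3 - <<'E'
from h import *
th=np.radians(5.5);X=np.array([np.cos(th),np.sin(th)]);Y=np.array([-np.sin(th),np.cos(th)]);B=np.array([526.1,.2])
for g in(-111,-22.5):print(B+g*X+25*Y)
r=snap('i1');crop(r['side'],(300,40,500,240),4,'i1.png')
E
```

```text
t 46.0 pos [ 480.3 -291.1  204.8] phi -90.17 q6 58.0 F [ 1.1  0.  -2.4] w 11.0 tilt [-1.     0.018 -0.02 ]
need tool mm [  -2.  -305.    66.9] yaw rad -1.6698 | after yaw: x 4.8 y -36.5 z -310.0
tip92 [ 482.2 -292.8  112.8] tip err tool y,z [-306.5   68.7]
[413.21487817  14.44602643]
[501.30744172  22.92837553]
```

View pics/i1.png

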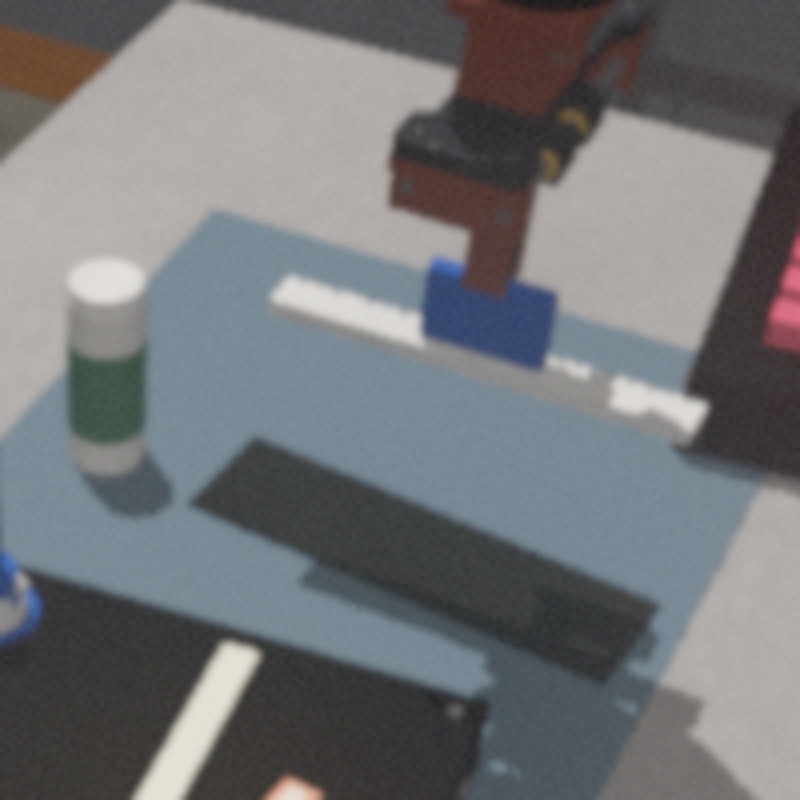

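Request:
{"method": "arm_command", "body": {
  "deltas": [
    [0, 0, 0, -0.08],
    [0, 0, 0, -0.137],
    [0, 0, 0, -0.137],
    [0, 0, 0, -0.137],
    [0, 0, 0, -0.137],
    [0, 0, 0, -0.137],
    [0, 0, 0, -0.137],
    [0, 0, 0, -0.137],
    [0, 0, 0, -0.137],
    [0, 0, 0, -0.137]
  ]
}}

```text
t: 47.1
ee_pos: [467.3, -283.2, 180.9]
orientation: [1.356, 1.116, -1.372]
ft_force: [0.0, -0.1, -2.5]
width: 10.9
```

Request:
{"method": "arm_command", "body": {
  "deltas": [
    [0, 0, 0, -0.13],
    [0, 0, 0, -0.11],
    [0, 0, 0, -0.05],
    [0, 0, 0, 0]
  ]
}}

```text
t: 47.5
ee_pos: [462.4, -280.1, 172.2]
orientation: [1.134, 1.284, -1.151]
ft_force: [0.2, 0.0, -2.6]
width: 10.8
```

```bash
python3 go.py 413.2 14.4 180 5.5
```

```text
t 47.5 pos [ 462.4 -280.1  172.2] phi 5.56 q6 -37.7 F [ 0.2  0.  -2.6] w 10.8 tilt [-1.    -0.027 -0.015]
need tool mm [  -2.7  -20.6 -297.9] yaw rad 0.0010 | after yaw: x -7.8 y -20.7 z -297.8
tip92 [ 459.8 -278.9   80.2] tip err tool y,z [ -17.9 -296.4]
```

Request:
{"method": "arm_command", "body": {
  "deltas": [
    [-0.002, -0.004, -0.03, 0],
    [-0.002, -0.004, -0.04, 0],
    [-0.002, -0.004, -0.04, 0],
    [-0.002, -0.003, -0.04, 0],
    [-0.002, -0.002, -0.04, 0],
    [-0.002, 0, -0.04, 0],
    [-0.002, 0, -0.03, 0],
    [0, 0, -0.01, 0],
    [0, 0, 0, 0],
    [0, 0, 0, 0]
  ]
}}

```text
t: 48.5
ee_pos: [413.3, -4.2, 181.6]
orientation: [1.142, 1.291, -1.174]
ft_force: [0.4, 0.2, -2.3]
width: 10.8
```

```bash
python3 go.py 413.2 14.4 130 5.5
```

```text
t 48.5 pos [413.3  -4.2 181.6] phi 4.54 q6 -8.0 F [ 0.4  0.2 -2.3] w 10.8 tilt [-0.999 -0.044 -0.02 ]
need tool mm [ 51.8   3.6 -17.5] yaw rad -0.0167 | after yaw: x 51.6 y 1.7 z -18.5
tip92 [409.2  -2.7  89.7] tip err tool y,z [  5.4 -16.7]
```

Request:
{"method": "arm_command", "body": {
  "deltas": [
    [0.01, 0.001, -0.008, -0.008],
    [0.015, 0.001, -0.007, -0.006],
    [0.015, 0, 0, 0],
    [0.01, 0, 0, 0],
    [0, 0, 0, 0],
    [0, 0, 0, 0]
  ]
}}

```text
t: 49.1
ee_pos: [412.5, 8.6, 127.1]
orientation: [1.137, 1.295, -1.17]
ft_force: [-0.8, 0.0, -1.4]
width: 10.7
```

```bash
python3 go.py 413.2 14.4 101 5.5; python3 - <<'E'
from h import *
r=snap('j1');crop(r['side'],(280,120,480,330),3.5,'j1.png');crop(r['top'],(260,220,420,340),4,'j2.png')
E
```

```text
t 49.1 pos [412.5   8.6 127.1] phi 4.92 q6 -6.9 F [-0.8  0.  -1.4] w 10.7 tilt [-0.999 -0.045 -0.02 ]
need tool mm [26.1  2.3 -5.2] yaw rad -0.0101 | after yaw: x 26.1 y 1.2 z -5.7
tip92 [408.3  10.1  35.2] tip err tool y,z [ 5.3 -3.9]
```

View pics/j1.png

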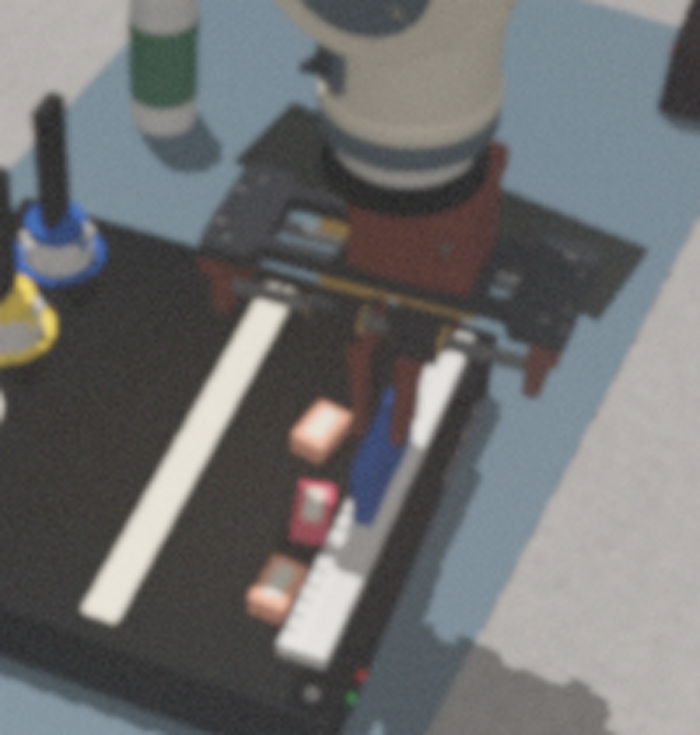

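View pics/j2.png

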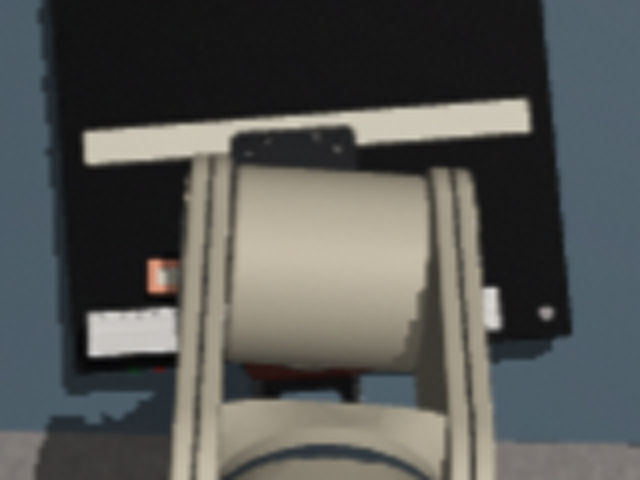

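Request:
{"method": "arm_command", "body": {
  "deltas": [
    [0.008, 0, -0.002, -0.008],
    [0.008, 0, -0.002, 0],
    [0.003, 0, 0, 0],
    [0, 0, 0, 0],
    [0, 0, 0, 0]
  ]
}}

```text
t: 49.7
ee_pos: [412.5, 13.3, 108.0]
orientation: [1.132, 1.296, -1.161]
ft_force: [-0.1, 0.5, -1.8]
width: 10.9
```

```bash
python3 go.py 413.2 14.4 101 5.5
```

```text
t 49.7 pos [412.5  13.3 108. ] phi 5.42 q6 -6.9 F [-0.1  0.5 -1.8] w 10.9 tilt [-0.999 -0.041 -0.02 ]
need tool mm [ 7.   1.1 -0.9] yaw rad -0.0014 | after yaw: x 7.0 y 0.8 z -1.0
tip92 [408.6  14.8  16.1] tip err tool y,z [4.6 0.8]
```

Request:
{"method": "arm_command", "body": {
  "deltas": [
    [0.004, 0, 0, 0],
    [0.003, 0, 0, 0],
    [0, 0, 0, 0]
  ]
}}

```text
t: 50.0
ee_pos: [412.5, 13.4, 100.8]
orientation: [1.133, 1.296, -1.16]
ft_force: [-0.0, -0.4, -1.9]
width: 11.0
```

```bash
python3 go.py 413.2 14.4 101 5.5; python3 - <<'E'
from h import *
r=ctrl.get_image('side');crop(r,(330,190,450,330),5,'j3.png')
E
```

```text
t 50.0 pos [412.5  13.4 100.8] phi 5.43 q6 -6.9 F [-0.  -0.4 -1.9] w 11.0 tilt [-0.999 -0.04  -0.02 ]
need tool mm [-0.2  0.8 -0.9] yaw rad -0.0012 | after yaw: x -0.2 y 0.8 z -0.9
tip92 [408.7  14.9   8.9] tip err tool y,z [4.5 0.9]
```

View pics/j3.png

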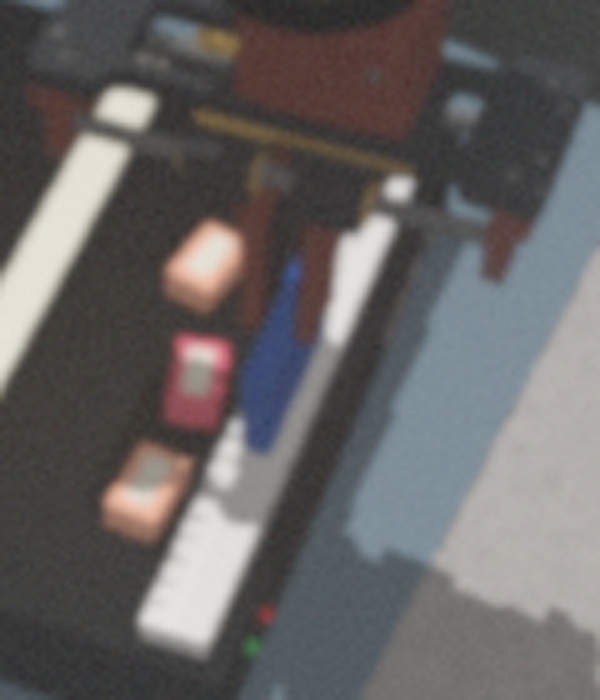

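Request:
{"method": "arm_command", "body": {
  "deltas": [
    [-0.0003, 0.006, 0, 0],
    [-0.0003, 0.008, 0, 0],
    [-0.0003, 0.008, 0, 0],
    [-0.0003, 0.008, 0, 0],
    [-0.0003, 0.008, 0, 0]
  ]
}}

```text
t: 50.55
ee_pos: [453.0, 17.2, 101.0]
orientation: [1.132, 1.296, -1.161]
ft_force: [-0.3, -0.5, -1.8]
width: 10.9
```

```bash
cat > gx.py <<'E'
from meas import *
th=np.radians(5.5);X=np.array([np.cos(th),np.sin(th)]);Y=np.array([-np.sin(th),np.cos(th)]);B=np.array([526.1,.2])
T,M=tip(43);d=T[:2]-B;o=ctrl.get_obs();ph=np.degrees(np.arctan2(M[1,1],M[0,1]))
print('t',round(o['t'],2),'bar gx %.1f gy %.1f'%(d@X,d@Y),'under',(tip(48.2)[0][2]-50).round(1),'phi',ph.round(2),'tilt',M[2].round(3),'F',o['ft_force'].round(1),'M',o['moment'].round(2),'w',round(o['width'],1))
E
python3 gx.py
```

```text
t 50.55 bar gx -72.9 gy 24.8 under 2.9 phi 5.42 tilt [-0.999 -0.041 -0.02 ] F [-0.3 -0.5 -1.8] M [-0.09  0.08  0.  ] w 10.9
```

Request:
{"method": "arm_command", "body": {
  "deltas": [
    [0, 0.006, 0, 0.001],
    [-0.0003, 0.007, 0, 0],
    [-0.0003, 0.007, 0, 0],
    [-0.0003, 0.007, 0, 0],
    [-0.0003, 0.006, 0, 0],
    [0, 0.002, 0, 0],
    [0, 0, 0, 0]
  ]
}}

```text
t: 51.25
ee_pos: [492.3, 20.9, 100.5]
orientation: [1.133, 1.295, -1.161]
ft_force: [-0.7, -0.5, -1.7]
width: 11.0
```

```bash
python3 gx.py;  python3 - <<'E'
from h import *
r=ctrl.get_image('side');crop(r,(290,170,430,310),5,'j4.png')
E
```

```text
t 51.25 bar gx -33.4 gy 24.7 under 2.4 phi 5.37 tilt [-0.999 -0.041 -0.02 ] F [-0.7 -0.5 -1.7] M [-0.05  0.03 -0.01] w 11.0
```

View pics/j4.png

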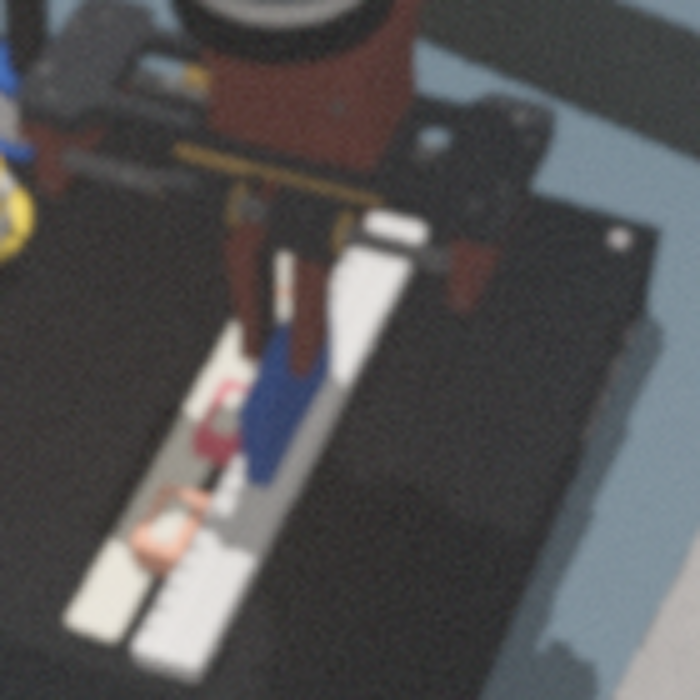

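Request:
{"method": "arm_command", "body": {
  "deltas": [
    [0, 0.003, 0, 0],
    [0, 0.003, 0, 0],
    [0, 0.002, 0, -0.002],
    [0, 0, 0, 0],
    [0, 0, 0, 0]
  ]
}}

```text
t: 51.8
ee_pos: [499.9, 21.6, 100.1]
orientation: [1.131, 1.297, -1.161]
ft_force: [-1.5, -0.3, -1.3]
width: 11.0
```

```bash
python3 gx.py
```

```text
t 51.8 bar gx -25.8 gy 24.7 under 2.0 phi 5.49 tilt [-0.999 -0.041 -0.02 ] F [-1.5 -0.3 -1.3] M [-0.01 -0.02 -0.01] w 11.0
```

```bash
python3 - <<'E'
from h import *
r=ctrl.get_image('side');crop(r,(295,215,365,305),8,'j5.png');cv2.imwrite('pics/side_j5.png',r[:,:,::-1])
E
```

```text
(no output)
```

View pics/j5.png

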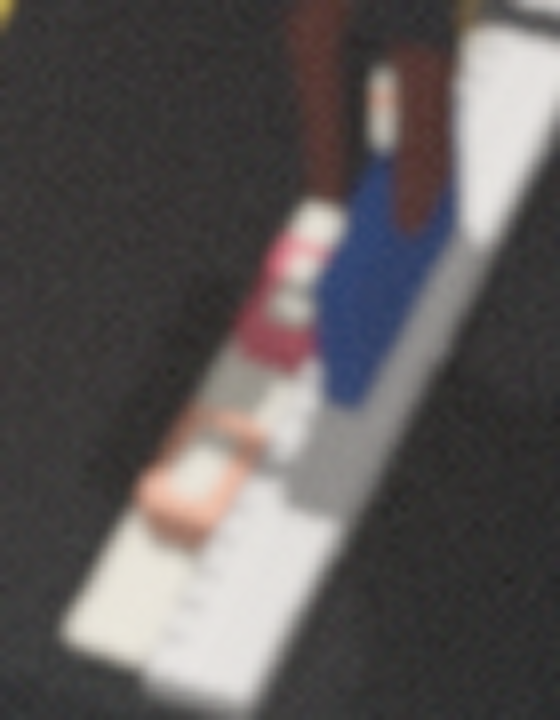

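Request:
{"method": "arm_command", "body": {
  "deltas": [
    [0, 0.0018, 0, 0],
    [0, 0.0018, 0, 0],
    [0, 0, 0, 0],
    [0, 0, 0, 0]
  ]
}}

```text
t: 52.25
ee_pos: [503.6, 22.0, 100.0]
orientation: [1.131, 1.297, -1.161]
ft_force: [-0.8, -0.1, -1.5]
width: 10.4
```

```bash
python3 gx.py;python3 - <<'E'
from h import *
r=ctrl.get_image('side');crop(r,(295,215,365,305),8,'j6.png');cv2.imwrite('pics/side_j6.png',r[:,:,::-1])
E
```

```text
t 52.25 bar gx -22.1 gy 24.7 under 1.8 phi 5.49 tilt [-0.999 -0.042 -0.02 ] F [-0.8 -0.1 -1.5] M [-0.07  0.04 -0.01] w 10.4
```

View pics/j6.png

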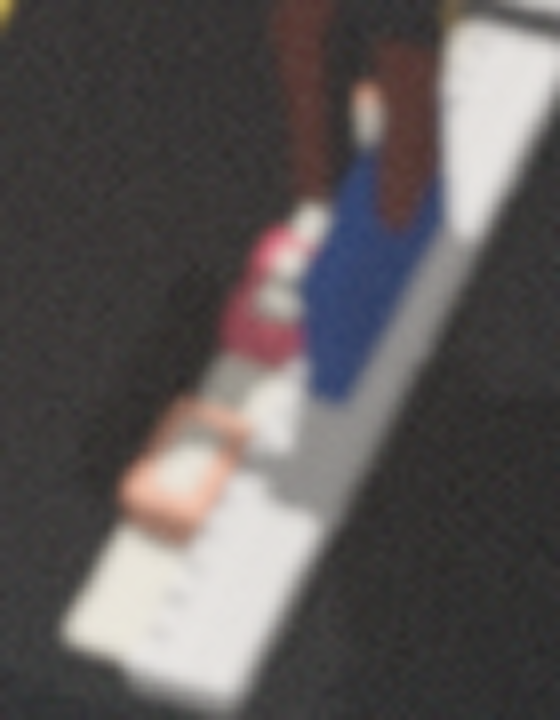

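Request:
{"method": "arm_command", "body": {
  "deltas": [
    [0, -0.005, 0, 0],
    [0, -0.015, 0, 0],
    [-0.005, -0.025, 0, 0],
    [-0.03, -0.02, 0, 0],
    [-0.04, 0, 0, 0],
    [-0.04, 0, 0, 0],
    [0, 0, 0, 0]
  ]
}}

```text
t: 53.0
ee_pos: [439.0, 13.6, 219.9]
orientation: [1.13, 1.299, -1.162]
ft_force: [-0.1, 0.4, -2.3]
width: 11.0
```

```bash
python3 go.py 480 -290 220 5.5; python3 - <<'E'
from h import *
r=snap('k1');crop(r['side'],(270,150,430,310),5,'k1.png');crop(r['top'],(260,220,420,340),4,'k2.png')
E
```

```text
t 53.0 pos [439.   13.6 219.9] phi 5.48 q6 -6.4 F [-0.1  0.4 -2.3] w 11.0 tilt [-0.999 -0.044 -0.02 ]
need tool mm [ -6.8  11.8 306. ] yaw rad -0.0003 | after yaw: x -0.1 y 11.7 z 306.1
tip92 [434.8  15.1 128. ] tip err tool y,z [ 15.8 307.9]
```

View pics/k1.png

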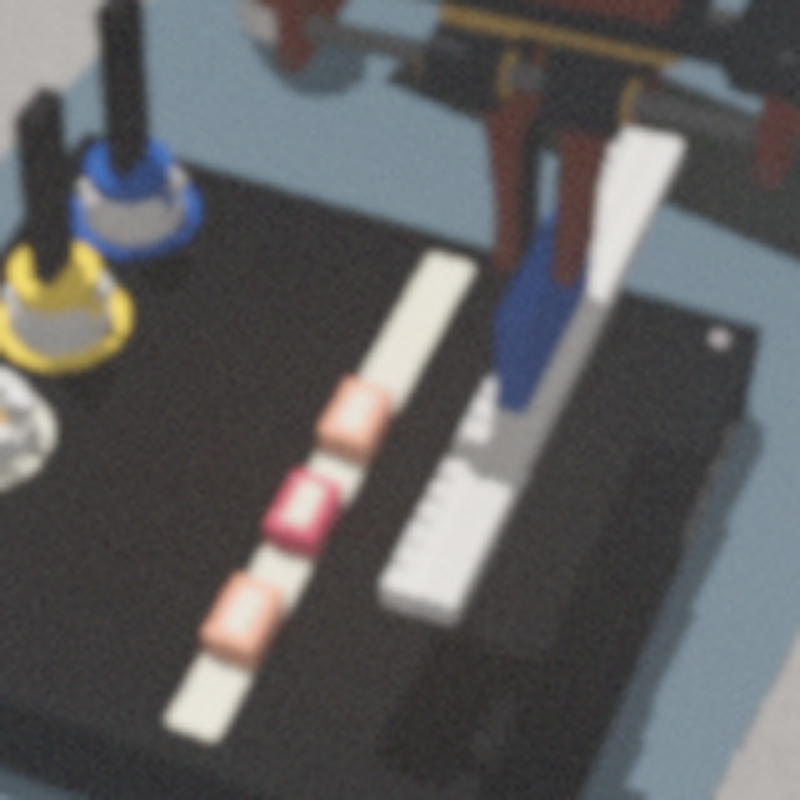

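View pics/k2.png

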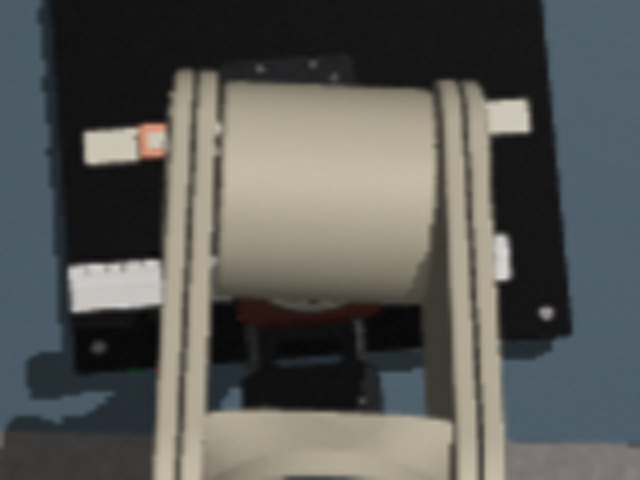

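Request:
{"method": "arm_command", "body": {
  "deltas": [
    [0, 0.002, 0.03, 0],
    [0, 0.002, 0.04, 0],
    [0, 0.002, 0.04, 0],
    [0, 0.002, 0.04, 0],
    [0, 0.002, 0.04, 0],
    [0, 0.002, 0.04, 0],
    [0, 0, 0.03, 0],
    [0, 0, 0.02, 0],
    [0, 0, 0, 0]
  ]
}}

```text
t: 54.0
ee_pos: [466.5, -270.3, 189.4]
orientation: [1.121, 1.332, -1.175]
ft_force: [0.9, -0.5, -2.1]
width: 11.0
```

```bash
python3 go.py 502.2 -302.8 180 -95.5; cat > mods.py <<'E'
from h import *
import sys
th=np.radians(5.5);X=np.array([np.cos(th),np.sin(th)]);Y=np.array([-np.sin(th),np.cos(th)]);B=np.array([526.1,.2])
def mods(n,roi,name):
    a=ctrl.get_image(n);cv2.imwrite('pics/'+name+'_full.png',a[:,:,::-1]);crop(a,roi,5,name+'.png')
    x0,y0,x1,y1=roi;c=cv2.resize(a[y0:y1,x0:x1],None,fx=4,fy=4,interpolation=cv2.INTER_CUBIC)
    h=cv2.cvtColor(c,cv2.COLOR_RGB2HSV);m=((h[...,1]>75)&(h[...,2]>110)&((h[...,0]<18)|(h[...,0]>165))).astype(np.uint8)
    m=cv2.morphologyEx(m,cv2.MORPH_CLOSE,np.ones((17,17),np.uint8))
    k,l,s,ce=cv2.connectedComponentsWithStats(m)
    for i in range(1,k):
        if s[i,4]<300: continue
        p=cv2.findNonZero((l==i).astype(np.uint8)).reshape(-1,2);q=(p+.5)/4-.5+[x0,y0]
        P=plane(n,q,64)[:,:2];r=cv2.minAreaRect(P.astype(np.float32));d=np.array(r[0])-B
        print(n,q.mean(0).round(1),'rect',np.round(r[0],1),np.round(r[1],1),round(r[2],1),'gx %.1f gy %.1f'%(d@X,d@Y))
    # band
    h=cv2.cvtColor(a,cv2.COLOR_RGB2HSV)
if __name__=='__main__': mods('top',(270,235,405,280),sys.argv[1])
E
python3 mods.py l1
```

```text
t 54.0 pos [ 466.5 -270.3  189.4] phi 5.76 q6 -35.9 F [ 0.9 -0.5 -2.1] w 11.0 tilt [-0.997 -0.073 -0.034]
need tool mm [ 5.8 32.9 36.1] yaw rad 1.7673 | after yaw: x 9.4 y 28.9 z -38.6
tip92 [ 459.5 -267.9   97.7] tip err tool y,z [38.9 38.9]
top [329.8 257.4] rect [511.5  13.9] [72.7 36.6] 49.4 gx -13.3 gy 15.0
top [300.9 254.5] rect [517.7  85.4] [21.  33.1] 3.1 gx -0.2 gy 85.6
```

View pics/l1.png

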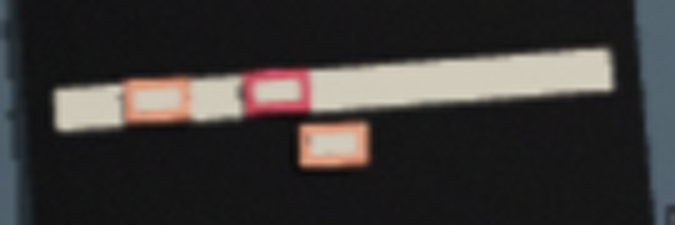

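Request:
{"method": "arm_command", "body": {
  "deltas": [
    [-0.001, 0, -0.01, 0],
    [-0.001, 0, -0.02, 0],
    [-0.001, 0, -0.02, 0],
    [-0.001, 0, -0.02, 0],
    [-0.001, 0, -0.02, 0],
    [-0.001, 0, -0.02, 0],
    [-0.001, 0, -0.02, 0],
    [-0.001, 0, -0.02, 0],
    [-0.001, 0, -0.02, 0],
    [-0.001, 0, -0.02, 0]
  ]
}}

```text
t: 55.05
ee_pos: [436.5, -52.0, 204.8]
orientation: [1.114, 1.351, -1.169]
ft_force: [-0.2, 0.3, -1.6]
width: 10.9
```

```bash
python3 gx.py; python3 go.py 481.4 151.6 150 5.5; python3 - <<'E'
from h import *
a=cv2.imread('pics/l1_full.png')[:,:,::-1]
th=np.radians(5.5);X=np.array([np.cos(th),np.sin(th)]);Y=np.array([-np.sin(th),np.cos(th)]);B=np.array([526.1,.2])
c=a[257:272,327:347].max(2)>90
n,l,s,ce=cv2.connectedComponentsWithStats(c.astype(np.uint8));i=1+np.argmax(s[1:,4]);p=cv2.findNonZero((l==i).astype(np.uint8)).reshape(-1,2)+[327,257]
P=plane('top',p,64)[:,:2];r=cv2.minAreaRect(P.astype(np.float32));d=np.array(r[0])-B;print(r,d@X,d@Y,((P-B)@Y).max(),((P-B)@X).min(),((P-B)@X).max())
c=a[246:260,316:334];h=cv2.cvtColor(c,cv2.COLOR_RGB2HSV);p=np.argwhere((h[...,0]>165)&(h[...,1]>75))[:,::-1]+[316,246];P=plane('top',p,64)[:,:2];r=cv2.minAreaRect(P.astype(np.float32));d=np.array(r[0])-B;print('pink',r,d@X,d@Y)
E
```

```text
t 55.05 bar gx -97.7 gy -41.5 under 106.8 phi 6.45 tilt [-0.996 -0.082 -0.044] F [-0.2  0.3 -1.6] M [-0.03 -0.17 -0.03] w 10.9
t 55.05 pos [436.5 -52.  204.8] phi 6.45 q6 -16.3 F [-0.2  0.3 -1.6] w 10.9 tilt [-0.996 -0.082 -0.044]
need tool mm [  57.7   71.7 -194.9] yaw rad 0.0165 | after yaw: x 54.8 y 64.2 z -198.3
tip92 [428.6 -48.8 113.2] tip err tool y,z [  74.7 -193.3]
((498.18145751953125, -0.5275735855102539), (21.615066528320312, 31.215063095092773), 1.2365154027938843) -27.859745886828275 1.951649732259086 18.141015874322882 -38.7225211531396 -17.351424546095803
pink ((522.8211059570312, 28.736865997314453), (24.118114471435547, 31.240737915039062), 1.2613557577133179) -0.5286612691385093 28.71975599402284
```

Request:
{"method": "arm_command", "body": {
  "deltas": [
    [0.01, 0.0, -0.02, 0.008],
    [0.03, 0.0, -0.015, 0.008],
    [0.03, 0, -0.01, 0],
    [0.015, 0, 0, 0],
    [0, 0, 0, 0],
    [0, 0, 0, 0]
  ]
}}

```text
t: 55.65
ee_pos: [416.4, 11.5, 122.9]
orientation: [1.116, 1.349, -1.168]
ft_force: [0.4, -0.5, -2.5]
width: 10.7
```

```bash
python3 gx.py
```

```text
t 55.65 bar gx -111.5 gy 23.6 under 24.9 phi 6.37 tilt [-0.996 -0.08  -0.044] F [ 0.4 -0.5 -2.5] M [-0.05 -0.17  0.03] w 10.7
```

Request:
{"method": "arm_command", "body": {
  "deltas": [
    [0.008, 0.001, 0, 0.008],
    [0.008, 0.001, 0, 0.005],
    [0.004, 0, 0, 0],
    [0.003, 0, 0, 0],
    [0.003, 0, 0, 0]
  ]
}}

```text
t: 56.15
ee_pos: [418.2, 13.2, 98.5]
orientation: [1.13, 1.338, -1.175]
ft_force: [-8.7, 0.3, 52.4]
width: 11.0
```

```bash
python3 gx.py
```

```text
t 56.15 bar gx -109.4 gy 25.2 under 0.5 phi 5.54 tilt [-0.996 -0.075 -0.043] F [-8.7  0.3 52.4] M [0.15 2.22 0.02] w 11.0
```

Request:
{"method": "arm_command", "body": {
  "deltas": [
    [0.0008, 0, 0, 0],
    [0.0008, 0, 0, 0],
    [0.0008, 0, 0, 0],
    [0.0008, 0, 0, 0],
    [0.0008, 0, 0, 0]
  ]
}}

```text
t: 56.65
ee_pos: [419.1, 13.3, 98.7]
orientation: [1.133, 1.338, -1.176]
ft_force: [-3.3, 1.7, 12.7]
width: 11.0
```

```bash
python3 gx.py
```

```text
t 56.65 bar gx -108.5 gy 25.2 under 0.7 phi 5.4 tilt [-0.996 -0.074 -0.044] F [-3.3  1.7 12.7] M [0.17 0.8  0.06] w 11.0
```

Request:
{"method": "arm_command", "body": {
  "deltas": [
    [-0.01, 0, 0, 0],
    [-0.015, 0, 0, 0],
    [-0.006, 0.008, -0.015, 0],
    [-0.002, 0.01, -0.02, 0],
    [-0.002, 0.01, -0.02, 0],
    [-0.002, 0.01, -0.02, 0],
    [-0.002, 0.01, -0.02, 0],
    [-0.002, 0.01, -0.015, 0],
    [0, 0, 0, 0],
    [0, 0, 0, 0]
  ]
}}

```text
t: 57.65
ee_pos: [474.6, 128.7, 145.6]
orientation: [1.139, 1.333, -1.177]
ft_force: [0.7, 0.5, -2.7]
width: 11.3
```

```bash
python3 gx.py
```

```text
t 57.65 bar gx -42.0 gy 134.8 under 47.5 phi 5.11 tilt [-0.997 -0.07  -0.044] F [ 0.7  0.5 -2.7] M [-0.09 -0.11  0.  ] w 11.3
```

Request:
{"method": "arm_command", "body": {
  "deltas": [
    [0.005, 0.004, -0.008, -0.006],
    [0.01, 0.005, -0.007, 0],
    [0.01, 0.002, 0, 0],
    [0, 0, 0, 0],
    [0, 0, 0, 0]
  ]
}}

```text
t: 58.15
ee_pos: [481.4, 144.9, 117.1]
orientation: [1.134, 1.336, -1.176]
ft_force: [0.3, 0.3, -1.7]
width: 11.2
```

```bash
python3 gx.py;python3 - <<'E'
from h import *
r=ctrl.get_image('side');crop(r,(230,150,430,350),4,'n1.png')
E
```

```text
t 58.15 bar gx -33.7 gy 150.2 under 19.1 phi 5.37 tilt [-0.996 -0.073 -0.044] F [ 0.3  0.3 -1.7] M [-0.05 -0.17 -0.08] w 11.2
```

View pics/n1.png

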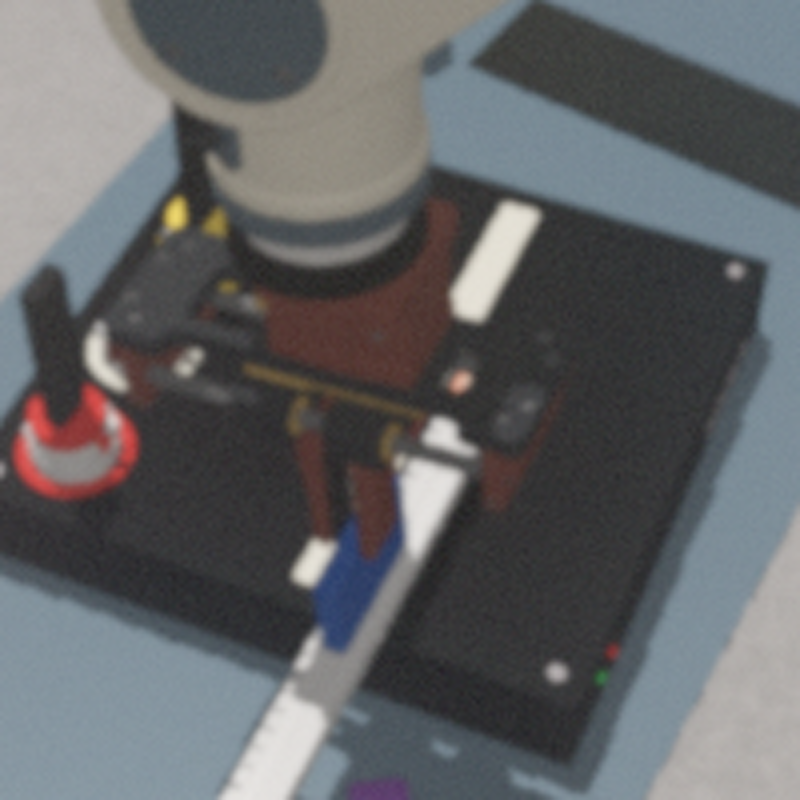

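Request:
{"method": "arm_command", "body": {
  "deltas": [
    [0.007, 0.001, 0, 0],
    [0.006, 0, 0, 0],
    [0, 0, 0, 0]
  ]
}}

```text
t: 58.5
ee_pos: [481.3, 145.0, 103.4]
orientation: [1.134, 1.336, -1.176]
ft_force: [-0.4, 0.6, -2.8]
width: 11.0
```

```bash
python3 gx.py
```

```text
t 58.5 bar gx -33.8 gy 150.4 under 5.3 phi 5.34 tilt [-0.996 -0.073 -0.044] F [-0.4  0.6 -2.8] M [-0.05 -0.1  -0.01] w 11.0
```

Request:
{"method": "arm_command", "body": {
  "deltas": [
    [-0.0003, 0, 0.006, 0],
    [-0.0004, 0, 0.008, 0],
    [-0.0004, 0, 0.008, 0],
    [-0.0004, 0, 0.008, 0],
    [-0.0004, 0, 0.008, 0],
    [-0.0002, 0, 0.003, 0],
    [0, 0, 0, 0]
  ]
}}

```text
t: 59.2
ee_pos: [486.0, 99.7, 104.3]
orientation: [1.136, 1.334, -1.176]
ft_force: [-0.7, 1.1, -3.1]
width: 11.3
```

```bash
python3 gx.py
```

```text
t 59.2 bar gx -33.5 gy 104.8 under 6.3 phi 5.27 tilt [-0.996 -0.072 -0.044] F [-0.7  1.1 -3.1] M [-0.01 -0.16  0.03] w 11.3
```

Request:
{"method": "arm_command", "body": {
  "deltas": [
    [0, 0, -0.006, 0],
    [-0.012, 0, -0.004, 0],
    [-0.02, 0, 0, 0],
    [-0.01, -0.01, 0.01, 0],
    [-0.003, -0.016, 0.015, 0],
    [-0.002, -0.018, 0.02, 0],
    [-0.002, -0.018, 0.02, 0],
    [-0.002, -0.014, 0.018, 0],
    [0, 0, 0, 0],
    [0, 0, 0, 0]
  ]
}}

```text
t: 60.2
ee_pos: [415.8, 16.8, 163.8]
orientation: [1.133, 1.334, -1.17]
ft_force: [-0.1, 0.5, -2.4]
width: 11.1
```

```bash
python3 gx.py;python3 - <<'E'
from h import *
r=snap('n2');crop(r['side'],(290,150,450,330),4,'n2.png');crop(r['top'],(260,220,420,340),4,'n3.png')
E
```

```text
t 60.2 bar gx -111.2 gy 28.9 under 65.7 phi 5.55 tilt [-0.997 -0.068 -0.043] F [-0.1  0.5 -2.4] M [-0.02 -0.15 -0.02] w 11.1
```

View pics/n2.png

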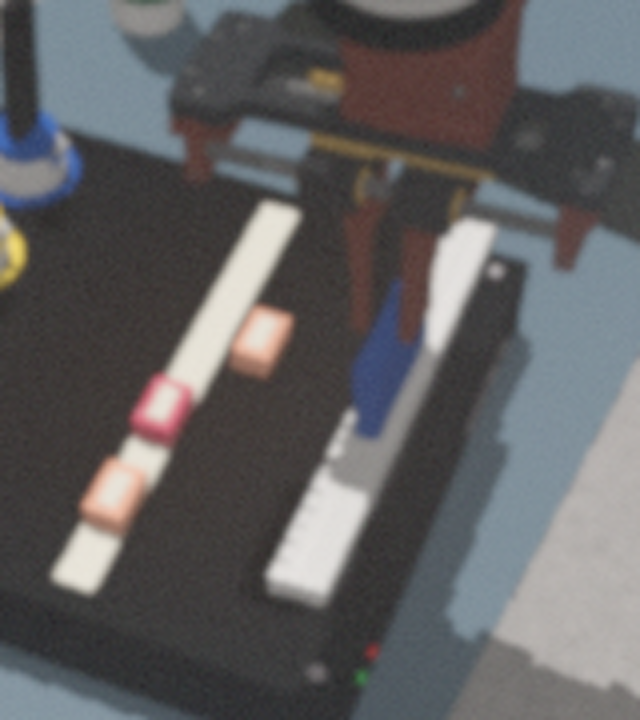

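View pics/n3.png

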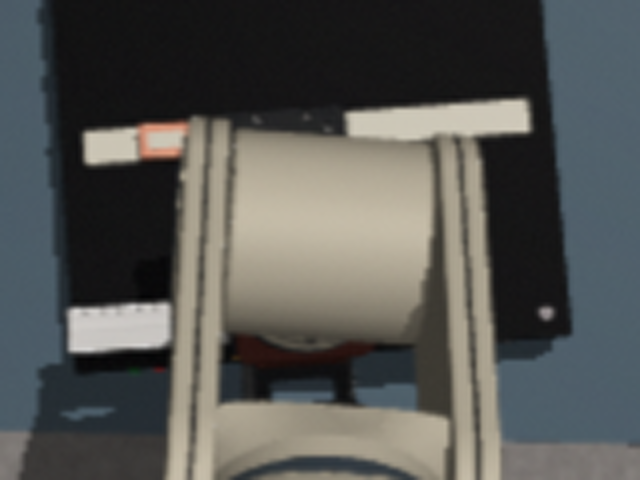

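Request:
{"method": "arm_command", "body": {
  "deltas": [
    [0.008, 0.01, 0, 0],
    [0.015, 0.015, 0.001, 0],
    [0.015, 0.015, 0.001, 0],
    [0.012, 0.006, 0.001, 0],
    [0, 0, 0, 0],
    [0, 0, 0, 0]
  ]
}}

```text
t: 60.9
ee_pos: [465.3, 24.4, 105.8]
orientation: [1.13, 1.335, -1.164]
ft_force: [0.5, -0.3, -1.8]
width: 11.4
```

```bash
python3 gx.py
```

```text
t 60.9 bar gx -61.0 gy 31.8 under 7.8 phi 5.89 tilt [-0.997 -0.066 -0.043] F [ 0.5 -0.3 -1.8] M [-0.08 -0.13  0.02] w 11.4
```

Request:
{"method": "arm_command", "body": {
  "deltas": [
    [0.002, 0, 0, 0.003],
    [0.0015, 0, 0, 0.003],
    [0, 0, 0, 0]
  ]
}}

```text
t: 61.2
ee_pos: [465.3, 25.1, 102.6]
orientation: [1.134, 1.332, -1.168]
ft_force: [-0.7, -1.1, -1.9]
width: 11.2
```

```bash
python3 gx.py
```

```text
t 61.2 bar gx -61.0 gy 32.5 under 4.6 phi 5.57 tilt [-0.997 -0.066 -0.043] F [-0.7 -1.1 -1.9] M [-0.03 -0.16 -0.  ] w 11.2
```

Request:
{"method": "arm_command", "body": {
  "deltas": [
    [-0.0003, 0.005, 0, 0],
    [-0.0005, 0.007, 0, 0],
    [-0.0005, 0.007, 0, 0],
    [-0.0005, 0.007, 0, 0],
    [-0.0003, 0.005, 0, 0.001],
    [-0.0002, 0.002, 0, 0],
    [0, 0, 0, 0]
  ]
}}

```text
t: 61.9
ee_pos: [502.3, 28.3, 104.0]
orientation: [1.136, 1.329, -1.167]
ft_force: [0.1, -0.2, -2.3]
width: 11.2
```

```bash
python3 gx.py
```

```text
t 61.9 bar gx -23.7 gy 32.1 under 5.9 phi 5.47 tilt [-0.997 -0.063 -0.043] F [ 0.1 -0.2 -2.3] M [-0.05 -0.16 -0.04] w 11.2
```

Request:
{"method": "arm_command", "body": {
  "deltas": [
    [0.002, 0, 0, 0],
    [0.0, 0.001, 0, 0],
    [0, 0.0006, 0, 0],
    [0, 0, 0, 0],
    [0, 0, 0, 0]
  ]
}}

```text
t: 62.4
ee_pos: [502.8, 28.6, 101.4]
orientation: [1.136, 1.33, -1.168]
ft_force: [-0.4, -0.1, -2.2]
width: 11.2
```

```bash
python3 gx.py;python3 - <<'E'
from h import *
r=ctrl.get_image('side');crop(r,(290,190,390,310),6,'n4.png')
E
```

```text
t 62.4 bar gx -23.2 gy 32.3 under 3.4 phi 5.48 tilt [-0.997 -0.064 -0.043] F [-0.4 -0.1 -2.2] M [-0.01 -0.16 -0.04] w 11.2
```

View pics/n4.png

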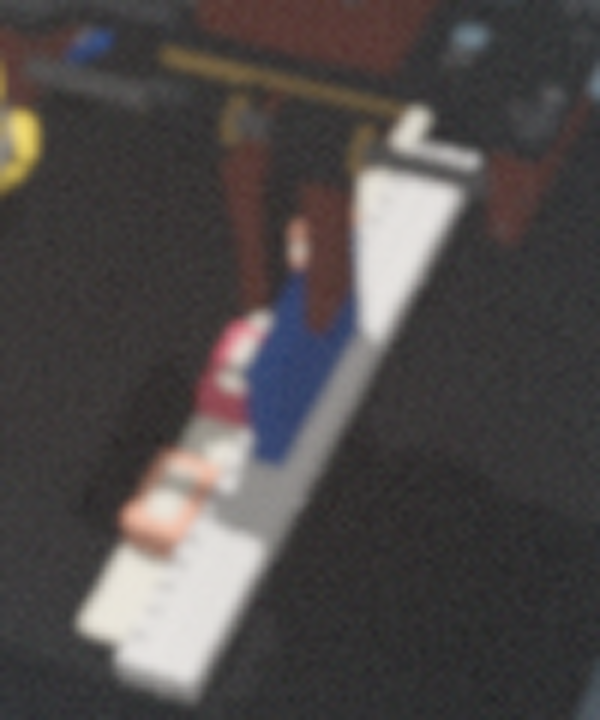

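Request:
{"method": "arm_command", "body": {
  "deltas": [
    [0, 0.001, 0, 0],
    [0, 0.0009, 0, 0],
    [0, 0, 0, 0],
    [0, 0, 0, 0]
  ]
}}

```text
t: 62.85
ee_pos: [504.4, 28.7, 101.3]
orientation: [1.135, 1.331, -1.169]
ft_force: [-1.0, 0.2, -1.9]
width: 11.3
```

```bash
python3 gx.py
```

```text
t 62.85 bar gx -21.7 gy 32.3 under 3.2 phi 5.48 tilt [-0.997 -0.065 -0.043] F [-1.   0.2 -1.9] M [-0.07 -0.01 -0.04] w 11.3
```

Request:
{"method": "arm_command", "body": {
  "deltas": [
    [0, -0.004, 0, 0],
    [0, -0.012, 0, 0],
    [-0.002, -0.02, 0, 0],
    [-0.015, -0.01, 0, 0],
    [-0.03, 0, 0, 0],
    [-0.03, 0, 0, 0],
    [-0.025, 0, 0.01, 0],
    [0, 0, 0.02, 0],
    [0, 0, 0.025, 0],
    [-0.001, 0, 0.025, 0]
  ]
}}

```text
t: 63.85
ee_pos: [462.8, -59.6, 207.0]
orientation: [1.13, 1.335, -1.168]
ft_force: [-0.3, -0.2, -2.1]
width: 11.1
```

Request:
{"method": "arm_command", "body": {
  "deltas": [
    [-0.001, 0, 0.03, 0],
    [-0.001, 0, 0.03, 0],
    [-0.001, 0, 0.03, 0],
    [-0.001, 0, 0.03, 0],
    [-0.001, 0, 0.03, 0],
    [-0.001, 0, 0.03, 0],
    [-0.001, 0, 0.03, 0],
    [0, 0, 0.015, 0],
    [0, 0, 0, 0],
    [0, 0, 0, 0]
  ]
}}

```text
t: 64.85
ee_pos: [475.9, -290.8, 203.0]
orientation: [1.133, 1.338, -1.171]
ft_force: [0.2, 0.6, -2.1]
width: 11.2
```

```bash
python3 go.py 502.2 -302.8 190 -95.5; python3 mods.py o1
```

```text
t 64.85 pos [ 475.9 -290.8  203. ] phi 5.59 q6 -37.7 F [ 0.2  0.6 -2.1] w 11.2 tilt [-0.996 -0.071 -0.046]
need tool mm [10.5 25.9 15. ] yaw rad 1.7643 | after yaw: x 13.0 y 9.4 z -27.3
tip92 [ 469.  -287.2  111.3] tip err tool y,z [31.5 18.6]
top [350.4 250.8] rect [529.6 -33.2] [21.4 32.8] 3.8 gx 0.3 gy -33.6
top [324.8 252.5] rect [523.8  28.2] [21.  33.7] 3.0 gx 0.4 gy 28.1
top [300.8 254.2] rect [518.8  85.2] [21.7 33.7] 6.6 gx 0.9 gy 85.3
```

View pics/o1.png

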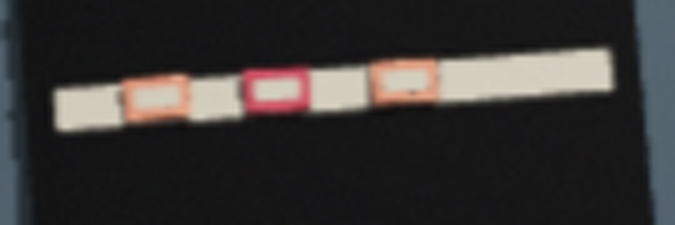

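Request:
{"method": "arm_command", "body": {
  "deltas": [
    [0, 0, 0, 0.04],
    [0, 0, 0, 0.04],
    [0, 0, 0, 0.04],
    [0, 0, 0, 0.04],
    [0, 0, 0, 0.04]
  ]
}}

```text
t: 65.4
ee_pos: [475.0, -282.6, 203.0]
orientation: [1.275, 1.245, -1.328]
ft_force: [0.1, -0.1, -1.5]
width: 11.2
```

```bash
cat > tl.py <<'E'
from meas import *
o=ctrl.get_obs();T,M=tip(0);q=o['qpos'];v=M[2,1]*M[:2,1]+M[2,2]*M[:2,2];r=o['ee_pos'][:2]/np.hypot(*o['ee_pos'][:2])
print('t',round(o['t'],2),o['ee_pos'].round(1),'phi',np.degrees(np.arctan2(M[1,1],M[0,1])).round(2),'tilt rad %.4f tan %.4f'%(v@r,v@[-r[1],r[0]]),'q',q.round(4),'F',o['ft_force'].round(1))
E
python3 tl.py
```

```text
t 65.4 [ 475.  -282.6  203. ] phi -5.9 tilt rad -0.0876 tan -0.0044 q [-0.5548  0.377   1.7436 -0.0068  1.1089 -0.4472] F [ 0.1 -0.1 -1.5]
```

Request:
{"method": "arm_command", "body": {
  "deltas": [
    [0, 0, 0, 0.08],
    [0, 0, 0, 0.14],
    [0, 0, 0, 0.14],
    [0, 0, 0, 0.06]
  ]
}}

```text
t: 65.8
ee_pos: [474.4, -275.6, 203.3]
orientation: [1.567, 0.989, -1.656]
ft_force: [0.4, 0.0, -2.6]
width: 11.2
```

```bash
python3 tl.py
```

```text
t 65.8 [ 474.4 -275.6  203.3] phi -30.66 tilt rad -0.0899 tan -0.0029 q [-0.5454  0.3722  1.7508 -0.0051  1.1089 -0.0079] F [ 0.4  0.  -2.6]
```

Request:
{"method": "arm_command", "body": {
  "deltas": [
    [0.04, 0, 0, 0],
    [0.035, 0, 0, 0],
    [0, 0, 0, 0.05],
    [0, 0, 0, 0.05],
    [0, 0, 0, 0.05],
    [0, 0, 0, 0.05]
  ]
}}

```text
t: 66.4
ee_pos: [468.3, -262.8, 127.2]
orientation: [1.695, 0.846, -1.801]
ft_force: [-0.1, -0.3, -1.1]
width: 11.0
```

```bash
python3 tl.py
```

```text
t 66.4 [ 468.3 -262.8  127.2] phi -42.17 tilt rad -0.0907 tan -0.0009 q [-0.5319  0.4603  1.8253 -0.0034  0.9471  0.2052] F [-0.1 -0.3 -1.1]
```

Request:
{"method": "arm_command", "body": {
  "deltas": [
    [0, 0, 0, 0],
    [0, 0, 0, 0],
    [0, 0, 0, 0.06],
    [0, 0, 0, 0.1],
    [0, 0, 0, 0.12],
    [0, 0, 0, 0.12],
    [0, 0, 0, 0.12],
    [0, 0, 0, 0.12],
    [0, 0, 0, 0.1],
    [0, 0, 0, 0.08]
  ]
}}

```text
t: 67.4
ee_pos: [468.5, -255.8, 128.8]
orientation: [-2.111, -0.05, 2.286]
ft_force: [0.1, 0.5, -1.5]
width: 11.0
```

Request:
{"method": "arm_command", "body": {
  "deltas": [
    [0, 0, 0, 0.06],
    [0, 0, 0, 0.03],
    [0, 0, 0, 0],
    [0, 0, 0, 0]
  ]
}}

```text
t: 67.8
ee_pos: [468.6, -254.1, 129.5]
orientation: [-2.068, 0.051, 2.243]
ft_force: [-0.2, 0.9, -3.0]
width: 11.3
```

```bash
python3 tl.py; python3 go.py 503.4 -302.9 120 -95.5; python3 - <<'E'
from h import *
r=snap('p1');crop(r['side'],(320,80,500,240),4,'p1.png');crop(r['top'],(400,200,500,335),4,'p2.png')
E
```

```text
t 67.8 [ 468.6 -254.1  129.5] phi -95.09 tilt rad -0.0901 tan 0.0009 q [-5.1850e-01  4.5170e-01  1.8334e+00 -1.3000e-03  9.4720e-01  1.1405e+00] F [-0.2  0.9 -3. ]
t 67.8 pos [ 468.6 -254.1  129.5] phi -95.09 q6 65.3 F [-0.2  0.9 -3. ] w 11.3 tilt [-0.996 -0.037  0.083]
need tool mm [  4.6  45.8 -39.5] yaw rad 0.0071 | after yaw: x 9.5 y 45.3 z -39.3
tip92 [ 461.3 -250.    37.9] tip err tool y,z [ 48.9 -46.3]
```

View pics/p1.png

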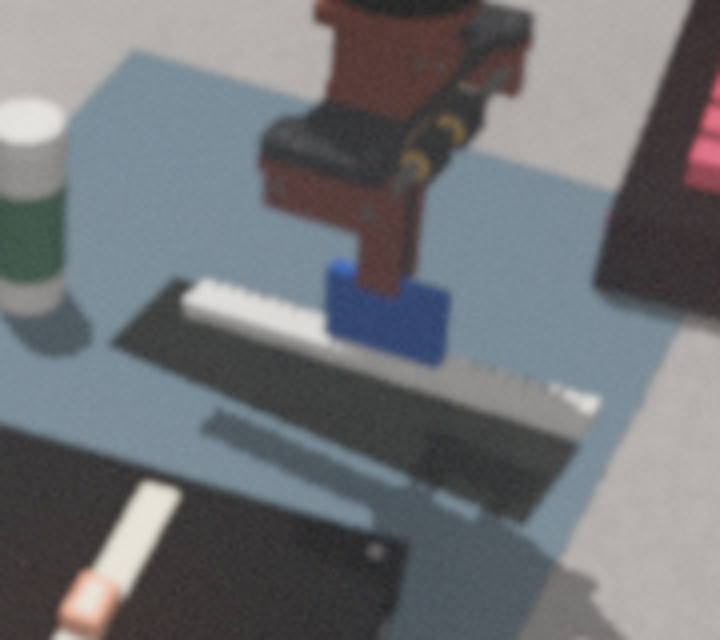

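View pics/p2.png

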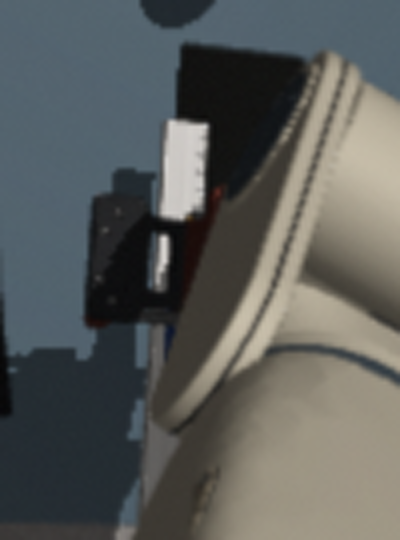

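Request:
{"method": "arm_command", "body": {
  "deltas": [
    [0, 0.01, -0.009, 0.004],
    [0, 0.013, -0.012, 0],
    [0, 0.013, -0.012, 0],
    [0, 0.008, -0.006, 0],
    [0, 0, 0, 0],
    [0, 0, 0, 0],
    [0, 0, 0, 0]
  ]
}}

```text
t: 68.6
ee_pos: [505.7, -305.1, 123.9]
orientation: [-2.067, 0.054, 2.242]
ft_force: [1.5, -0.5, -2.1]
width: 11.1
```

```bash
python3 go.py 503.7 -304.6 70 -95.5
```

```text
t 68.6 pos [ 505.7 -305.1  123.9] phi -95.26 q6 63.3 F [ 1.5 -0.5 -2.1] w 11.1 tilt [-0.996 -0.036  0.083]
need tool mm [53.8  1.6 -2.4] yaw rad 0.0043 | after yaw: x 53.9 y -0.3 z 2.0
tip92 [ 498.4 -301.1   32.2] tip err tool y,z [ 3.  -5.5]
```

Request:
{"method": "arm_command", "body": {
  "deltas": [
    [0.015, 0.0005, -0.0008, 0.004],
    [0.02, 0.0005, -0.0008, 0],
    [0.014, 0.0005, -0.0008, 0],
    [0, 0, 0, 0],
    [0, 0, 0, 0]
  ]
}}

```text
t: 69.1
ee_pos: [502.4, -302.7, 71.0]
orientation: [-2.062, 0.057, 2.241]
ft_force: [0.7, 0.4, -1.9]
width: 10.9
```

```bash
python3 go.py 503.7 -304.6 53 -95.5;  python3 - <<'E'
from h import *
r=ctrl.get_image('side');crop(r,(320,80,500,240),4,'p3.png')
E
```

```text
t 69.1 pos [ 502.4 -302.7   71. ] phi -95.46 q6 63.5 F [ 0.7  0.4 -1.9] w 10.9 tilt [-0.996 -0.037  0.085]
need tool mm [17.8  2.5 -3. ] yaw rad 0.0007 | after yaw: x 18.0 y 1.8 z -1.5
tip92 [ 495.  -298.5  -20.6] tip err tool y,z [ 5.2 -9.2]
```

View pics/p3.png

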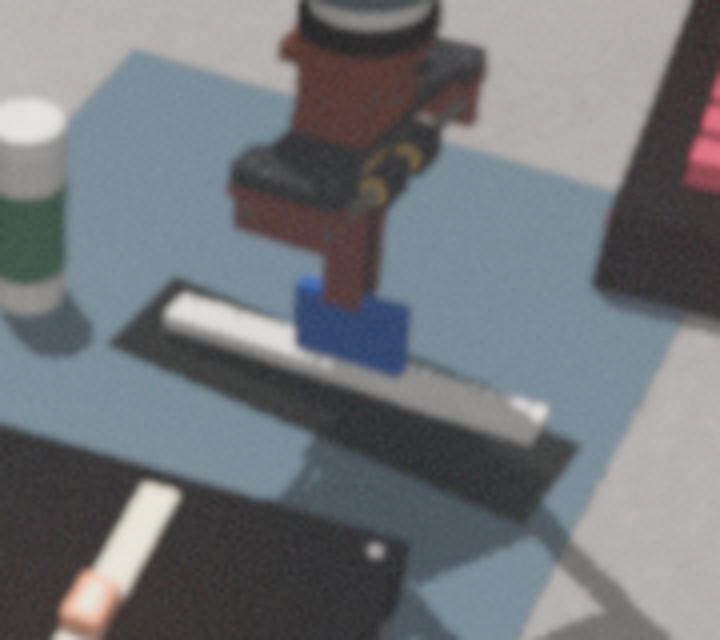

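Request:
{"method": "arm_command", "body": {
  "deltas": [
    [0.004, 0.0005, -0.0008, 0],
    [0.004, 0.0005, -0.0008, 0],
    [0.002, 0, -0.0002, 0],
    [0, 0, 0, 0]
  ]
}}

```text
t: 69.55
ee_pos: [504.4, -304.1, 62.0]
orientation: [-2.066, 0.058, 2.239]
ft_force: [-0.6, 0.3, 0.5]
width: 11.1
```

```bash
python3 go.py 503.7 -304.6 53 -95.5
```

```text
t 69.55 pos [ 504.4 -304.1   62. ] phi -95.46 q6 63.5 F [-0.6  0.3  0.5] w 11.1 tilt [-0.996 -0.036  0.082]
need tool mm [ 9.   0.9 -0. ] yaw rad 0.0008 | after yaw: x 9.0 y 0.5 z 0.7
tip92 [ 497.3 -300.2  -29.6] tip err tool y,z [ 3.8 -6.8]
```

Request:
{"method": "arm_command", "body": {
  "deltas": [
    [0.002, 0, -0.0002, 0],
    [0.002, 0, -0.0002, 0],
    [0.0015, 0, 0, 0],
    [0, 0, 0, 0]
  ]
}}

```text
t: 69.95
ee_pos: [504.5, -304.2, 57.0]
orientation: [-2.067, 0.059, 2.239]
ft_force: [-2.1, 1.1, -0.4]
width: 10.9
```

```bash
python3 go.py 503.7 -304.6 53 -95.5
```

```text
t 69.95 pos [ 504.5 -304.2   57. ] phi -95.46 q6 63.5 F [-2.1  1.1 -0.4] w 10.9 tilt [-0.996 -0.035  0.081]
need tool mm [4.  0.6 0.4] yaw rad 0.0007 | after yaw: x 4.0 y 0.5 z 0.7
tip92 [ 497.3 -300.3  -34.7] tip err tool y,z [ 3.7 -6.7]
```

Request:
{"method": "arm_command", "body": {
  "deltas": [
    [0.002, 0, 0, 0],
    [0.0015, 0, 0, 0],
    [0.001, 0, 0, 0],
    [0, 0, 0, 0]
  ]
}}

```text
t: 70.35
ee_pos: [503.9, -304.0, 52.3]
orientation: [-2.067, 0.059, 2.239]
ft_force: [-2.4, 0.7, 0.4]
width: 11.0
```

```bash
python3 go.py 503.7 -304.6 53 -95.5;  python3 - <<'E'
from h import *
r=ctrl.get_image('side');crop(r,(340,120,480,220),5,'p4.png')
E
```

```text
t 70.35 pos [ 503.9 -304.    52.3] phi -95.46 q6 63.6 F [-2.4  0.7  0.4] w 11.0 tilt [-0.996 -0.035  0.082]
need tool mm [-0.7  0.6  0.2] yaw rad 0.0007 | after yaw: x -0.7 y 0.7 z 0.1
tip92 [ 496.7 -300.   -39.3] tip err tool y,z [ 3.9 -7.4]
```

View pics/p4.png

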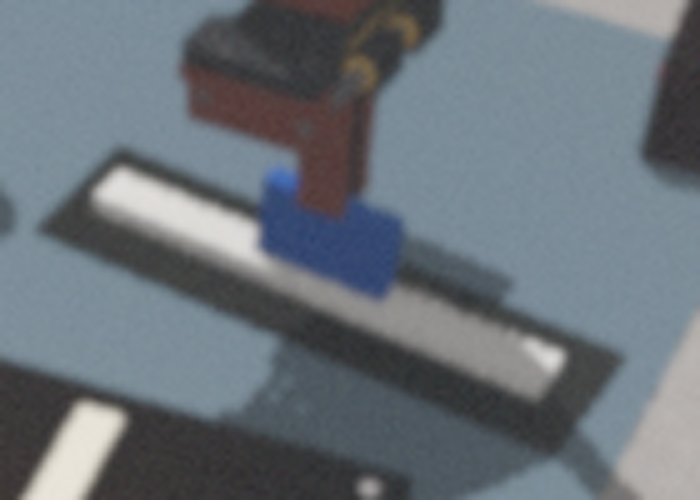

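Request:
{"method": "arm_command", "body": {
  "deltas": [
    [0.001, 0, 0, 0],
    [0.001, 0, 0, 0],
    [0, 0, 0, 0]
  ]
}}

```text
t: 70.7
ee_pos: [504.1, -303.7, 52.5]
orientation: [-2.067, 0.059, 2.239]
ft_force: [-0.8, 0.8, 0.8]
width: 11.0
```

```bash
python3 go.py 503.7 -304.6 53 -95.5
```

```text
t 70.7 pos [ 504.1 -303.7   52.5] phi -95.46 q6 63.5 F [-0.8  0.8  0.8] w 11.0 tilt [-0.996 -0.036  0.081]
need tool mm [-0.5  0.9  0.3] yaw rad 0.0007 | after yaw: x -0.5 y 1.0 z 0.3
tip92 [ 496.9 -299.7  -39.1] tip err tool y,z [ 4.2 -7.2]
```

Request:
{"method": "arm_command", "body": {
  "deltas": [
    [0, 0, 0, 0],
    [0, 0, 0, 0],
    [0, 0, 0, 0],
    [0, 0, 0, 0]
  ],
  "hand": 0.05
}}

```text
t: 71.1
ee_pos: [505.2, -304.1, 52.4]
orientation: [-2.07, 0.06, 2.237]
ft_force: [0.3, 0.2, 0.1]
width: 39.7
```

```bash
python3 go.py 450 -200 250 -95.5;  python3 - <<'E'
from h import *
r=ctrl.get_image('side');crop(r,(340,120,480,220),5,'p5.png')
E
```

```text
t 71.1 pos [ 505.2 -304.1   52.4] phi -95.45 q6 63.5 F [0.3 0.2 0.1] w 39.7 tilt [-0.996 -0.035  0.079]
need tool mm [-188.3 -105.2   80. ] yaw rad 0.0009 | after yaw: x -197.6 y -98.3 z 64.9
tip92 [ 498.2 -300.2  -39.3] tip err tool y,z [-95.2  57.1]
```

View pics/p5.png

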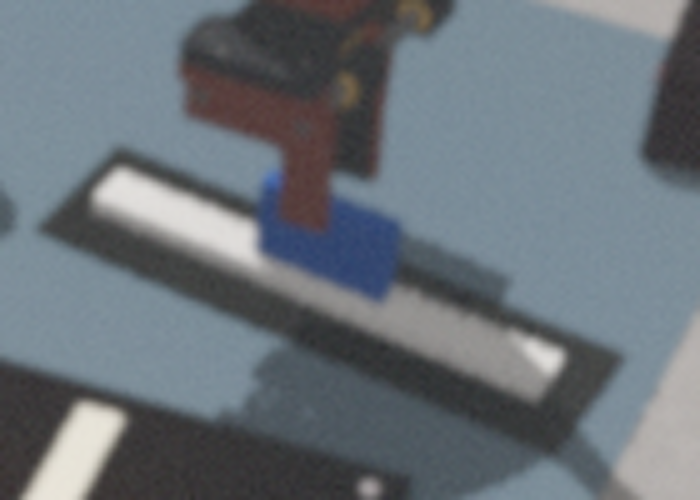

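Request:
{"method": "arm_command", "body": {
  "deltas": [
    [-0.02, 0, 0, 0],
    [-0.04, 0, 0, 0],
    [-0.045, 0, 0, 0],
    [-0.045, 0, 0, 0],
    [-0.03, 0.03, 0.02, 0],
    [0, 0.04, 0.025, 0],
    [0, 0.04, 0.025, 0],
    [0, 0.04, 0.025, 0],
    [0, 0.04, 0.025, 0],
    [0, 0, 0, 0]
  ]
}}

```text
t: 72.15
ee_pos: [379.2, -496.3, 242.6]
orientation: [-2.074, 0.058, 2.242]
ft_force: [0.4, 0.2, -1.0]
width: 50.1
```

```bash
python3 go.py 450 -200 250 -95.5; python3 mods.py q0; python3 - <<'E'
from h import *
r=snap('q1');crop(r['top'],(255,160,485,335),3.4,'q2.png');crop(r['side'],(220,100,480,310),3,'q3.png')
E
python3 se.py pics/top_q1.png
```

```text
t 72.15 pos [ 379.2 -496.3  242.6] phi -95.15 q6 43.3 F [ 0.4  0.2 -1. ] w 50.1 tilt [-0.996 -0.031  0.079]
need tool mm [  -1.5 -301.5  -44. ] yaw rad 0.0061 | after yaw: x -7.4 y -301.7 z -42.1
tip92 [ 372.2 -492.8  151. ] tip err tool y,z [-298.4  -51.8]
top [350.4 250.8] rect [529.6 -33.2] [21.4 32.8] 3.9 gx 0.3 gy -33.6
top [324.8 252.5] rect [523.8  28.2] [21.  33.7] 2.9 gx 0.4 gy 28.1
top [300.7 254.2] rect [518.7  85.1] [21.7 33.7] 7.0 gx 0.8 gy 85.3
bar z14 (array([ 504.1, -302.6]), array([ 24.9, 239.9]), 84.62) [448 218] [465 313]
grip z59 (array([ 503.7, -301.4]), array([14.2, 69.7]), 84.69)
mat z4 (array([ 502. , -302.2]), array([ 78.7, 277.4]), 84.57)
```

View pics/q2.png

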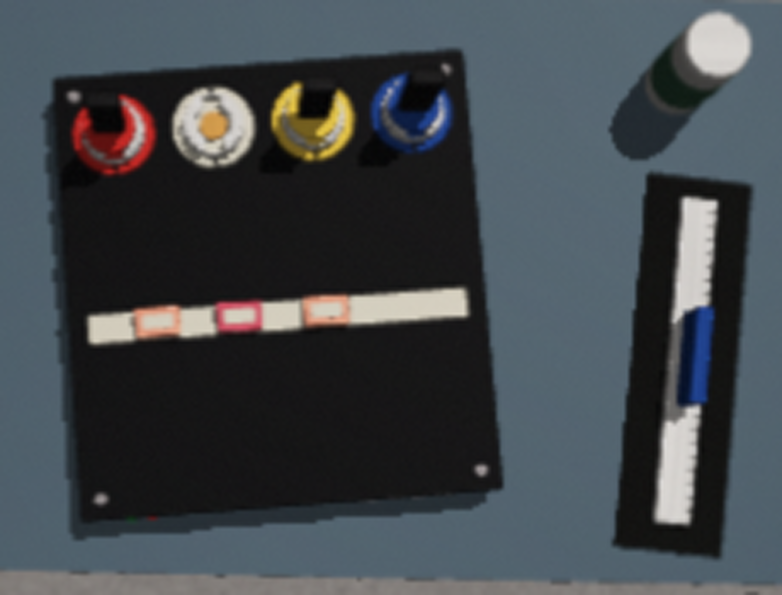

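View pics/q3.png

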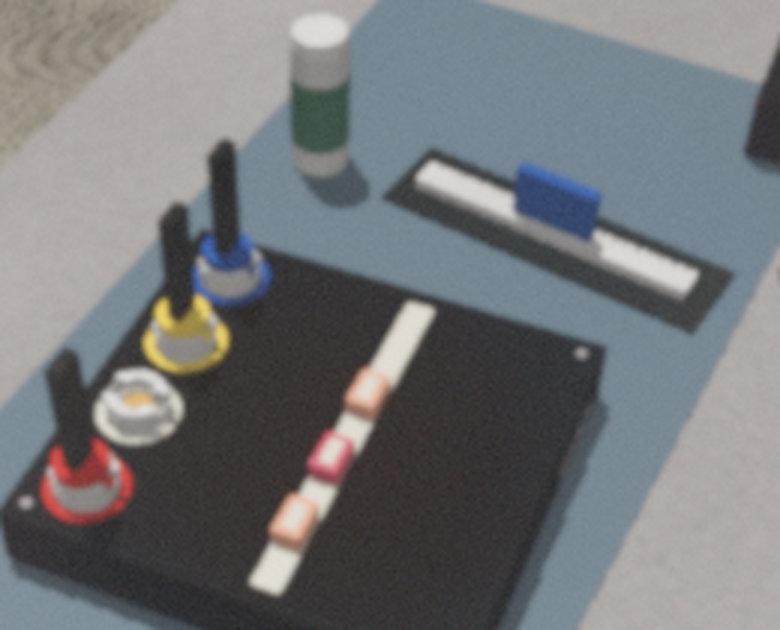

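```bash
python3 - <<'E'
from h import *
a=cv2.imread('pics/top_q1.png')[:,:,::-1]
for n,c in(('red',(655.2,121.2)),('yellow',(669.3,-22.4)),('blue',(676.4,-94))):
    t=95.5;C,S=np.cos(np.radians(t)),np.sin(np.radians(t))
    print(n,'top',proj('top',[[c[0]+u*12*C-v*6*S,c[1]+u*12*S+v*6*C,172] for u,v in((1,1),(1,-1),(-1,-1),(-1,1))]).round(1).tolist())
crop(np.clip(a.astype(float)*4,0,255).astype(np.uint8),(275,172,395,206),6.6,'q4.png')
E
```

```text
red top [[279.9, 191.5], [279.6, 186.3], [290.2, 185.5], [290.6, 190.8]]
yellow top [[344.1, 186.8], [343.7, 181.6], [354.3, 180.9], [354.7, 186.1]]
blue top [[375.9, 184.5], [375.5, 179.3], [386.1, 178.6], [386.5, 183.8]]
```

View pics/q4.png

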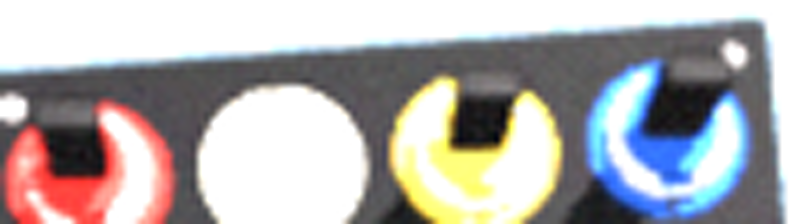

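```bash
python3 -c "
from workcell import ctrl
print(ctrl.close_job(), ctrl.get_obs()['t'])"
```

```text
the job is handed in; nothing more can be done
the job is handed in; nothing more can be done
```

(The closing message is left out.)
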